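# Knock the worn inserts out of the square sleeves

### The job

The worn white nylon inserts must come out of all the square steel sleeves lying on the bench and be collected in the catch tray. Slide the catch tray along the bench, without lifting it, until it stands centred and square against the outlet side of the knock-out jig (the side away from the push rod and the sleeves); slide each sleeve into a lane of its own, under the cam shaft, until both its ends stick out of the lane about equally, then swing the cam lever over and down to its stop to clamp them. Only then drive every insert out of the outlet end into the tray with the push rod, put in the tray any insert that lies loose on the bench, lay the rod back flat on the bench, and leave the sleeves clamped in the jig for the new inserts and the other tools on the bench where they lie.

Things in the scene. Friction and masses are not known exactly. Their poses are not given: they have to be found in the camera images.
- jig: Fixed knock-out jig, moved and turned at each start: block 90 mm long (local x), 196 mm wide (y), with 3 flat lanes open at both ends, floors 34 mm above the bench, at y = -65, 0, +65 mm, 45 mm wide, ribs 8 mm high between. Base plate 236 mm wide, flush at the outlet face (x = +45), 15 mm out at x = -45. Origin: block centre on the bench. +x: push direction to the outlet; z up.
- lane_0 (a point): Middle of the lane floor at jig y = +65 mm, 34 mm above the bench. A loaded sleeve's origin belongs here, within 14 mm along the lane; it then sticks out 15 mm at both ends. Set a sleeve down in the lane behind the cam shaft (its origin 75 mm or more on the -x side), then slide it forward under the shaft.
- lane_1 (a point): Middle of the lane floor at jig y = 0, 34 mm above the bench; as lane_0. All three lane floors are spring-loaded steel strips that sink 1 to 2 mm under the closed cams.
- lane_2 (a point): Middle of the lane floor at jig y = -65 mm (lever side), 34 mm above the bench; as lane_0.
- cam_lever (a joint): Lever on the cam shaft's end. 0: open, leaning 35 deg past upright to jig +x; grows as it comes upright (0.61), over to jig -x (level at 2.18) and 12 deg below level at its stop, 2.40. Cams press hardest at 2.15 (dead centre), beyond that it is locked. Stays where left. Up to 15 N at the grip with sleeves in; clamping may drag them a few mm to +x.
- lever_grip (a point): Middle of the lever's black grip, 80 mm from the shaft axis, at jig y = -137 mm. The grip is 16 mm wide (along jig y), 20 mm high, 62 mm long along the lever; pinch it across its width from above and carry it round in an arc. Its axes turn with the lever.
- cam_axis (a point): Point on the cam shaft's axis in the lever's plane (jig x = 14, y = -137 mm, 91 mm above the bench; axes as the jig's). The shaft crosses all lanes, in two cheeks at jig y = -106 and +106 mm (14 mm thick, 113 mm high, x = -7 to 31). Lever open: cams reach from 78 to 107 mm above the bench, x = -6 to 34; a loaded sleeve's top is at 74.
- sleeve_0: Square steel tube lying on the bench, 120 mm long (local x), 40 x 40 mm outside, 34 x 34 mm inside, open at both ends and the same either way round, 0.3 kg; a worn insert is stuck inside. Origin: centre of its underside. There are two or three sleeves; an absent one gives None all the time.
- insert_0: White nylon block 33 x 33 x 40 mm (long along local x), with a snap nub 0.7 mm proud on top and bottom, 0.06 kg, stuck inside sleeve_0 within 25 mm of its middle, seen only through the ends; 10 to 15 N slide it slowly. If sleeve_0 is absent, this insert has been knocked out before and lies loose on the bench. Origin: its centre.
- sleeve_1: Square steel tube lying on the bench, 120 mm long (local x), 40 x 40 mm outside, 34 x 34 mm inside, open at both ends and the same either way round, 0.3 kg; a worn insert is stuck inside. Origin: centre of its underside. There are two or three sleeves; an absent one gives None all the time.
- insert_1: White nylon block 33 x 33 x 40 mm (long along local x), with a snap nub 0.7 mm proud on top and bottom, 0.06 kg, stuck inside sleeve_1 within 25 mm of its middle, seen only through the ends; 10 to 15 N slide it slowly. If sleeve_1 is absent, this insert has been knocked out before and lies loose on the bench. Origin: its centre.
- sleeve_2: Square steel tube lying on the bench, 120 mm long (local x), 40 x 40 mm outside, 34 x 34 mm inside, open at both ends and the same either way round, 0.3 kg; a worn insert is stuck inside. Origin: centre of its underside. There are two or three sleeves; an absent one gives None all the time.
- insert_2: White nylon block 33 x 33 x 40 mm (long along local x), with a snap nub 0.7 mm proud on top and bottom, 0.06 kg, stuck inside sleeve_2 within 25 mm of its middle, seen only through the ends; 10 to 15 N slide it slowly. If sleeve_2 is absent, this insert has been knocked out before and lies loose on the bench. Origin: its centre.
- push_rod: Push rod lying on the bench: square wooden handle 80 x 26 x 26 mm, steel rod 14 mm thick, square black foot 26 x 26 x 12 mm, 0.22 kg. Origin: centre of the underside of the handle, on the bench; local x points to the foot, whose face is at x = +172 mm; centre line 13 mm above the underside. Balances at about x = 25 mm.
- rod_tip (a point): Centre of the foot's end face; axes as the push rod's.
- tray: Open dark steel tray, 110 mm (local x) by 205 mm (local y), 26 mm high, walls and floor 4 mm, 0.45 kg, loose on the bench. Origin: centre of its underside. In place its long wall is within 15 mm of the jig's outlet face (its centre 85 to 115 mm from the jig's origin along jig x), centred within 18 mm, square within 0.12 rad; either way round.
- g_clamp: Black G-clamp lying on the bench, not part of the job; leave it be.
- tape_1: Roll of black tape lying on the bench, not part of the job; leave it be.
- combi_pliers: Blue-handled pliers lying on the bench, not part of the job; leave it be.
- adj_wrench: Adjustable wrench lying on the bench, not part of the job; leave it be.
- spanner_1: Small combination spanner lying on the bench, not part of the job; leave it be.
- screwdriver_red: Red-handled screwdriver lying on the bench, not part of the job; leave it be.
Things that resemble listed ones, but are neither listed nor needed, are in the scene too. Leave any pink look-alike of the sleeve_2 alone.

How it is judged:
By the outcome, as a careful person would: the job done as asked, in the order asked, and still so for the second after the job is handed in, with the robot touching nothing.
Of sleeve_0, sleeve_1, sleeve_2 only 2 to 3 are there at a start; the rules pass over those that are not, and their reading is None.
At some moment in a run one of tray, push_rod may be knocked a few centimetres aside while the robot is not near it.
It also fails if it takes over 210 s, if anything falls off the work surface, if the arm or the gripper's body presses on something with over 40 N, if the wrist force passes 120 N, or if a joint passes its speed limit or range.

### The arm

A 6-joint arm with a two-finger parallel gripper is mounted at the origin on a cart in front of the work surface, level with it; the furniture and walls round the work are solid. World frame = base frame: x ahead of the robot, y to its left, z up, the work surface at z = 0. Lengths are in m, angles in rad, forces in N, time in s.
With the tool pointing down it reaches from about 0.35 to 0.85 m from the base axis. Payload 8.1 kg.
Tool frame: the origin (TCP) lies on the centre line of the jaws, within the pads' length; the fingertips stand 11 mm ahead of it and the grasp point (between the pads) lies 8 mm behind it (tip_reach is the z of the fingertips in the tool frame, in m); z points along the fingers, y is the direction in which the jaws open and shut (so a half turn about z gives the same grasp; the last joint's range is limited). The gripper opens to 93 mm and grips with 3 to 60 N. Pads are 15 mm wide; open, the fingers measure 128 mm over their backs; the gripper's body (75 mm by 188 mm) begins 65 mm behind the grasp point.
Start: joints at [-1.278, 0.13, 1.488, -0, 1.523, -0.085], TCP at [0.221, -0.558, 0.23] pointing down, gripper open.
Joint ranges: [-2.96, 2.96], [-0.89, 2.26], [0.02, 2.5], [-1.34, 4.48], [0, 2.73], [-2.66, 2.66]. Speed limits (rad/s): [2.39, 2.39, 2.79, 3.14, 3.14, 3.14].

### API

Orientations are given as a rotation vector (axis times angle).
In Python, from plant import read_state, read_camera, camera_params, close_job, silhouettes, tip_of, tip_reach gives the robot as it stands.
- The arm moves only by the shell command python3 -m creep 'ROWS' [FORCE]. ROWS is JSON, a list of rows, each a list of 5 numbers: the shift along the tool's x, y, z in m, then the turn about the tool's z in rad, then the closure in counts, from 0 (fully open) to 255 (shut). In form: [[dx, dy, dz, twist, gripper], ...]. A call has 1 to 12 rows; each row shifts and turns the commanded pose from where the row before left it, along the tool's axes as they then stand; what a row does not reach is not made up. A row lasts 1/12 s, in which the tool goes at most 41.7 mm and 7.16 degrees, less where a joint would pass 70% of its speed; a pose out of reach is approached as far as the arm can. A call is refused whole if a number of a shift passes 0.0417 or a number of a turn 0.125, either way. A call with a gripper value outside its range is refused whole. The fingers move at their own pace and stop on an object; FORCE is the grip in N (left out, the last holds). Time passes only in rows, so rows that do not move let the fingers close. It gives the time, the measured TCP pose, the force and the opening at its end, in the units of the state.
- read_state(): the state, without advancing time (a new reading comes with each control period).
- read_camera(name): name is "scene" or "side" or "wrist"; returns the picture (384x512x3 uint8, red, green, blue); there is no depth.
- camera_params(name): a dict with "fov_y" (degrees; the focal length in pixels is half the picture's height over the tangent of half this angle, whatever the lens; pixels are square), "cx", "cy" (the principal point, pixels), "position" and "rotation" of the camera in the world. Camera axes: x right, y down, z forward; pixel columns grow to the right and rows downward; lengths in m; the calibration is good to about 2 mm. A picture is of the moment at which its call begins: read the wrist's pose just before it. camera_params takes no time and is no camera call; for the wrist camera it gives the pose at the moment of the call.
- close_job(): hands the job in, once; it reports no verdict.
Trained networks look in the newest picture that a camera, given by its name, has taken for a name from the list of things; names that differ only in an ending like _2 or _b are one class to them, and where a whole thing is asked for, a point or a joint stands for the part that bears it (a point fixed in the world has none). Each returns a list of dicts, best first, with "confidence" (0 to 1); they miss things now and then, are a little off and sometimes report something else, mostly with a low value. They report only what shows in the picture. A call takes as long as a camera call. They do not tell look-alikes from the thing itself.
- silhouettes(camera, query): "region" (384x512 bool, what is visible of it) and "pixel" ([column, row] in pixels, amid what is visible of it).
- tip_of(camera, query): "pixel" ([column, row] in pixels: a listed point, or the origin of a listed thing).
The state is a dict: "t": time; "q": joint angles; "dq": joint speeds; "joint_torque": joint torques, N m; "tool_pos": TCP position; "orientation": TCP orientation; "force": force on the tool from outside, world axes, zero at the start; "wrist_torque": the same for the moment, N m; "opening": finger opening in m.
Only numpy, scipy, OpenCV 4.12 (cv2) and the standard library are available. Lean on these libraries where they do the work, as an engineer would, in place of code of your own. Each camera call takes 0.05 s, during which the arm holds its last target.

## Working session

There is one attempt and no reset: what is moved stays moved. The work goes in short steps, Python scripts to look and compute and a shell command to move; the robot and the scene stay as the last step left them, time stands still between calls to the robot, and variables do not carry over. Pictures are saved under pics/ and viewed, and the job is handed in when it is done.

```bash
ls; mkdir -p pics
cat > h.py <<'E'
import numpy as np, cv2
from scipy.spatial.transform import Rotation as R
from plant import *
def snap(name,fn,crop=None,scale=1):
    im=read_camera(name); b=im[:,:,::-1].copy()
    if crop: b=b[crop[1]:crop[3],crop[0]:crop[2]]
    if scale!=1: b=cv2.resize(b,None,fx=scale,fy=scale,interpolation=cv2.INTER_CUBIC)
    cv2.imwrite('pics/'+fn,b); return im
def rot(p):
    r=np.array(p['rotation'],float)
    return r if r.shape==(3,3) else R.from_rotvec(r).as_matrix()
def ray(p,px):
    f=192/np.tan(np.radians(p['fov_y'])/2)
    d=np.array([(px[0]-p['cx'])/f,(px[1]-p['cy'])/f,1.0]); return rot(p)@d
def onz(p,px,z):
    d=ray(p,px);o=np.array(p['position']); return o+d*(z-o[2])/d[2]
def proj(p,X):
    f=192/np.tan(np.radians(p['fov_y'])/2)
    c=(np.atleast_2d(X)-np.array(p['position']))@rot(p)
    return np.c_[p['cx']+f*c[:,0]/c[:,2],p['cy']+f*c[:,1]/c[:,2]]
E
python3 - <<'E'
from h import *
for c in ['scene','side','wrist']:
    print(c,camera_params(c)); snap(c,c+'0.png',scale=1.5)
print(read_state())
E
```

```text
pics
scene {'fov_y': 46.97144828498341, 'cx': 260.64366487801317, 'cy': 186.83908031119697, 'position': array([ 0.007342  , -1.0260536 ,  1.26720202]), 'rotation': array([-2.30419925,  0.53682923, -0.24782465])}
side {'fov_y': 43.97554245863431, 'cx': 254.90660469169003, 'cy': 189.38710259306245, 'position': array([-0.61887877, -0.49488923,  1.0821102 ]), 'rotation': array([-1.93310413,  1.2555031 , -0.63226558])}
wrist {'fov_y': 68.32036589507312, 'cx': 253.09892151009075, 'cy': 191.36849936097676, 'position': array([ 0.28859054, -0.53160521,  0.38363948]), 'rotation': array([ 2.41258937, -1.63620078, -0.2199136 ])}
{'t': 0.15, 'q': array([-1.27836998e+00,  1.31014593e-01,  1.48904226e+00,  4.41687167e-05,
        1.52301669e+00, -8.53923059e-02]), 'dq': array([ 6.01010046e-04, -7.07618775e-04, -1.37921741e-03, -1.47194565e-03,
       -8.38606074e-05,  1.79867888e-03]), 'joint_torque': array([ 1.87356687e-03, -5.60474145e+01, -4.92334771e+01,  7.69904559e-02,
        3.05313233e-02, -9.64131686e-05]), 'tool_pos': array([ 0.22125018, -0.55724755,  0.22880514]), 'orientation': array([-3.08425197e+00, -5.89671815e-01,  1.71360103e-04]), 'force': array([-0.8215471 , -0.48946225,  0.73360443]), 'wrist_torque': array([-0.00581507,  0.00578976,  0.02198623]), 'opening': 0.09260387412158709}
```

View pics/scene0.png

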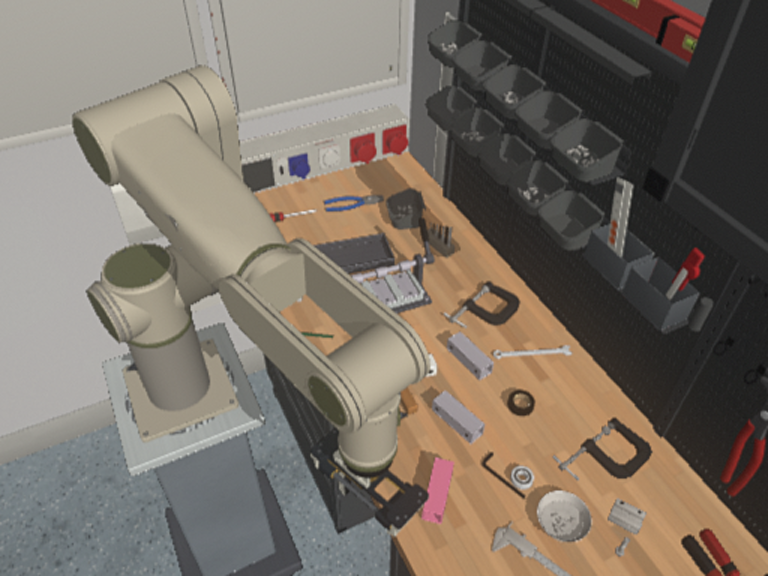

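View pics/side0.png

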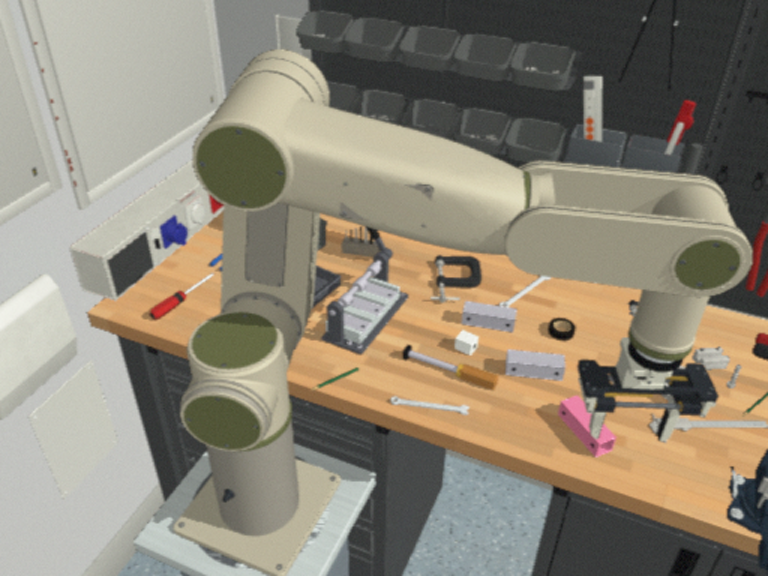

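View pics/wrist0.png

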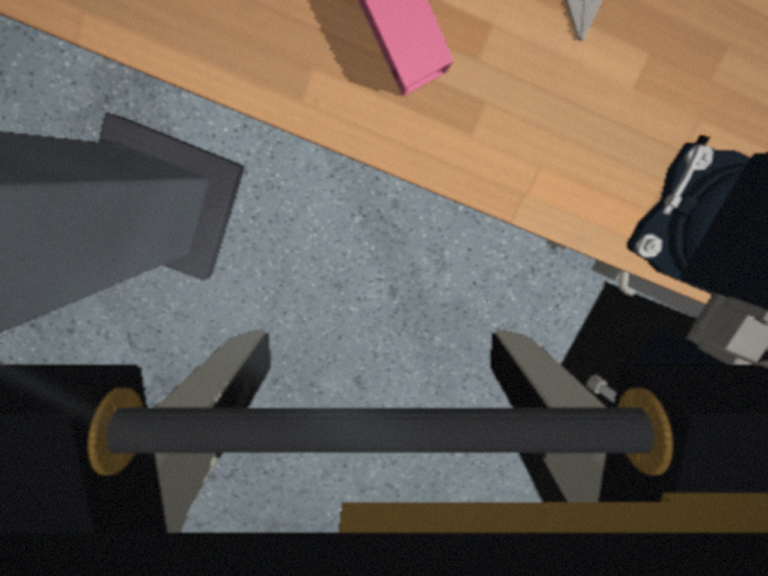

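Run:
```python
from h import *
for c in ['side','scene']:
    p=camera_params(c); read_camera(c)
    for q in ['jig','lane_0','lane_1','lane_2','lever_grip','cam_axis','sleeve_0','insert_0','push_rod','rod_tip','tray','cam_lever']:
        z={'lane_0':.034,'lane_1':.034,'lane_2':.034,'cam_axis':.091,'rod_tip':.013,'lever_grip':.15,'insert_0':.0165}.get(q,0)
        for r in tip_of(c,q)[:4]: print(c,q,round(r['confidence'],2),np.round(r['pixel']),np.round(onz(p,r['pixel'],z),3))
```

```text
side lane_0 0.92 [246. 204.] [0.542 0.036 0.034]
side lane_0 0.65 [249. 192.] [0.613 0.055 0.034]
side lane_0 0.56 [232. 213.] [0.484 0.059 0.034]
side lane_1 0.92 [246. 204.] [0.542 0.036 0.034]
side lane_1 0.65 [249. 192.] [0.613 0.055 0.034]
side lane_1 0.56 [232. 213.] [0.484 0.059 0.034]
side lane_2 0.92 [246. 204.] [0.542 0.036 0.034]
side lane_2 0.65 [249. 192.] [0.613 0.055 0.034]
side lane_2 0.56 [232. 213.] [0.484 0.059 0.034]
side lever_grip 0.93 [245. 154.] [0.673 0.097 0.15 ]
side cam_axis 0.7 [260. 171.] [0.674 0.041 0.091]
side sleeve_0 0.89 [328. 218.] [ 0.631 -0.236  0.   ]
side sleeve_0 0.88 [355. 246.] [ 0.532 -0.359  0.   ]
side sleeve_0 0.71 [388. 291.] [ 0.39  -0.494  0.   ]
side sleeve_0 0.45 [267. 234.] [ 0.47  -0.076  0.   ]
side insert_0 0.53 [311. 228.] [ 0.537 -0.204  0.016]
side push_rod 0.91 [316. 254.] [ 0.447 -0.255  0.   ]
side rod_tip 0.79 [270. 233.] [ 0.466 -0.088  0.013]
side tray 0.8 [198. 200.] [0.535 0.22  0.   ]Traceback (most recent call last):
  File "<stdin>", line 6, in <module>
ValueError: it knows: adj_wrench, cam_axis, combi_pliers, g_clamp, insert, jig, lane, lever_grip, push_rod, rod_tip, screwdriver_red, sleeve, spanner, tape, tray
```

Run:
```python
from h import *
snap('side','s1.png',(190,150,400,290),3.6)
snap('scene','c1.png',(180,100,400,260),3.5)
```

```text
(no output)
```

View pics/s1.png

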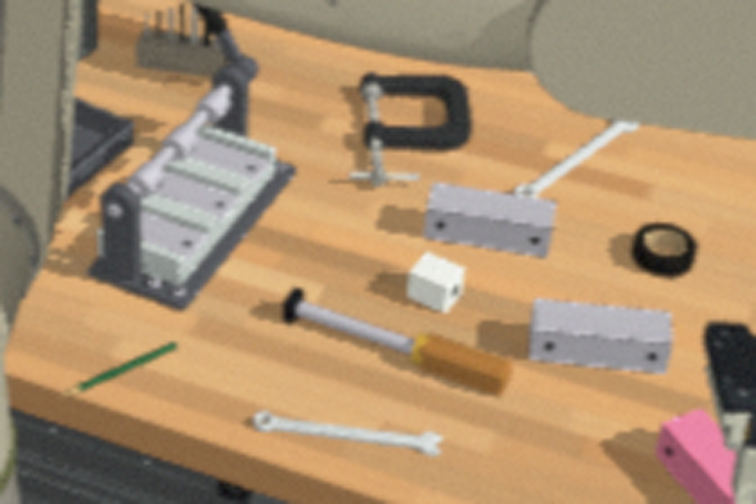

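View pics/c1.png

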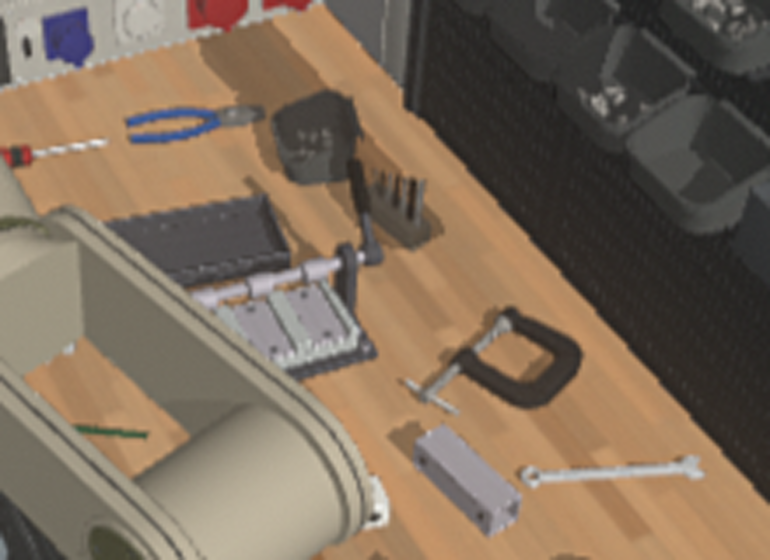

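```bash
cat >> h.py <<'E'
def pose():
    s=read_state(); M=R.from_rotvec(s['orientation']).as_matrix()
    return s, np.array(s['tool_pos']), np.arctan2(M[1,0],M[0,0])
def go(x=None,y=None,z=None,yaw=None):
    s,p,a=pose(); t=np.array([p[0] if x is None else x,p[1] if y is None else y,p[2] if z is None else z])
    d=t-p; c,n=np.cos(a),np.sin(a)
    dt=np.array([c*d[0]+n*d[1], n*d[0]-c*d[1], -d[2]])
    print('t=%.2f pos %s yaw %.4f F %s op %.4f'%(s['t'],np.round(p,4),a,np.round(s['force'],1),s['opening']))
    print('tool shift (current axes)',np.round(dt,4),'min rows',round(np.linalg.norm(dt)/.0417,1))
    if yaw is not None:
        tw=-(yaw-a); tw=(tw+np.pi)%(2*np.pi)-np.pi
        c2,n2=np.cos(yaw),np.sin(yaw)
        print('twist',round(tw,4),'then shift in new axes',np.round([c2*d[0]+n2*d[1], n2*d[0]-c2*d[1], -d[2]],4))
def draw(im,pts,fn,crop=None,scale=1):
    b=im[:,:,::-1].copy(); s=3; b=cv2.resize(b,None,fx=s,fy=s,interpolation=cv2.INTER_CUBIC)
    for poly in pts: cv2.polylines(b,[np.round((np.array(poly)+.5)*s).astype(int)],False,(0,0,255),1,cv2.LINE_AA)
    if crop: b=b[crop[1]*s:crop[3]*s,crop[0]*s:crop[2]*s]
    k=min(800/b.shape[1],600/b.shape[0]); b=cv2.resize(b,None,fx=k,fy=k,interpolation=cv2.INTER_AREA if k<1 else cv2.INTER_CUBIC)
    cv2.imwrite('pics/'+fn,b)
E
python3 -m creep '[[0,0,-0.012,-0.12,0],[0,0,-0.012,-0.12,0],[0,0,-0.012,-0.12,0],[0,0,-0.012,-0.12,0],[0,0,-0.012,-0.12,0],[0,0,-0.012,-0.12,0],[0,0,-0.012,-0.12,0],[0,0,-0.012,-0.12,0],[0,0,-0.012,-0.12,0],[0,0,-0.012,-0.112,0]]'
python3 -m creep '[[0.034,0.022,0,0,0],[0.034,0.022,0,0,0],[0.034,0.022,0,0,0],[0.034,0.022,0,0,0],[0.034,0.022,0,0,0],[0.034,0.022,0,0,0],[0.034,0.022,0,0,0],[0.034,0.022,0,0,0],[0.034,0.022,0,0,0],[0.034,0.022,0,0,0],[0.034,0.022,0,0,0],[0,0,0,0,0]]'
python3 - <<'E'
from h import *
go(); snap('wrist','w1.png',scale=1.5)
for c in ['scene']: snap(c,c+'1.png',scale=1.5)
E
```

```text
t: 1.68
tool_pos: [0.2213, -0.5576, 0.3502]
orientation: [2.216, 2.227, -0.0]
force: [-0.2, -0.5, -0.0]
opening: 0.0929
t: 2.68
tool_pos: [0.4665, -0.1781, 0.3498]
orientation: [-2.215, -2.227, -0.004]
force: [-0.6, 0.3, 0.1]
opening: 0.0929
t=2.68 pos [ 0.4665 -0.1781  0.3498] yaw 1.5763 F [-0.6  0.3  0.1] op 0.0929
tool shift (current axes) [ 0.  0. -0.] min rows 0.0
```

View pics/w1.png

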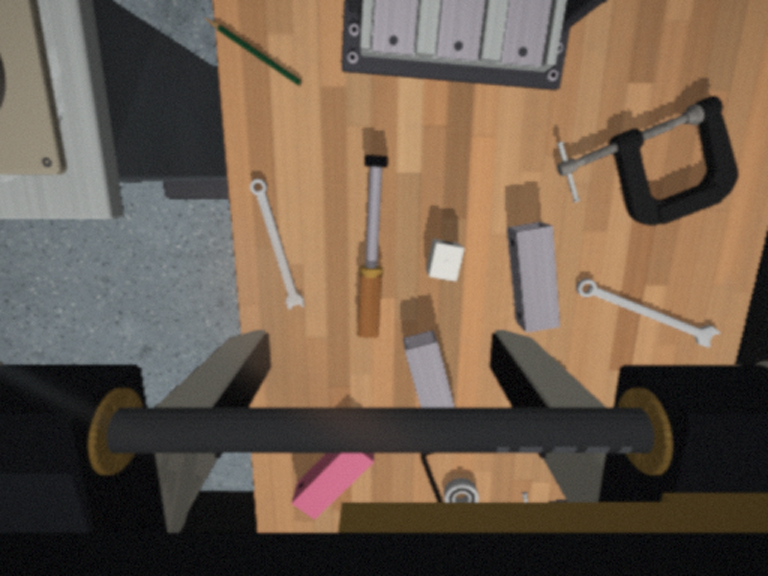

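View pics/scene1.png

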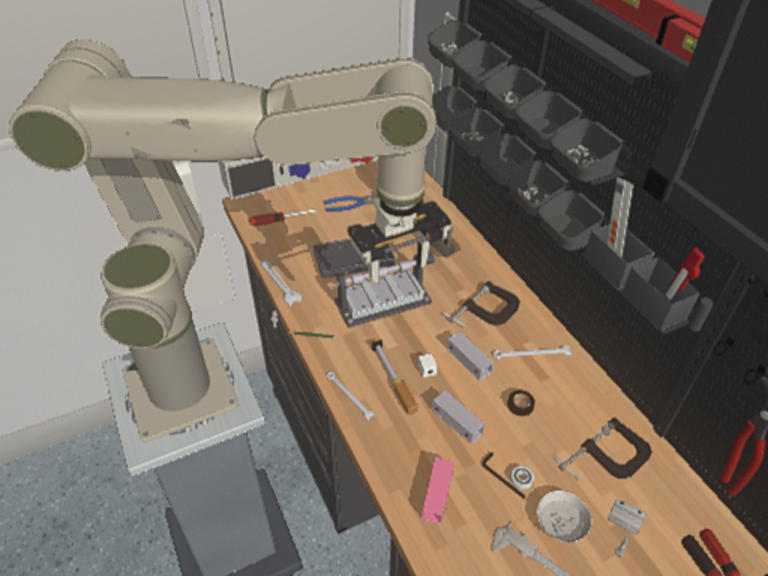

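```bash
python3 -m creep '[[0.035,0.01,0,0,0],[0.035,0.01,0,0,0],[0.035,0.01,0,0,0],[0.035,0.01,0,0,0],[0.035,0.01,0,0,0],[0.025,0.01,0,0,0],[0,0,0,0,0]]'
python3 - <<'E'
from h import *
go(); snap('wrist','w2.png',scale=1.5)
p=camera_params('wrist')
for q in ['jig','lane_0','lever_grip','cam_axis','tray']:
    z={'lane_0':.034,'cam_axis':.091,'lever_grip':.156}.get(q,0)
    for r in tip_of('wrist',q)[:4]: print(q,round(r['confidence'],2),np.round(r['pixel']),np.round(onz(p,r['pixel'],z),4))
E
```

```text
t: 3.37
tool_pos: [0.5247, 0.0184, 0.3494]
orientation: [-2.22, -2.222, -0.001]
force: [0.3, 0.1, -0.9]
opening: 0.0929
t=3.37 pos [0.5247 0.0184 0.3494] yaw 1.5717 F [ 0.3  0.1 -0.9] op 0.0929
tool shift (current axes) [ 0.  0. -0.] min rows 0.0
jig 0.8 [266. 140.] [0.5458 0.0444 0.    ]
jig 0.66 [314. 274.] [ 0.6467 -0.2191  0.    ]
lane_0 0.89 [267. 141.] [0.5466 0.0455 0.034 ]
lane_0 0.76 [227. 138.] [0.4812 0.0514 0.034 ]
lane_0 0.61 [307. 140.] [0.6129 0.0476 0.034 ]
lever_grip 0.75 [390. 111.] [0.6853 0.0922 0.156 ]
cam_axis 0.9 [364. 141.] [0.6832 0.0513 0.091 ]
tray 0.88 [268.  29.] [0.5467 0.2205 0.    ]
```

View pics/w2.png

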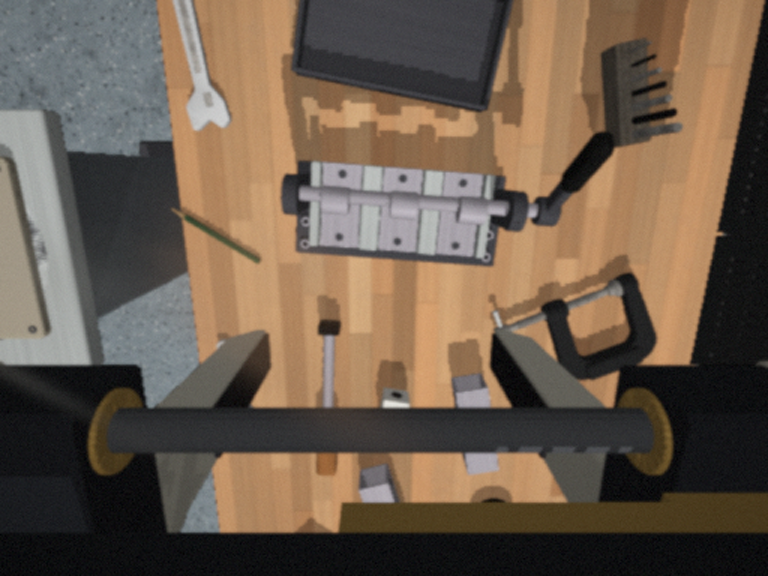

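```bash
cat >> h.py <<'E'
def J2W(j,pts):
    a=j[2]; c,s=np.cos(a),np.sin(a); pts=np.atleast_2d(np.array(pts,float))
    return np.c_[j[0]+c*pts[:,0]-s*pts[:,1], j[1]+s*pts[:,0]+c*pts[:,1], pts[:,2]]
def W2J(j,p):
    a=j[2]; c,s=np.cos(a),np.sin(a); d=np.array(p)[:2]-np.array(j[:2]); return np.array([c*d[0]+s*d[1],-s*d[0]+c*d[1]])
def rect(x0,x1,y0,y1,z): return [[x0,y0,z],[x1,y0,z],[x1,y1,z],[x0,y1,z],[x0,y0,z]]
JIG=[rect(-.06,.045,-.118,.118,0.008),rect(-.045,.045,-.098,.098,.042),rect(-.007,.031,-.113,-.099,.113),rect(-.007,.031,.099,.113,.113)]+[rect(-.045,.045,y-.0225,y+.0225,.034) for y in (-.065,0,.065)]
TRAY=[rect(-.055,.055,-.1025,.1025,.026),rect(-.051,.051,-.0985,.0985,.026),rect(-.051,.051,-.0985,.0985,.004)]
SLV=[rect(-.06,.06,-.02,.02,.04),rect(-.06,.06,-.02,.02,0)]
E
python3 - <<'E'
from h import *
im=read_camera('wrist');p=camera_params('wrist')
j=(.546,.045,1.492)
t=(.5467,.2205,1.40)
draw(im,[proj(p,J2W(j,r)) for r in JIG]+[proj(p,J2W(t,r)) for r in TRAY],'o1.png',(170,0,440,200))
E
```

```text
(no output)
```

View pics/o1.png

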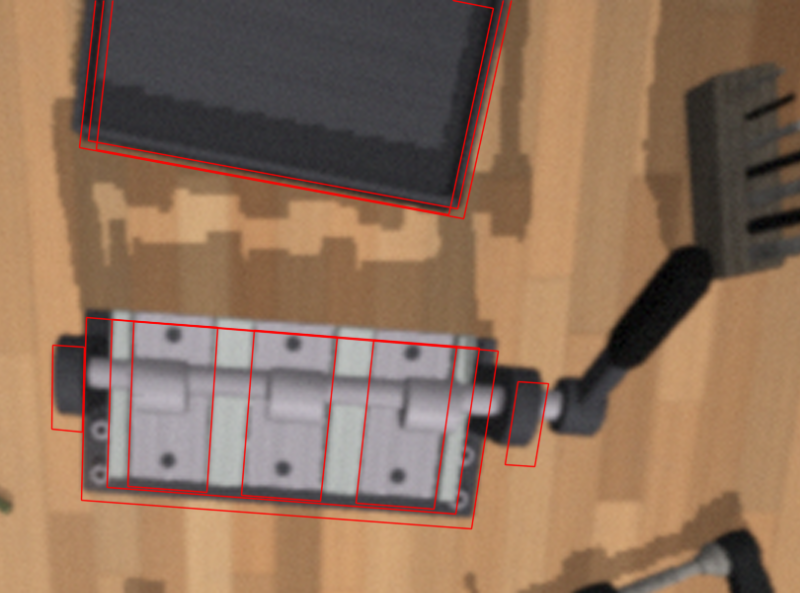

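```bash
python3 -m creep '[[0.03,0.005,0.01,0,0],[0.03,0.005,0.01,0,0],[0.03,0.005,0.01,0,0],[0,0,0,0,0],[0,0,0,0,0]]'
python3 - <<'E'
from h import *
go()
im=read_camera('wrist');p=camera_params('wrist')
j=(.5455,.0515,1.492)
t=(.543,.2285,1.385)
draw(im,[proj(p,J2W(j,r)) for r in JIG]+[proj(p,J2W(t,r)) for r in TRAY],'o2.png',(150,0,450,225))
E
```

```text
t: 4.13
tool_pos: [0.5386, 0.1063, 0.3187]
orientation: [-2.22, -2.221, 0.002]
force: [0.2, 0.0, -0.0]
opening: 0.0933
t=4.13 pos [0.5386 0.1063 0.3187] yaw 1.5711 F [ 0.2  0.  -0. ] op 0.0933
tool shift (current axes) [ 0.  0. -0.] min rows 0.0
```

View pics/o2.png

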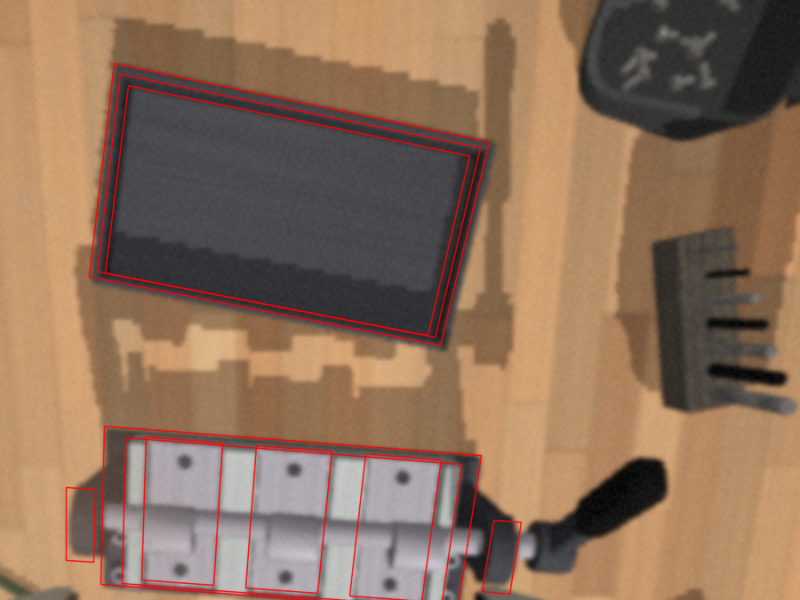

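```bash
python3 -m creep '[[0,0,0.012,-0.1155,100],[0,0,0.012,-0.1155,100],[0,0,0.012,-0.1155,100],[0,0,0.012,-0.1155,100],[0,0,0.012,-0.1155,100],[0,0,0.012,-0.1155,100],[0,0,0.012,-0.1155,100],[0,0,0.012,-0.1155,100],[0,0,0.012,-0.1155,100],[0,0,0.012,-0.1155,100],[0,0,0.012,-0.1155,100],[0,0,0,-0.1155,100]]'
python3 - <<'E'
from h import *
go(.5528,.2811,.1,2.956)
E
```

```text
t: 5.18
tool_pos: [0.5381, 0.104, 0.1856]
orientation: [-0.286, -3.126, 0.002]
force: [-0.3, 0.0, 0.9]
opening: 0.0562
t=5.18 pos [0.5381 0.104  0.1856] yaw 2.9594 F [-0.3  0.   0.9] op 0.0562
tool shift (current axes) [0.0176 0.1768 0.0856] min rows 4.7
twist 0.0034 then shift in new axes [0.0182 0.1768 0.0856]
```

```bash
python3 -m creep '[[0.003,0.029,0,0,100],[0.003,0.03,0,0,100],[0.003,0.03,0.005,0,100],[0.003,0.03,0.02,0,100],[0.003,0.03,0.02,0,100],[0.003,0.028,0.02,0.003,100],[0,0,0,0,100],[0,0,0,0,100]]'
python3 - <<'E'
from h import *
go(.5528,.2811,.022,2.956)
im=read_camera('wrist');p=camera_params('wrist')
t=(.543,.229,1.385)
draw(im,[proj(p,J2W(t,r)) for r in TRAY],'o3.png')
im=read_camera('side');p=camera_params('side')
draw(im,[proj(p,J2W(t,r)) for r in TRAY],'o3s.png',(100,100,300,250))
E
```

```text
t: 5.85
tool_pos: [0.5536, 0.2826, 0.1213]
orientation: [-0.295, -3.126, 0.003]
force: [1.0, -1.8, -0.4]
opening: 0.0563
t=5.85 pos [0.5536 0.2826 0.1213] yaw 2.9534 F [ 1.  -1.8 -0.4] op 0.0563
tool shift (current axes) [ 0.0005 -0.0016  0.0993] min rows 2.4
twist -0.0026 then shift in new axes [ 0.0005 -0.0016  0.0993]
```

View pics/o3.png

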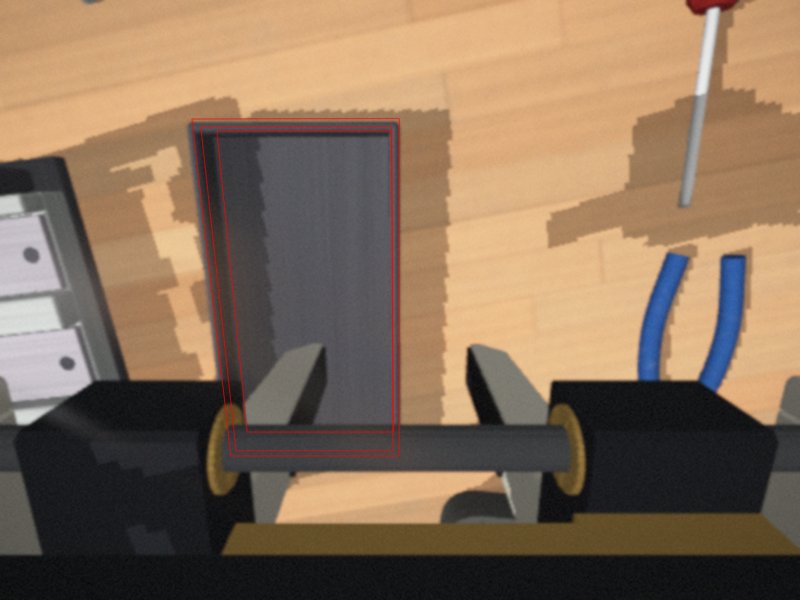

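View pics/o3s.png

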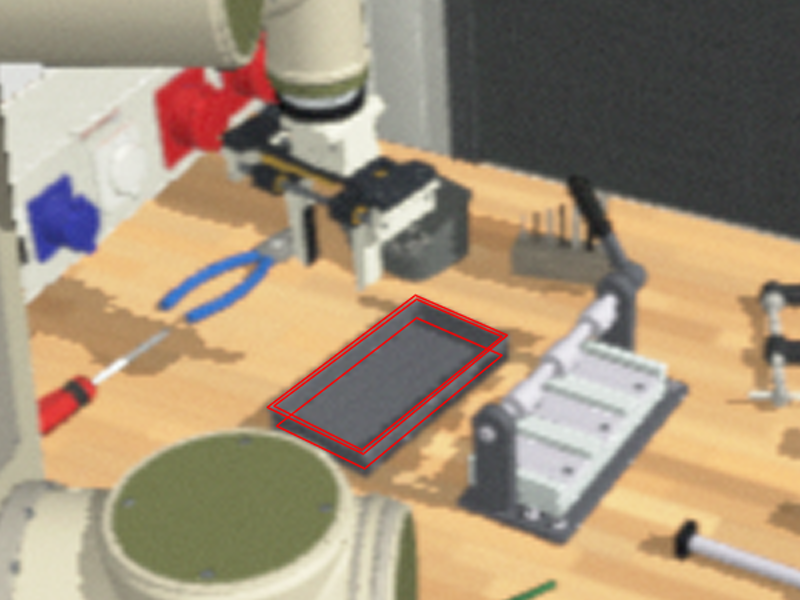

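```bash
python3 -m creep '[[0,-0.0016,0.025,0,120],[0,0,0.025,0,120],[0,0,0.025,0,120],[0,0,0.015,0,120],[0,0,0.006,0,120],[0,0,0.003,0,120],[0,0,0,0,120]]'
python3 - <<'E'
from h import *
go(.5528,.2811,.022,2.956)
E
python3 -m creep '[[0,0,0,0,255],[0,0,0,0,255],[0,0,0,0,255],[0,0,0,0,255],[0,0,0,0,255],[0,0,0,0,255],[0,0,0,0,255],[0,0,0,0,255],[0,0,0,0,255],[0,0,0,0,255]]' 15
```

```text
t: 6.53
tool_pos: [0.5548, 0.281, 0.0248]
orientation: [0.298, 3.126, 0.001]
force: [0.1, -0.3, -0.1]
opening: 0.0494
t=6.53 pos [0.5548 0.281  0.0248] yaw 2.9516 F [ 0.1 -0.3 -0.1] op 0.0494
tool shift (current axes) [ 0.002  -0.0003  0.0028] min rows 0.1
twist -0.0044 then shift in new axes [ 0.002  -0.0003  0.0028]
t: 7.37
tool_pos: [0.5536, 0.2816, 0.0236]
orientation: [-0.296, -3.127, 0.0]
force: [-1.4, -2.0, 1.1]
opening: 0.0042
```

```bash
python3 -m creep '[[-0.0015,-0.0072,0,-0.0107,255],[-0.0015,-0.0072,0,-0.0107,255],[-0.0015,-0.0072,0,-0.0107,255],[-0.0015,-0.0072,0,-0.0107,255],[-0.0015,-0.0072,0,-0.0107,255],[-0.0015,-0.0072,0,-0.0107,255],[-0.0015,-0.0072,0,-0.0107,255],[-0.0015,-0.0072,0,-0.0107,255],[-0.0015,-0.005,0,-0.0107,255],[-0.0015,-0.003,0,-0.0107,255],[0,0,0,0,255]]'
python3 - <<'E'
from h import *
go(.5579,.208,None,3.063)
im=read_camera('wrist');p=camera_params('wrist')
j=(.5455,.0515,1.492)
t=J2W(j,[.104,0,0])[0]; t=(t[0],t[1],1.492)
draw(im,[proj(p,J2W(t,r)) for r in TRAY]+[proj(p,J2W(j,r)) for r in JIG],'o4.png')
im=read_camera('side');p=camera_params('side')
draw(im,[proj(p,J2W(t,r)) for r in TRAY]+[proj(p,J2W(j,r)) for r in JIG],'o4s.png',(150,120,300,230))
E
```

```text
t: 8.28
tool_pos: [0.5592, 0.2134, 0.0236]
orientation: [-0.128, -3.139, 0.002]
force: [-0.0, -2.7, 2.0]
opening: 0.004
t=8.28 pos [0.5592 0.2134 0.0236] yaw 3.0600 F [-0.  -2.7  2. ] op 0.0040
tool shift (current axes) [ 0.0009 -0.0055 -0.    ] min rows 0.1
twist -0.003 then shift in new axes [ 0.0009 -0.0055 -0.    ]
```

View pics/o4.png

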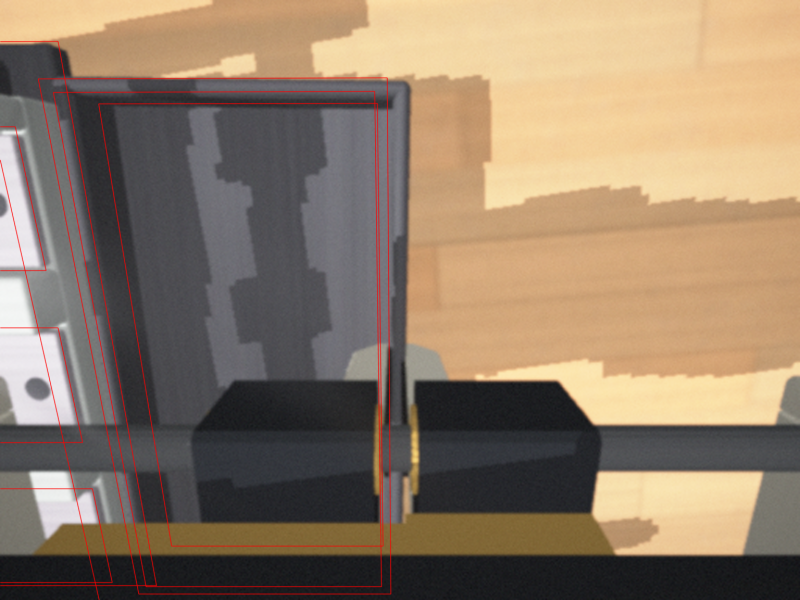

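View pics/o4s.png

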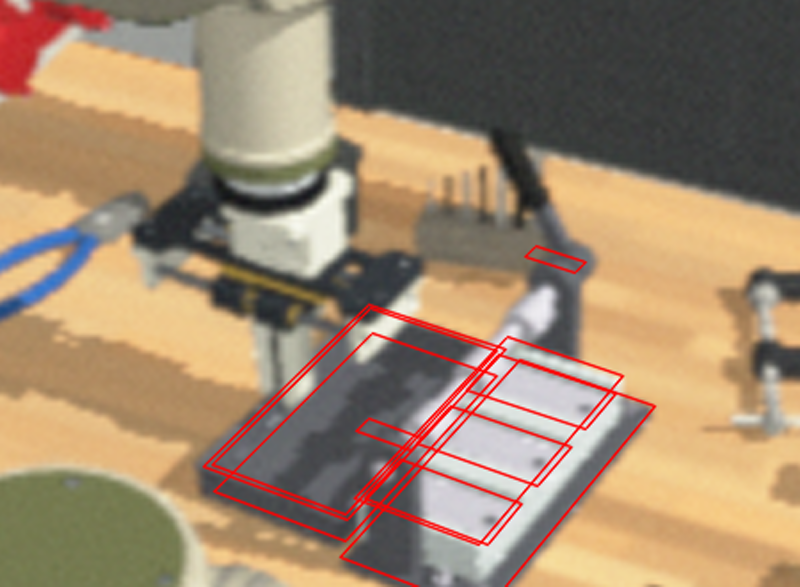

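```bash
python3 -m creep '[[0,-0.0025,0,0,255],[0,-0.0025,0,0,255],[0,0,0,0,255],[0,0,0,0,255]]'
python3 - <<'E'
from h import *
go(.5579,.208,None,3.063)
snap('wrist','w5.png',(0,0,300,384),1.56)
E
```

```text
t: 8.72
tool_pos: [0.5588, 0.2099, 0.0237]
orientation: [0.128, 3.139, 0.0]
force: [0.7, 2.1, -1.1]
opening: 0.0038
t=8.72 pos [0.5588 0.2099 0.0237] yaw 3.0600 F [ 0.7  2.1 -1.1] op 0.0038
tool shift (current axes) [ 0.0007 -0.002  -0.    ] min rows 0.1
twist -0.003 then shift in new axes [ 0.0007 -0.002  -0.    ]
```

View pics/w5.png

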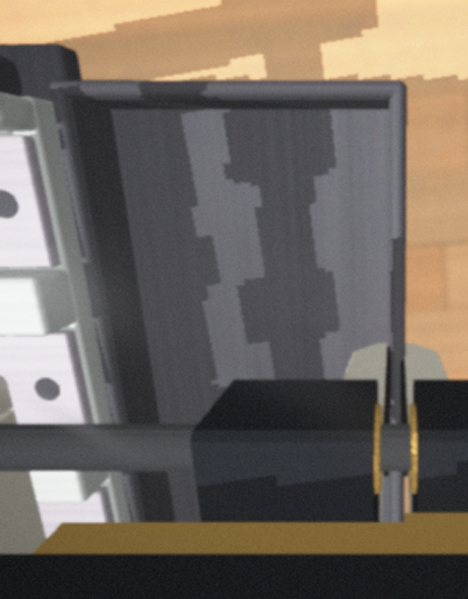

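```bash
python3 -m creep '[[0,0,0,0,200],[0,0,0,0,150],[0,0,0,0,150],[0,0,0,0,150],[0,0,-0.03,0,150],[0,0,-0.04,0,100],[0,0,-0.04,0,100],[0,0,-0.04,0,100],[0,0,-0.04,0,100],[0,0,-0.04,0,100]]' 
python3 -m creep '[[0,-0.035,-0.01,0.12,0],[0,-0.035,-0.01,0.12,0],[0,-0.035,0,0.12,0],[0,-0.035,0,0.12,0],[0,0,0,0.12,0],[0,0,0,0.12,0],[0,0,0,0.12,0],[0,0,0,0.12,0],[0,0,0,0.12,0],[0,0,0,0.12,0],[0,0,0,0.12,0],[0,0,0,0.12,0]]'
python3 - <<'E'
from h import *
go(.5,-.05,None,1.492)
E
```

```text
t: 9.6
tool_pos: [0.5583, 0.2096, 0.2557]
orientation: [0.129, 3.139, -0.0]
force: [0.8, 1.0, -0.2]
opening: 0.0562
t: 10.6
tool_pos: [0.5227, 0.0756, 0.2736]
orientation: [2.173, 2.269, -0.0]
force: [-1.1, 0.4, 0.1]
opening: 0.0929
t=10.60 pos [0.5227 0.0756 0.2736] yaw 1.6137 F [-1.1  0.4  0.1] op 0.0929
tool shift (current axes) [-0.1245 -0.0281 -0.    ] min rows 3.1
twist 0.1217 then shift in new axes [-0.127  -0.0127 -0.    ]
```

```bash
python3 -m creep '[[-0.03,0.01,0,0.12,0],[-0.025,0.01,0,0,0],[0,0,0,0,0],[0,0,0,0,0]]'
python3 - <<'E'
from h import *
go()
im=read_camera('wrist');p=camera_params('wrist')
j=(.5455,.055,1.492)
t=J2W(j,[.1025,0,0])[0]; t=(t[0],t[1],1.492)
draw(im,[proj(p,J2W(t,r)) for r in TRAY]+[proj(p,J2W(j,r)) for r in JIG],'o6.png',(130,0,430,225))
for q in ['jig','lane_0','lever_grip','cam_axis','tray']:
    z={'lane_0':.034,'cam_axis':.091,'lever_grip':.156}.get(q,0)
    for r in tip_of('wrist',q)[:4]: print(q,round(r['confidence'],2),np.round(r['pixel']),np.round(onz(p,r['pixel'],z),4))
E
```

```text
t: 10.93
tool_pos: [0.5425, 0.0195, 0.2735]
orientation: [-2.301, -2.139, 0.0]
force: [-0.0, 0.9, 0.6]
opening: 0.093
t=10.93 pos [0.5425 0.0195 0.2735] yaw 1.4980 F [-0.   0.9  0.6] op 0.0930
tool shift (current axes) [ 0.  0. -0.] min rows 0.0
jig 0.57 [256. 145.] [0.5483 0.047  0.    ]
lane_0 0.8 [306. 143.] [0.6169 0.0485 0.034 ]
lane_0 0.63 [259. 144.] [0.552  0.0517 0.034 ]
lever_grip 0.68 [405.  94.] [0.6871 0.1004 0.156 ]
lever_grip 0.48 [81. 21.] [0.4057 0.1793 0.156 ]
cam_axis 0.77 [370. 140.] [0.683  0.0536 0.091 ]
tray 0.66 [256.  68.] [0.5561 0.1539 0.    ]
```

View pics/o6.png

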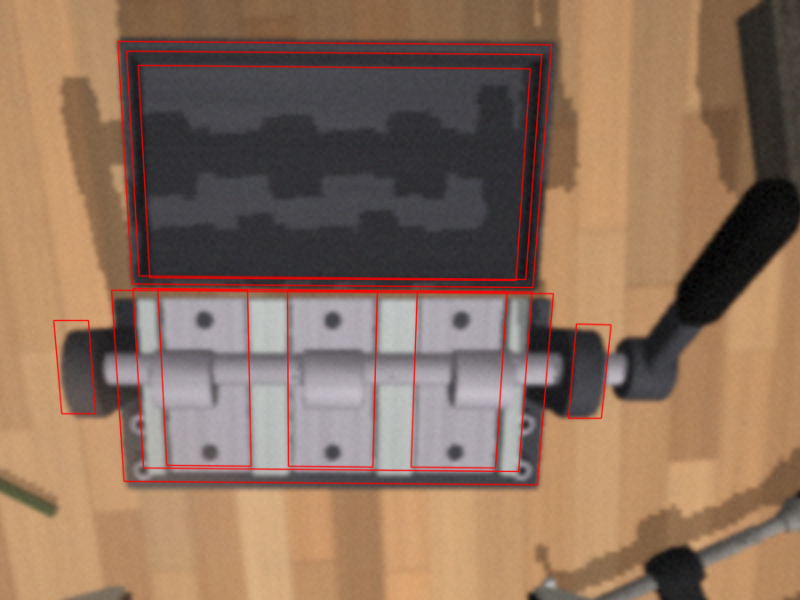

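```bash
python3 -m creep '[[-0.038,0,0,0,0],[-0.038,0,0,0,0],[-0.038,0,0,0,0],[-0.038,0,0,0,0],[-0.038,0,0,0,0],[-0.038,0,0,0,0],[-0.038,0,0,0,0],[-0.038,0,0,0,0],[-0.038,0,0,0,0],[-0.03,0,0,0,0],[0,0,0,0,0],[0,0,0,0,0]]'
python3 - <<'E'
from h import *
go()
im=read_camera('wrist');p=camera_params('wrist')
T=[]
for q in ['sleeve_0','insert_0','push_rod','rod_tip']:
    z={'insert_0':.0165,'rod_tip':.013}.get(q,0)
    for r in tip_of('wrist',q)[:4]: print(q,round(r['confidence'],2),np.round(r['pixel']),np.round(onz(p,r['pixel'],z),4))
for r in silhouettes('wrist','sleeve_0')[:3]:
    c=cv2.findContours(r['region'].astype(np.uint8),0,2)[0]; c=max(c,key=cv2.contourArea)[:,0,:]
    print(r['confidence'],r['pixel'],cv2.minAreaRect(c)); T.append(c)
draw(im,T,'o7.png')
E
```

```text
t: 12.23
tool_pos: [0.5156, -0.3515, 0.2731]
orientation: [-2.3, -2.138, -0.0]
force: [-0.2, -0.7, -0.4]
opening: 0.0927
t=12.23 pos [ 0.5156 -0.3515  0.2731] yaw 1.4978 F [-0.2 -0.7 -0.4] op 0.0927
tool shift (current axes) [ 0.  0. -0.] min rows 0.0
sleeve_0 0.61 [196. 255.] [ 0.4093 -0.4969  0.    ]
sleeve_0 0.59 [340.  65.] [ 0.6468 -0.2205  0.    ]
sleeve_0 0.55 [264. 164.] [ 0.5325 -0.3532  0.    ]
insert_0 0.29 [127.  58.] [ 0.3577 -0.1939  0.0165]
push_rod 0.69 [215. 130.] [ 0.4626 -0.2971  0.    ]
push_rod 0.31 [364. 179.] [ 0.686  -0.3867  0.    ]
0.96 [346.0, 56.5] ((345.73480224609375, 59.155677795410156), (103.9787826538086, 42.22843933105469), 80.83765411376953)
0.93 [267.1, 173.1] ((265.15692138671875, 171.8065643310547), (86.37555694580078, 29.817081451416016), 70.01689147949219)
0.79 [197.9, 250.3] ((196.77999877929688, 252.4600067138672), (28.60000228881836, 65.4000015258789), 36.86989974975586)
```

View pics/o7.png

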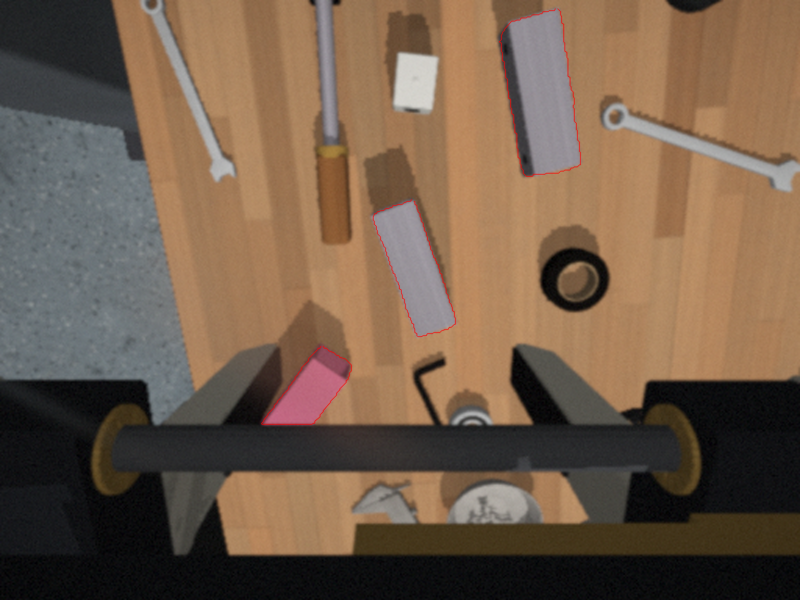

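Run:
```python
from h import *
from scipy.optimize import least_squares
im=read_camera('wrist');p=camera_params('wrist')
def fit(px,g):
    px=np.array(px)/1.5625; w=np.array([onz(p,q,.04) for q in px])
    X=np.array([[.06,.02,.04],[.06,-.02,.04],[-.06,-.02,.04],[-.06,.02,.04]])
    r=least_squares(lambda v:(J2W(v,X)-w)[:,:2].ravel(),g); print(np.round(r.x,4),'res',np.round(r.fun,4)); return r.x
B=fit([(373,215),(415,200),(455,322),(417,336)],[.53,-.35,1.8])
A=fit([(510,23),(560,10),(580,165),(530,173)],[.63,-.23,1.7])
draw(im,[proj(p,J2W(v,r)) for v in (A,B) for r in SLV],'o8.png',(180,0,440,240))
```

```text
[ 0.5341 -0.3581  1.8421] res [-0.0012  0.001   0.0003  0.0015  0.0018 -0.0016 -0.0009 -0.001 ]
[ 0.647  -0.2214  1.7259] res [-0.0005  0.0017  0.0004  0.0016 -0.0012 -0.0004  0.0012 -0.003 ]
```

View pics/o8.png

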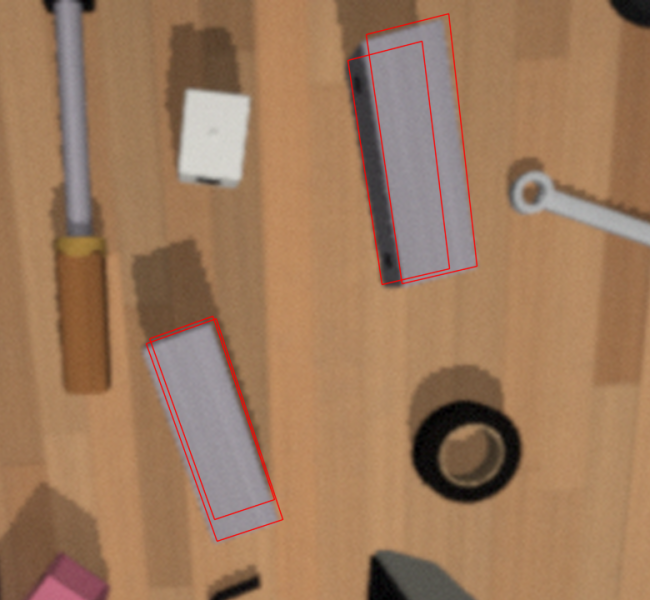

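Run:
```python
from h import *
go(.5415,-.385,.023,1.842)
```

```text
t=12.58 pos [ 0.5165 -0.3493  0.274 ] yaw 1.5014 F [0.7 0.  0.2] op 0.0926
tool shift (current axes) [-0.0339  0.0274  0.251 ] min rows 6.1
twist -0.3406 then shift in new axes [-0.0411  0.0145  0.251 ]
```

```bash
python3 -m creep '[[0,0,0.03,-0.114,0],[0,0,0.03,-0.114,0],[0,0,0.03,-0.113,0],[-0.02,0.007,0.03,0,0],[-0.021,0.0075,0.03,0,0],[0,0,0.03,0,0],[0,0,0,0,0],[0,0,0,0,0]]' 30
python3 - <<'E'
from h import *
go(.5415,-.385,.023,1.842)
im=read_camera('wrist');p=camera_params('wrist')
draw(im,[proj(p,J2W((.534,-.358,1.842),r)) for r in SLV],'o9.png')
E
```

```text
t: 13.25
tool_pos: [0.5397, -0.3843, 0.0915]
orientation: [-1.898, -2.497, -0.001]
force: [0.6, -0.1, 0.4]
opening: 0.093
t=13.25 pos [ 0.5397 -0.3843  0.0915] yaw 1.8414 F [ 0.6 -0.1  0.4] op 0.0930
tool shift (current axes) [-0.0012  0.0016  0.0685] min rows 1.6
twist -0.0006 then shift in new axes [-0.0012  0.0016  0.0685]
```

View pics/o9.png

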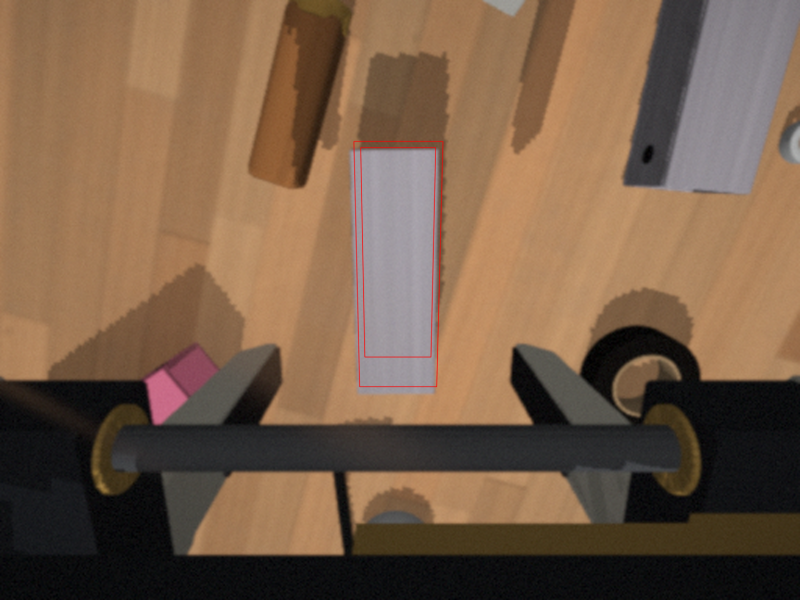

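```bash
python3 -m creep '[[-0.003,0.0016,0.015,0,60],[0,0,0.015,0,70],[0,0,0.015,0,70],[0,0,0.013,0,70],[0,0,0.01,0,70],[0,0,0,0,70],[0,0,0,0,255],[0,0,0,0,255],[0,0,0,0,255],[0,0,0,0,255],[0,0,0,0,255],[0,0,0,0,255]]' 45
python3 - <<'E'
from h import *
go(.5415,-.385,.023,1.842)
j=(.546,.0525,1.495)
for y in (.065,0,-.065):
  for x in (-.085,0): print(y,x,J2W(j,[x,y,0])[0], 'grip',J2W(j,[x-.028,y,0])[0])
E
```

```text
t: 14.3
tool_pos: [0.5434, -0.3894, 0.0268]
orientation: [1.902, 2.499, -0.001]
force: [-2.9, -0.7, 6.0]
opening: 0.0399
t=14.30 pos [ 0.5434 -0.3894  0.0268] yaw 1.8407 F [-2.9 -0.7  6. ] op 0.0399
tool shift (current axes) [ 0.0047 -0.0007  0.0038] min rows 0.1
twist -0.0013 then shift in new axes [ 0.0047 -0.0007  0.0038]
0.065 -0.085 [ 0.47475011 -0.02733391  0.        ] grip [ 0.47262984 -0.05525351  0.        ]
0.065 0 [0.48118663 0.05742205 0.        ] grip [0.47906636 0.02950244 0.        ]
0 -0.085 [ 0.53956348 -0.03225595  0.        ] grip [ 0.53744321 -0.06017556  0.        ]
0 0 [0.546  0.0525 0.    ] grip [0.54387973 0.02458039 0.        ]
-0.065 -0.085 [ 0.60437685 -0.037178    0.        ] grip [ 0.60225659 -0.0650976   0.        ]
-0.065 0 [0.61081337 0.04757795 0.        ] grip [0.60869311 0.01965835 0.        ]
```

```bash
python3 -m creep '[[0,0,-0.012,0,255],[0,0,-0.02,0,255],[0,0,-0.025,0,255],[0,0,-0.025,0.087,255],[0,0,-0.025,0.087,255],[0,0,-0.02,0.087,255],[0,0,0,0.086,255],[0,0,0,0,255]]'
python3 - <<'E'
from h import *
go(.4726,-.0603,.15,1.495)
snap('side','s10.png',(250,100,450,330),2.5)
E
```

```text
t: 14.97
tool_pos: [0.5444, -0.389, 0.1553]
orientation: [2.307, 2.127, 0.002]
force: [0.0, 0.2, -4.4]
opening: 0.04
t=14.97 pos [ 0.5444 -0.389   0.1553] yaw 1.4900 F [ 0.   0.2 -4.4] op 0.0400
tool shift (current axes) [ 0.3218 -0.0981  0.0053] min rows 8.1
twist -0.005 then shift in new axes [ 0.3223 -0.0965  0.0053]
```

View pics/s10.png

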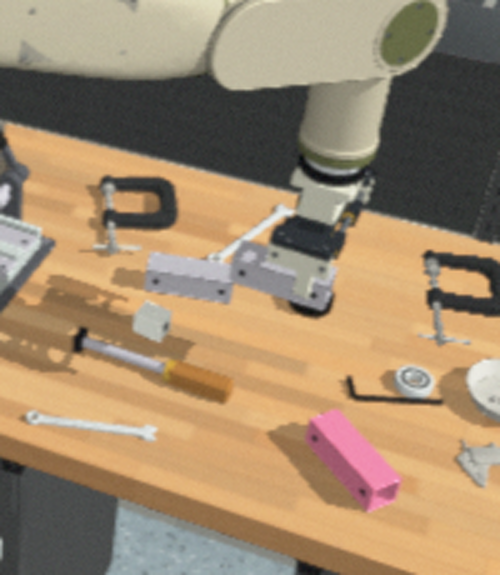

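```bash
python3 -m creep '[[0.02,-0.006,0,0,255],[0.034,-0.01,0,0,255],[0.034,-0.01,0,0,255],[0.034,-0.01,0,0,255],[0.034,-0.01,0,0,255],[0.034,-0.01,0,0,255],[0.034,-0.01,0,0,255],[0.034,-0.011,0,0,255],[0.034,-0.011,0,0,255],[0.02,-0.006,0,0,255],[0.01,-0.003,0,-0.005,255],[0,0,0,0,255]]'
python3 - <<'E'
from h import *
go(.4726,-.0603,.0615,1.495)
j=(.546,.0525,1.495)
s,t,a=pose(); print(W2J(j,t))
v=J2W((t[0],t[1],a),[.0295,0,0])[0]
im=read_camera('wrist');p=camera_params('wrist')
zz=t[2]-.0268
draw(im,[proj(p,J2W(j,r)) for r in JIG]+[proj(p,J2W((v[0],v[1],a),np.array(r)+[0,0,zz])) for r in SLV],'o11.png')
snap('side','s11.png',(180,130,330,270),4)
E
```

```text
t: 16.02
tool_pos: [0.4701, -0.0579, 0.1515]
orientation: [-2.292, -2.145, 0.001]
force: [-0.5, -0.6, -3.5]
opening: 0.0396
t=16.02 pos [ 0.4701 -0.0579  0.1515] yaw 1.5043 F [-0.5 -0.6 -3.5] op 0.0396
tool shift (current axes) [-0.0023  0.0026  0.09  ] min rows 2.2
twist 0.0093 then shift in new axes [-0.0022  0.0027  0.09  ]
[-0.11579057  0.06731413]
```

View pics/o11.png

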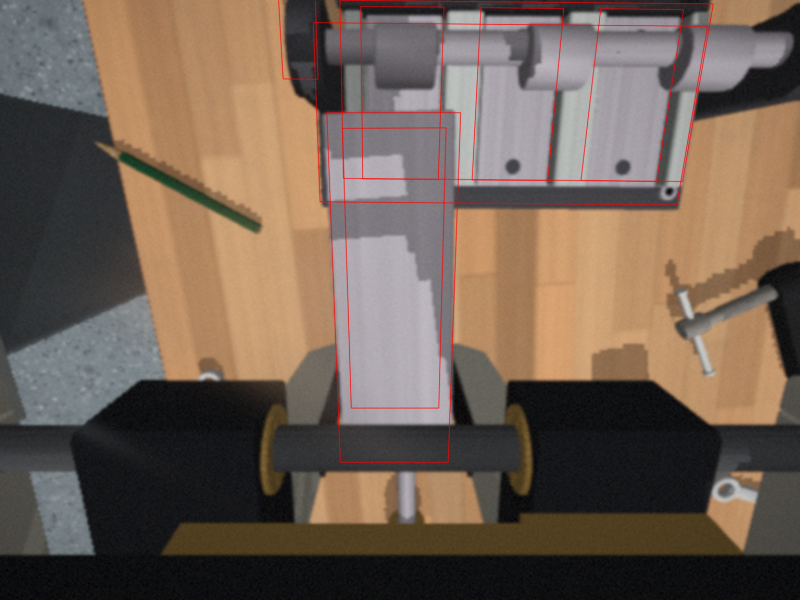

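View pics/s11.png

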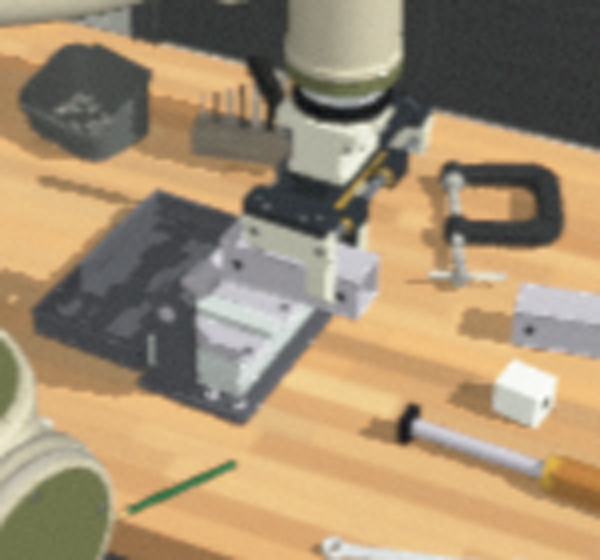

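```bash
python3 -m creep '[[0,0.0024,0.02,0.009,255],[0,0,0.03,0,255],[0,0,0.025,0,255],[0,0,0,0,255],[0,0,0,0,255]]'
python3 - <<'E'
from h import *
go(None,None,.0615,1.495)
j=(.546,.0525,1.495)
s,t,a=pose(); print(W2J(j,t))
v=J2W((t[0],t[1],a),[.0295,0,0])[0]
im=read_camera('wrist');p=camera_params('wrist')
zz=t[2]-.0268
draw(im,[proj(p,J2W(j,r)) for r in JIG]+[proj(p,J2W((v[0],v[1],a),np.array(r)+[0,0,zz])) for r in SLV],'o12.png')
im=read_camera('side');p=camera_params('side')
draw(im,[proj(p,J2W(j,r)) for r in JIG]+[proj(p,J2W((v[0],v[1],a),np.array(r)+[0,0,zz])) for r in SLV],'s12.png',(180,130,330,250))
E
```

```text
t: 16.53
tool_pos: [0.4722, -0.061, 0.0762]
orientation: [-2.308, -2.126, 0.004]
force: [0.5, -0.2, -3.5]
opening: 0.0398
t=16.53 pos [ 0.4722 -0.061   0.0762] yaw 1.4890 F [ 0.5 -0.2 -3.5] op 0.0398
tool shift (current axes) [0.     0.     0.0147] min rows 0.4
twist -0.006 then shift in new axes [0.     0.     0.0147]
[-0.11873009  0.06499034]
```

View pics/o12.png

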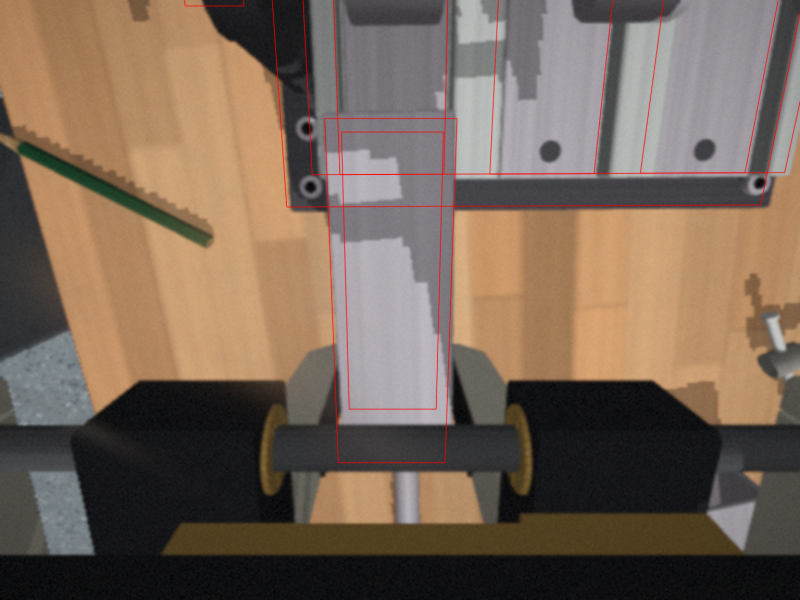

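View pics/s12.png

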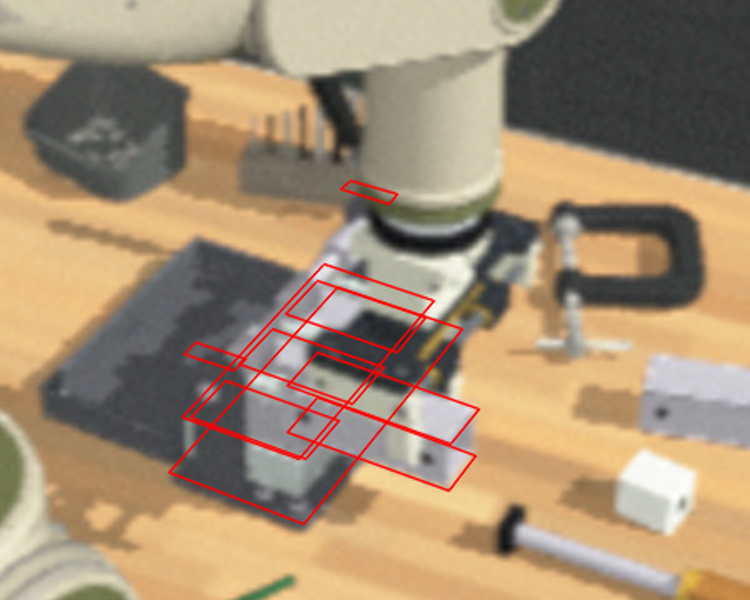

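```bash
python3 -m creep '[[0.002,0.0017,0.004,-0.006,255],[0,0,0.004,0,255],[0,0,0.003,0,255],[0,0,0.003,0,255],[0,0,0,0,255],[0,0,0,0,255]]'
python3 - <<'E'
from h import *
go(None,None,.0608,1.495)
j=(.5475,.0515,1.495)
s,t,a=pose(); print(W2J(j,t))
E
```

```text
t: 17.13
tool_pos: [0.4753, -0.0583, 0.0634]
orientation: [-2.303, -2.136, 0.0]
force: [-0.8, 1.1, -3.0]
opening: 0.04
t=17.13 pos [ 0.4753 -0.0583  0.0634] yaw 1.4959 F [-0.8  1.1 -3. ] op 0.0400
tool shift (current axes) [0.     0.     0.0026] min rows 0.1
twist 0.0009 then shift in new axes [0.     0.     0.0026]
[-0.11492405  0.06363689]
```

```bash
python3 -m creep '[[0,-0.0005,0.0015,0,255],[0,0,0.0015,0,255],[0,0,0,0,255],[0,0,0,0,255]]'
python3 - <<'E'
from h import *
j=(.5475,.0515,1.495)
go(None,None,.0608,1.495)
s,t,a=pose(); print(W2J(j,t))
v=J2W((t[0],t[1],a),[.0295,0,0])[0]
im=read_camera('wrist');p=camera_params('wrist')
draw(im,[proj(p,J2W(j,r)) for r in JIG]+[proj(p,J2W((v[0],v[1],a),np.array(r)+[0,0,.034])) for r in SLV],'o13.png')
E
```

```text
t: 17.47
tool_pos: [0.4752, -0.0583, 0.0607]
orientation: [2.303, 2.136, 0.0]
force: [-0.2, 0.8, -2.5]
opening: 0.0398
t=17.47 pos [ 0.4752 -0.0583  0.0607] yaw 1.4958 F [-0.2  0.8 -2.5] op 0.0398
tool shift (current axes) [ 0.      0.     -0.0001] min rows 0.0
twist 0.0008 then shift in new axes [ 0.      0.     -0.0001]
[-0.1149814   0.06378459]
```

View pics/o13.png

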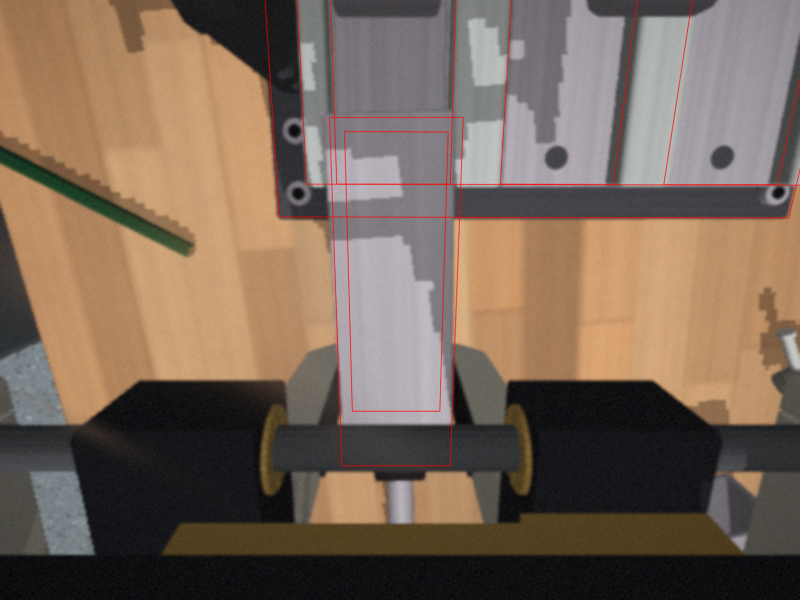

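```bash
python3 -m creep '[[0,0,0,0,130],[0,0,0,0,130],[0,0,0,0,130],[0,0,0,0,130],[0,0,0,0,255],[0,0,0,0,255],[0,0,0,0,255],[0,0,0,0,255]]' 25
python3 -m creep '[[0.006,0,0,0,255],[0.009,0,0,0,255],[0.009,0,0,0,255],[0.009,0,0,0,255],[0.009,0,0,0,255],[0.009,0,0,0,255],[0,0,0,0,255],[0,0,0,0,255]]'
python3 - <<'E'
from h import *
j=(.5475,.0515,1.495)
go(None,None,.0608,1.495)
s,t,a=pose(); print(W2J(j,t))
E
```

```text
t: 18.18
tool_pos: [0.4752, -0.0584, 0.0608]
orientation: [2.303, 2.137, 0.0]
force: [-1.0, 0.1, 1.3]
opening: 0.0382
t: 18.85
tool_pos: [0.48, -0.0118, 0.0635]
orientation: [2.297, 2.132, -0.007]
force: [-10.5, -22.9, 22.6]
opening: 0.04
t=18.85 pos [ 0.48   -0.0118  0.0635] yaw 1.4963 F [-10.5 -22.9  22.6] op 0.0400
tool shift (current axes) [0.     0.     0.0027] min rows 0.1
twist 0.0013 then shift in new axes [0.     0.     0.0027]
[-0.06826798  0.06248538]
```

```bash
python3 -m creep '[[-0.008,0,0,0,255],[-0.008,0,0,0,255],[0,0,0,0,255]]'
python3 - <<'E'
from h import *
j=(.5475,.0515,1.495)
go(None,None,.0608,1.495)
s,t,a=pose(); print(W2J(j,t))
v=J2W((t[0],t[1],a),[.0295,0,0])[0]
im=read_camera('wrist');p=camera_params('wrist')
draw(im,[proj(p,J2W(j,r)) for r in JIG]+[proj(p,J2W((v[0],v[1],a),np.array(r)+[0,0,.034])) for r in SLV],'o14.png')
im=read_camera('side');p=camera_params('side')
draw(im,[],'s14.png',(190,130,290,230))
im=read_camera('scene');p=camera_params('scene')
draw(im,[],'c14.png',(190,100,340,230))
E
```

```text
t: 19.1
tool_pos: [0.4772, -0.0244, 0.0601]
orientation: [-2.304, -2.135, 0.001]
force: [-0.6, 0.4, -2.8]
opening: 0.04
t=19.10 pos [ 0.4772 -0.0244  0.0601] yaw 1.4951 F [-0.6  0.4 -2.8] op 0.0400
tool shift (current axes) [ 0.      0.     -0.0007] min rows 0.0
twist 0.0001 then shift in new axes [ 0.      0.     -0.0007]
[-0.08096482  0.06433874]
```

View pics/o14.png

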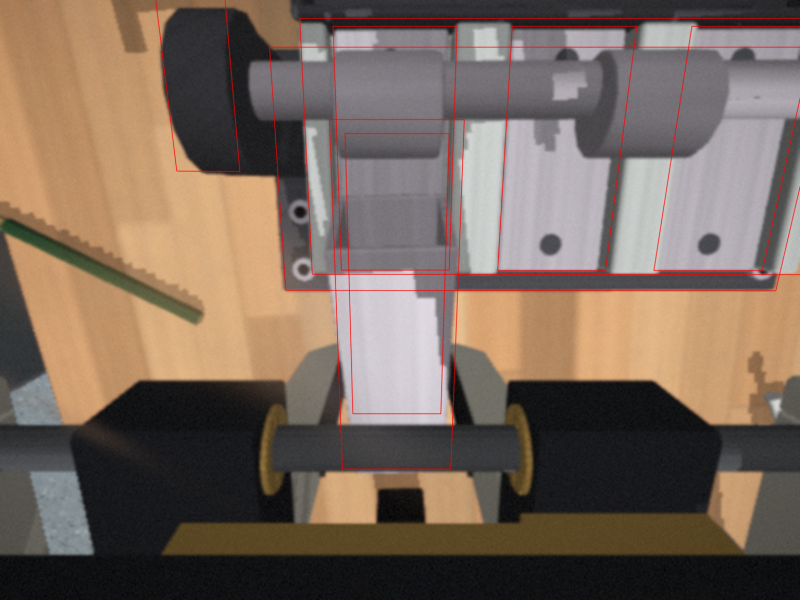

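View pics/s14.png

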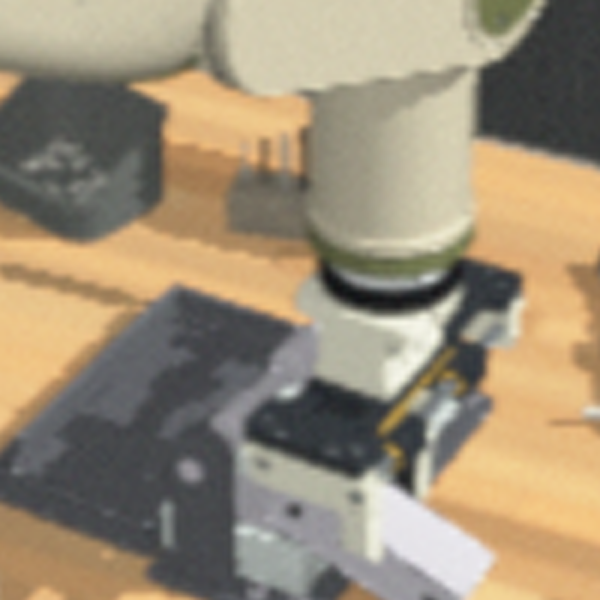

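View pics/c14.png

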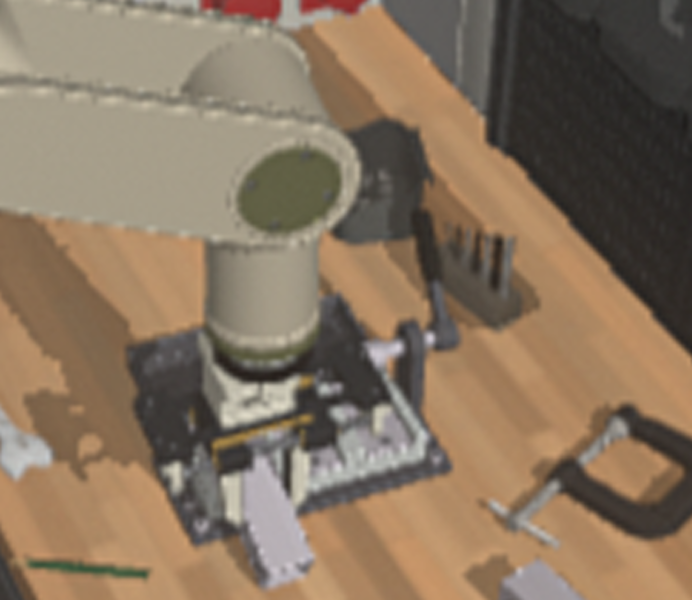

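```bash
python3 -m creep '[[-0.012,0,0,0,255],[-0.015,0,-0.003,0,255],[-0.015,0,-0.012,0,255],[-0.015,0,-0.02,0,255],[-0.015,0.01,-0.02,0,255],[-0.01,0.015,-0.02,0,255],[0,0.018,0,0,255],[0,0.018,0,0,255],[0,0.012,0,0,255],[0,0,0,0,255],[0,0,0,0,255]]' 40
python3 - <<'E'
from h import *
j=(.5475,.0515,1.495)
go(.55,-.125,.04,1.495)
im=read_camera('side');p=camera_params('side')
draw(im,[],'s15.png',(200,120,350,270))
im=read_camera('scene');p=camera_params('scene')
draw(im,[],'c15.png',(190,100,390,280))
E
```

```text
t: 20.17
tool_pos: [0.544, -0.11, 0.1347]
orientation: [-2.301, -2.136, 0.001]
force: [-0.0, 0.7, -2.9]
opening: 0.0397
t=20.17 pos [ 0.544  -0.11    0.1347] yaw 1.4964 F [-0.   0.7 -2.9] op 0.0397
tool shift (current axes) [-0.0145  0.0071  0.0947] min rows 2.3
twist 0.0014 then shift in new axes [-0.0145  0.0071  0.0947]
```

View pics/s15.png

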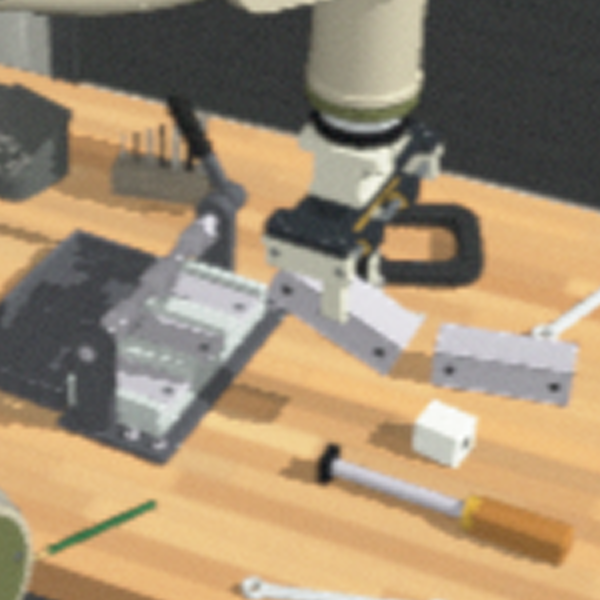

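View pics/c15.png

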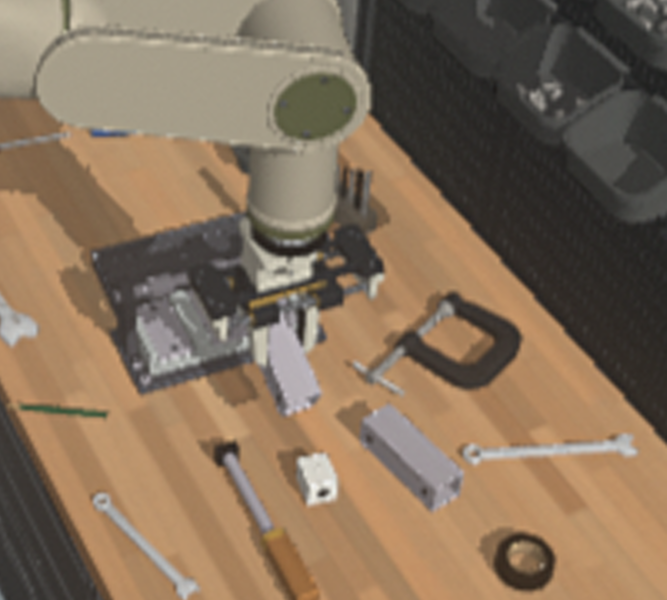

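```bash
python3 -m creep '[[0.01,0.011,0.01,0,255],[0.01,0.01,0.02,0,255],[0,0,0.02,0,255],[0,0,0.01,0,255],[0,0,0,0,255]]' 8
python3 - <<'E'
from h import *
go(.565,-.09,.04,1.495)
im=read_camera('wrist');p=camera_params('wrist')
draw(im,[],'o15.png')
im=read_camera('side');p=camera_params('side')
draw(im,[],'s16.png',(200,120,350,270))
E
```

```text
t: 20.68
tool_pos: [0.5637, -0.0915, 0.0722]
orientation: [-2.299, -2.133, 0.006]
force: [-0.5, 0.3, -4.1]
opening: 0.0402
t=20.68 pos [ 0.5637 -0.0915  0.0722] yaw 1.4962 F [-0.5  0.3 -4.1] op 0.0402
tool shift (current axes) [0.0016 0.0012 0.0322] min rows 0.8
twist 0.0012 then shift in new axes [0.0016 0.0012 0.0322]
```

View pics/o15.png

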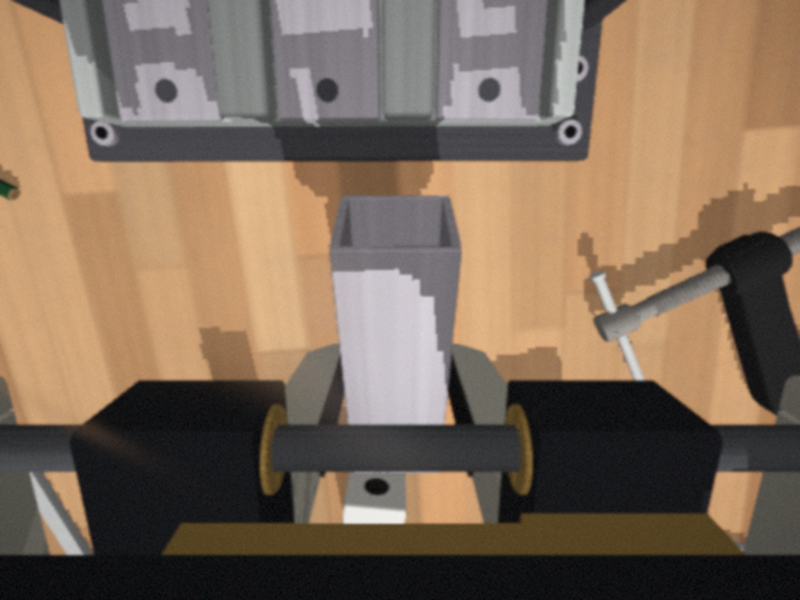

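View pics/s16.png

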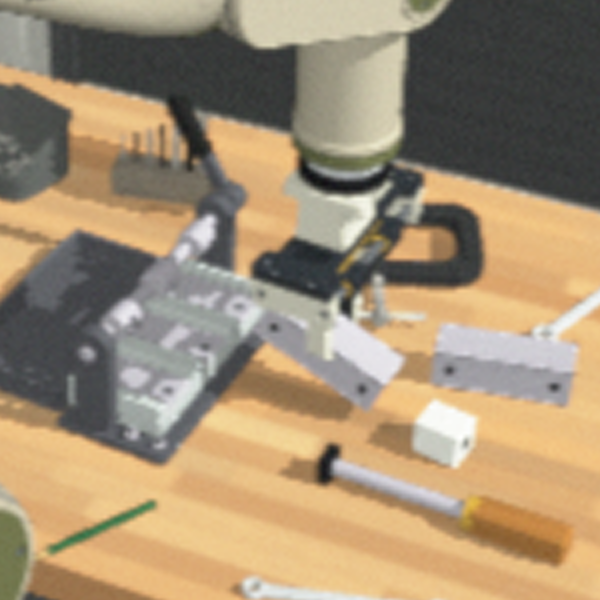

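```bash
python3 -m creep '[[0,0,0.01,0,255],[0,0,0.01,0,255],[0,0,0.01,0,255],[0,0,0.01,0,255],[0,0,0.005,0,255],[0,0,0,0,255],[0,0,0,0,140],[0,0,0,0,120],[0,0,0,0,110],[0,0,0,0,110],[0,0,0,0,110]]' 4
python3 - <<'E'
from h import *
go(.565,-.09,.04,1.495)
im=read_camera('wrist');p=camera_params('wrist')
draw(im,[],'o17.png')
im=read_camera('side');p=camera_params('side')
draw(im,[],'s17.png',(200,120,350,270))
E
```

```text
t: 21.7
tool_pos: [0.567, -0.0924, 0.0309]
orientation: [2.303, 2.136, 0.0]
force: [0.3, 0.3, 0.5]
opening: 0.0527
t=21.70 pos [ 0.567  -0.0924  0.0309] yaw 1.4958 F [0.3 0.3 0.5] op 0.0527
tool shift (current axes) [ 0.0022 -0.0022 -0.0091] min rows 0.2
twist 0.0008 then shift in new axes [ 0.0022 -0.0022 -0.0091]
```

View pics/o17.png

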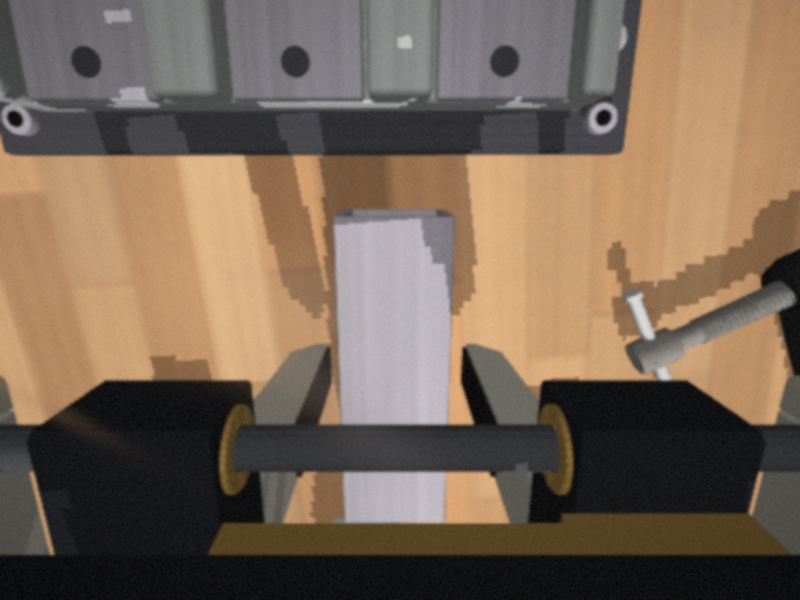

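View pics/s17.png

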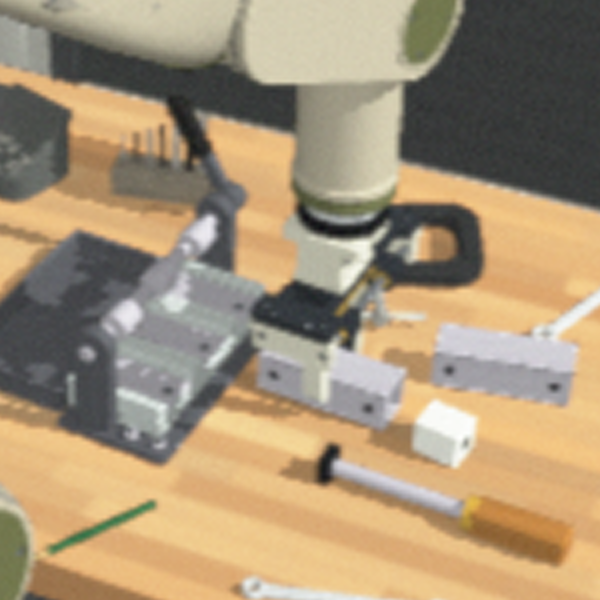

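Run:
```python
from h import *
go()
p=camera_params('wrist')
for q in [(335,212),(455,215),(395,212),(342,420),(448,420)]: print(q,onz(p,np.array(q)/1.5625,.04))
p=camera_params('side')
k=4.0
for q in [(258,386),(385,428),(405,375)]: print(onz(p,np.array(q)/4+[200,120],0 if q[0]!=405 else .04))
```

```text
t=21.80 pos [ 0.5669 -0.0923  0.0308] yaw 1.4958 F [0.1 0.1 0.1] op 0.0527
tool shift (current axes) [ 0.  0. -0.] min rows 0.0
(335, 212) [ 0.55203023 -0.02986199  0.04      ]
(455, 215) [ 0.59080397 -0.03369899  0.04      ]
(395, 212) [ 0.57143709 -0.03130136  0.04      ]
(342, 420) [ 0.54632483 -0.10514438  0.04      ]
(448, 420) [ 0.5853318  -0.10802679  0.04      ]
[ 0.5471509  -0.03410547  0.        ]
[ 0.54156048 -0.15317054  0.        ]
[ 0.5684926  -0.15867652  0.04      ]
```

```bash
python3 -m creep '[[-0.01,0.0005,0.001,0,110],[-0.01,0,0.001,0,110],[-0.009,0,0.002,0,110],[0,0,0,0,110],[0,0,0,0,255],[0,0,0,0,255],[0,0,0,0,255],[0,0,0,0,255],[0,0,0,0,255]]' 58
python3 - <<'E'
from h import *
go()
E
python3 -m creep '[[0,0,-0.01,0,255],[0,0,-0.02,0,255],[0,0,-0.02,0,255],[0,0,-0.01,0,255],[-0.01,-0.02,0,0,255],[0,-0.03,0,0,255],[0,-0.03,0,0,255],[0,-0.014,0,0,255],[0,0,0,0,255],[0,0,0,0,255]]'
python3 - <<'E'
from h import *
j=(.5475,.0515,1.495)
g=J2W(j,[-.075-.029,.065,0])[0]; go(g[0],g[1],.061,1.495)
im=read_camera('side');p=camera_params('side')
draw(im,[],'s18.png',(200,120,350,270))
E
```

```text
t: 22.55
tool_pos: [0.5651, -0.1211, 0.0265]
orientation: [2.303, 2.137, -0.0]
force: [-0.1, -2.6, -0.7]
opening: 0.0398
t=22.55 pos [ 0.5651 -0.1211  0.0265] yaw 1.4962 F [-0.1 -2.6 -0.7] op 0.0398
tool shift (current axes) [ 0.  0. -0.] min rows 0.0
t: 23.38
tool_pos: [0.4702, -0.124, 0.0868]
orientation: [2.303, 2.136, 0.001]
force: [0.9, -0.3, -3.2]
opening: 0.0397
t=23.38 pos [ 0.4702 -0.124   0.0868] yaw 1.4955 F [ 0.9 -0.3 -3.2] op 0.0397
tool shift (current axes) [ 0.0769 -0.0012  0.0258] min rows 1.9
twist 0.0005 then shift in new axes [ 0.0769 -0.0013  0.0258]
```

View pics/s18.png

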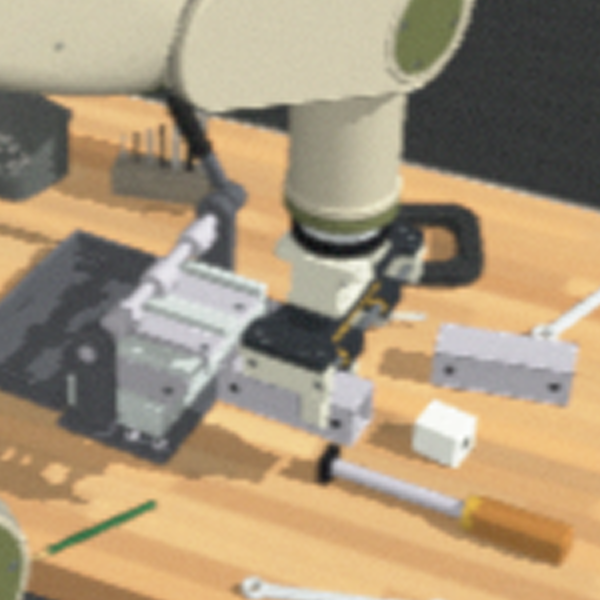

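```bash
python3 -m creep '[[0.02,-0.0006,0,0,255],[0.03,-0.0006,0,0,255],[0.02,0,0,0,255],[0,0,0.008,0,255],[0,0,0,0,255],[0,0,0,0,255]]'
python3 - <<'E'
from h import *
j=(.5475,.0515,1.495)
g=J2W(j,[-.075-.029,.065,0])[0]; go(g[0],g[1],.0608,1.495)
s,t,a=pose(); print(W2J(j,t))
im=read_camera('wrist');p=camera_params('wrist')
v=J2W((t[0],t[1],a),[.0295,0,0])[0]
draw(im,[proj(p,J2W(j,r)) for r in JIG]+[proj(p,J2W((v[0],v[1],a),np.array(r)+[0,0,t[2]-.0265])) for r in SLV],'o19.png')
E
```

```text
t: 23.93
tool_pos: [0.4748, -0.0544, 0.0782]
orientation: [-2.302, -2.137, 0.001]
force: [0.3, -1.0, -3.7]
opening: 0.0398
t=23.93 pos [ 0.4748 -0.0544  0.0782] yaw 1.4967 F [ 0.3 -1.  -3.7] op 0.0398
tool shift (current axes) [ 0.0071 -0.0005  0.0174] min rows 0.5
twist 0.0017 then shift in new axes [ 0.0071 -0.0005  0.0174]
[-0.11110932  0.06450212]
```

View pics/o19.png

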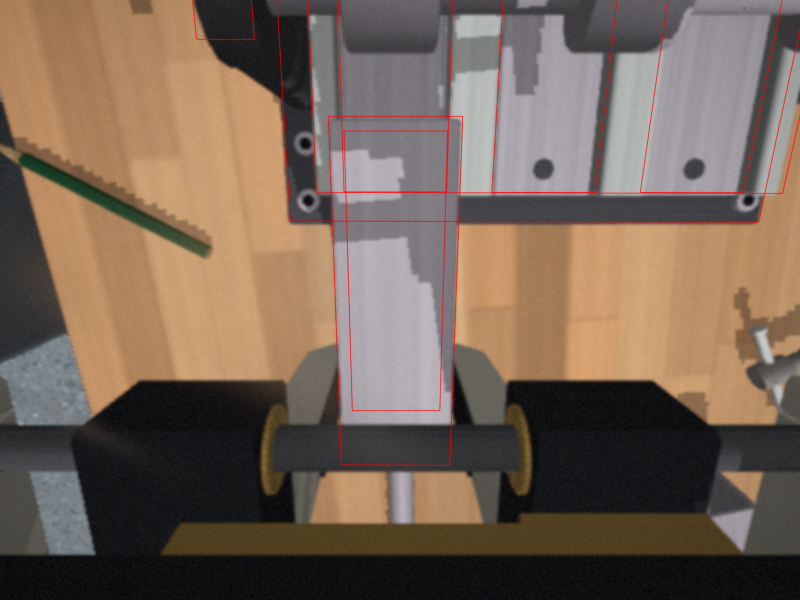

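```bash
python3 -m creep '[[0,0.0003,0.005,0,255],[0,0,0.005,0,255],[0,0,0.004,0,255],[0,0,0.0025,0,255],[0,0,0,0,255],[0,0,0,0,255]]'
python3 - <<'E'
from h import *
go(None,None,.0605)
E
```

```text
t: 24.48
tool_pos: [0.4747, -0.0544, 0.0618]
orientation: [-2.303, -2.136, 0.001]
force: [-0.1, 0.2, -2.9]
opening: 0.0397
t=24.48 pos [ 0.4747 -0.0544  0.0618] yaw 1.4955 F [-0.1  0.2 -2.9] op 0.0397
tool shift (current axes) [0.     0.     0.0013] min rows 0.0
```

```bash
python3 -m creep '[[0,0,0.001,0,255],[0.005,0,0.0008,0,255],[0.008,0,0,0,255],[0.008,0,0,0,255],[0.008,0,0,0,255],[0.005,0,0,0,255],[0,0,0,0,255]]'
python3 - <<'E'
from h import *
j=(.5475,.0515,1.495)
s,t,a=pose(); print(W2J(j,t)); go()
E
```

```text
t: 25.07
tool_pos: [0.4777, -0.0189, 0.0605]
orientation: [-2.301, -2.138, -0.001]
force: [-0.5, 0.9, -1.6]
opening: 0.0399
[-0.07548825  0.06424787]
t=25.07 pos [ 0.4777 -0.0189  0.0605] yaw 1.4972 F [-0.5  0.9 -1.6] op 0.0399
tool shift (current axes) [ 0.  0. -0.] min rows 0.0
```

```bash
python3 -m creep '[[0.008,0,0,0,255],[0.008,0,0,0,255],[0.008,0,0,0,255],[0.008,0,0,0,255],[0.007,0,0,0,255],[0.004,0,0,0,255],[0,0,0,0,255],[0,0,0,0,255]]'
python3 - <<'E'
from h import *
j=(.5475,.0515,1.495)
s,t,a=pose(); print(W2J(j,t)); go()
im=read_camera('wrist');p=camera_params('wrist')
v=J2W((t[0],t[1],a),[.0295,0,0])[0]
draw(im,[proj(p,J2W(j,r)) for r in JIG]+[proj(p,J2W((v[0],v[1],a),np.array(r)+[0,0,t[2]-.0265])) for r in SLV],'o20.png')
im=read_camera('side');p=camera_params('side')
draw(im,[],'s20.png',(170,120,320,270))
E
```

```text
t: 25.73
tool_pos: [0.481, 0.0233, 0.0605]
orientation: [-2.302, -2.137, -0.002]
force: [0.3, 2.3, 0.7]
opening: 0.0397
[-0.0331753   0.06420082]
t=25.73 pos [0.481  0.0233 0.0605] yaw 1.4965 F [0.3 2.3 0.7] op 0.0397
tool shift (current axes) [ 0.  0. -0.] min rows 0.0
```

View pics/o20.png

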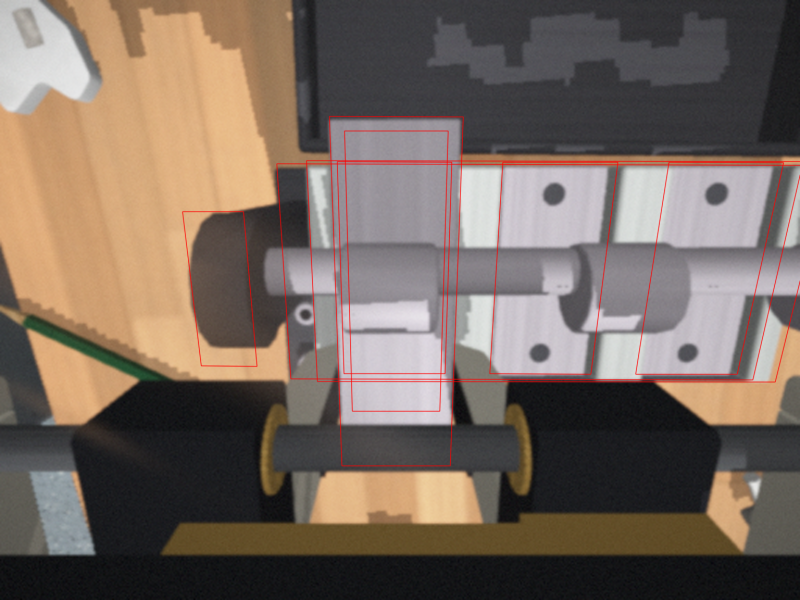

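View pics/s20.png

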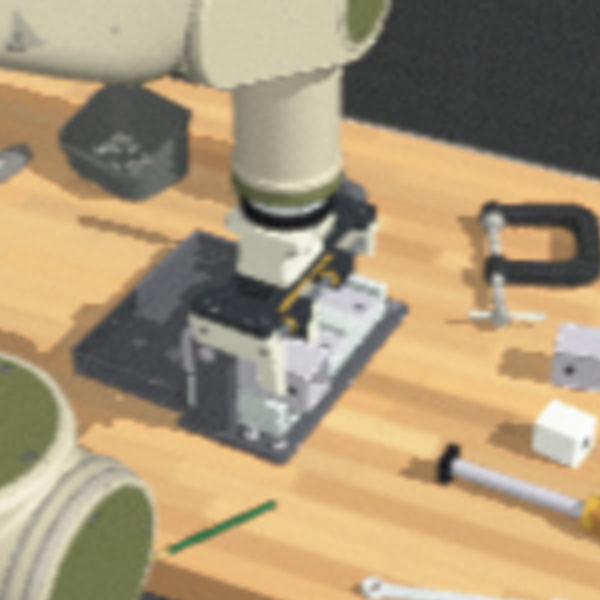

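```bash
python3 -m creep '[[0,0,0,0,110],[0,0,0,0,110],[0,0,0,0,110],[0,0,-0.01,0,110],[0,0,-0.03,0,110],[-0.03,0,-0.03,0,110],[-0.04,0.02,-0.02,0,50],[-0.04,0.02,-0.02,0,0],[-0.04,0.02,0,0,0],[-0.04,0.02,0,0,0],[-0.03,0.02,0,0,0],[0,0,0,0,0]]'
python3 - <<'E'
from h import *
go(.6516,-.2505,.15,1.726)
E
```

```text
t: 26.83
tool_pos: [0.558, -0.1918, 0.1639]
orientation: [2.306, 2.13, -0.002]
force: [-0.1, 0.5, 0.2]
opening: 0.0885
t=26.83 pos [ 0.558  -0.1918  0.1639] yaw 1.4915 F [-0.1  0.5  0.2] op 0.0885
tool shift (current axes) [-0.0511  0.0979  0.0139] min rows 2.7
twist -0.2345 then shift in new axes [-0.0724  0.0834  0.0139]
```

```bash
python3 -m creep '[[0,0,0.01,-0.117,50],[0,0,0.01,-0.117,50],[-0.024,0.028,0.01,0,50],[-0.024,0.028,0.01,0,50],[-0.024,0.027,0,0,50],[0,0,0,0,50],[0,0,0,0,50]]'
python3 - <<'E'
from h import *
go(.6516,-.2505,.0265,1.726)
im=read_camera('wrist');p=camera_params('wrist')
draw(im,[proj(p,J2W((.647,-.2214,1.726),r)) for r in SLV],'o21.png')
E
```

```text
t: 27.42
tool_pos: [0.6501, -0.2443, 0.122]
orientation: [-2.037, -2.388, 0.001]
force: [0.0, 0.0, 0.0]
opening: 0.0747
t=27.42 pos [ 0.6501 -0.2443  0.122 ] yaw 1.7290 F [0. 0. 0.] op 0.0747
tool shift (current axes) [-0.0063  0.0005  0.0955] min rows 2.3
twist 0.003 then shift in new axes [-0.0063  0.0005  0.0955]
```

View pics/o21.png

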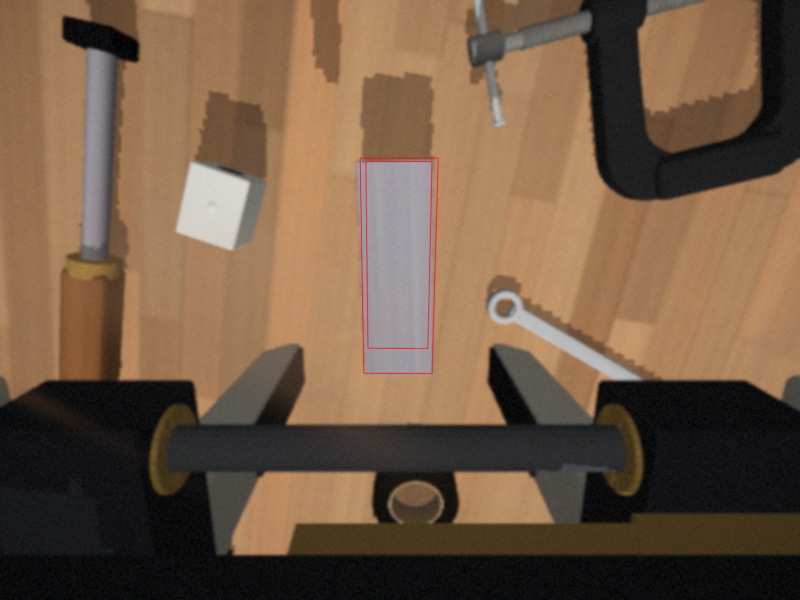

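```bash
python3 -m creep '[[-0.006,0,0.015,0.003,100],[0,0,0.02,0,100],[0,0,0.02,0,100],[0,0,0.02,0,100],[0,0,0.013,0,100],[0,0,0.007,0,100],[0,0,0,0,100],[0,0,0,0,255],[0,0,0,0,255],[0,0,0,0,255],[0,0,0,0,255],[0,0,0,0,255]]' 58
python3 - <<'E'
from h import *
go(.6516,-.2505,.0265,1.726)
E
```

```text
t: 28.47
tool_pos: [0.652, -0.2502, 0.0307]
orientation: [2.04, 2.386, 0.001]
force: [0.1, -0.5, 6.1]
opening: 0.0397
t=28.47 pos [ 0.652  -0.2502  0.0307] yaw 1.7268 F [ 0.1 -0.5  6.1] op 0.0397
tool shift (current axes) [-0.0002 -0.0005  0.0042] min rows 0.1
twist 0.0008 then shift in new axes [-0.0002 -0.0005  0.0042]
```

```bash
python3 -m creep '[[0,0,-0.012,0,255],[0,0,-0.02,0,255],[0,0,-0.025,0,255],[0,0,-0.02,0.077,255],[0,0,-0.005,0.077,255],[0,0,0,0.078,255],[0,0,0,0,255],[0,0,0,0,255]]'
python3 - <<'E'
from h import *
j=(.5475,.0515,1.495)
g=J2W(j,[-.083-.0295,-.0653,0])[0]; go(g[0],g[1],.1,1.495)
E
```

```text
t: 29.13
tool_pos: [0.6506, -0.2495, 0.1106]
orientation: [-2.301, -2.138, 0.001]
force: [0.7, -0.1, -3.8]
opening: 0.0393
t=29.13 pos [ 0.6506 -0.2495  0.1106] yaw 1.4972 F [ 0.7 -0.1 -3.8] op 0.0393
tool shift (current axes) [ 0.18   -0.0599  0.0106] min rows 4.6
twist 0.0022 then shift in new axes [ 0.1799 -0.0603  0.0106]
```

```bash
python3 -m creep '[[0.015,-0.005,0,0.002,255],[0.03,-0.01,0,0,255],[0.03,-0.01,0,0,255],[0.03,-0.01,0,0,255],[0.03,-0.01,0,0,255],[0.025,-0.009,0.01,0,255],[0.015,-0.006,0.01,0,255],[0.005,0,0.01,0,255],[0,0,0,0,255],[0,0,0,0,255]]'
python3 - <<'E'
from h import *
j=(.5475,.0515,1.495)
g=J2W(j,[-.083-.0295,-.0653,0])[0]; go(g[0],g[1],.065,1.495)
s,t,a=pose(); print(W2J(j,t))
im=read_camera('wrist');p=camera_params('wrist')
v=J2W((t[0],t[1],a),[.0295,0,0])[0]
draw(im,[proj(p,J2W(j,r)) for r in JIG]+[proj(p,J2W((v[0],v[1],a),np.array(r)+[0,0,t[2]-.0305])) for r in SLV],'o22.png')
E
```

```text
t: 29.97
tool_pos: [0.6044, -0.0658, 0.0797]
orientation: [-2.303, -2.134, 0.003]
force: [-0.1, -0.4, -3.1]
opening: 0.0396
t=29.97 pos [ 0.6044 -0.0658  0.0797] yaw 1.4945 F [-0.1 -0.4 -3.1] op 0.0396
tool shift (current axes) [ 0.0002 -0.0003  0.0147] min rows 0.4
twist -0.0005 then shift in new axes [ 0.0002 -0.0003  0.0147]
[-0.11269912 -0.06563232]
```

View pics/o22.png

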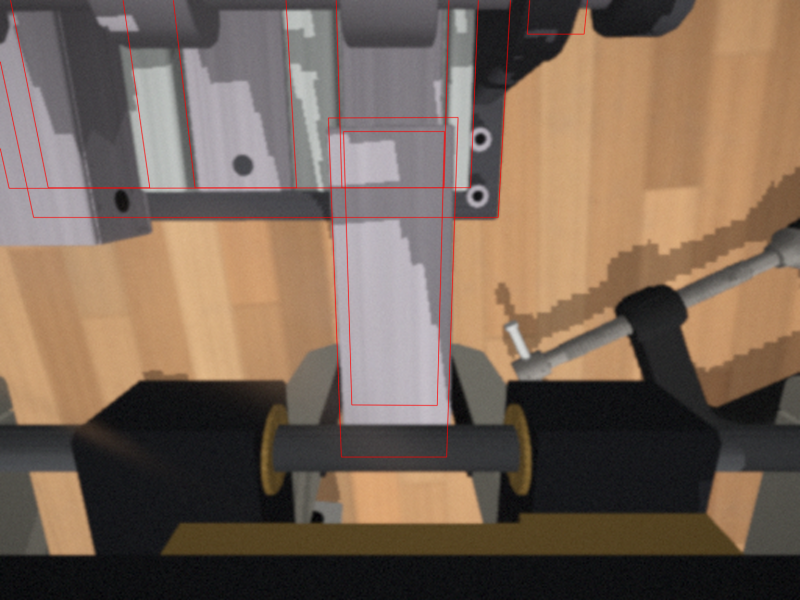

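```bash
python3 -m creep '[[0,0,0.005,0,255],[0,0,0.004,0,255],[0,0,0.003,0,255],[0,0,0.002,0,255],[0,0,0.001,0,255],[0,0,0,0,255],[0,0,0,0,255]]' 20
python3 - <<'E'
from h import *
j=(.5475,.0515,1.495)
go(None,None,.0645,1.495)
s,t,a=pose(); print(W2J(j,t))
im=read_camera('wrist');p=camera_params('wrist')
v=J2W((t[0],t[1],a),[.0295,0,0])[0]
draw(im,[proj(p,J2W(j,r)) for r in JIG]+[proj(p,J2W((v[0],v[1],a),np.array(r)+[0,0,.034])) for r in SLV],'o23.png')
im=read_camera('scene')
draw(im,[],'c23.png',(190,100,390,280))
E
```

```text
t: 30.6
tool_pos: [0.6051, -0.0656, 0.0656]
orientation: [-2.306, -2.133, 0.0]
force: [-0.5, -0.1, -3.6]
opening: 0.0396
t=30.60 pos [ 0.6051 -0.0656  0.0656] yaw 1.4928 F [-0.5 -0.1 -3.6] op 0.0396
tool shift (current axes) [0.     0.     0.0011] min rows 0.0
twist -0.0022 then shift in new axes [0.     0.     0.0011]
[-0.11236963 -0.06624963]
```

View pics/o23.png

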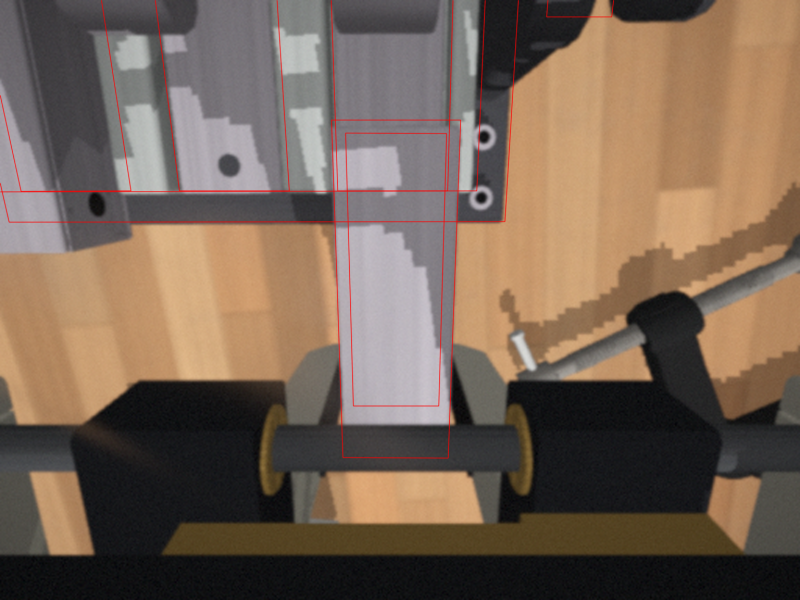

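View pics/c23.png

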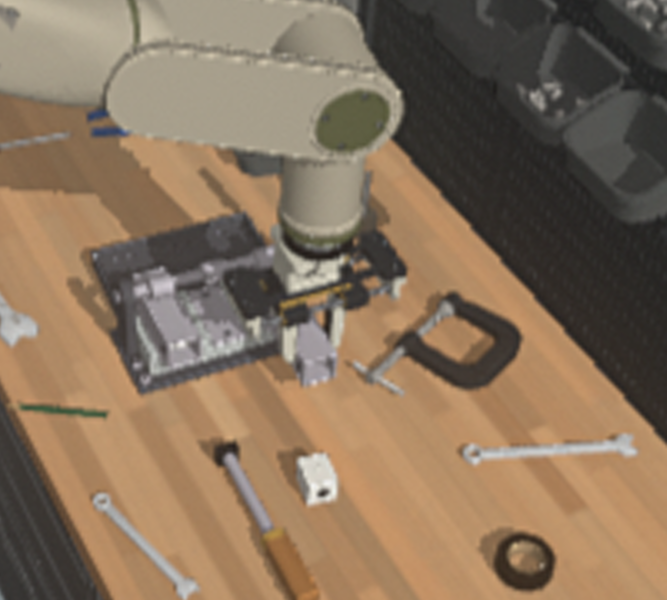

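```bash
python3 -m creep '[[0,-0.001,0.001,-0.002,255],[0.004,0,0.001,0,255],[0.008,0,0,0,255],[0.008,0,0,0,255],[0.008,0,0,0,255],[0.008,0,0,0,255],[0.003,0,0,0,255],[0,0,0,0,255]]' 45
python3 - <<'E'
from h import *
j=(.5475,.0515,1.495)
s,t,a=pose(); print(W2J(j,t)); go()
im=read_camera('wrist');p=camera_params('wrist')
draw(im,[],'o24.png')
E
```

```text
t: 31.37
tool_pos: [0.6072, -0.0254, 0.0638]
orientation: [-2.303, -2.137, -0.0]
force: [0.7, -0.0, -4.5]
opening: 0.0398
[-0.07211026 -0.06533046]
t=31.37 pos [ 0.6072 -0.0254  0.0638] yaw 1.4963 F [ 0.7 -0.  -4.5] op 0.0398
tool shift (current axes) [ 0.  0. -0.] min rows 0.0
```

View pics/o24.png

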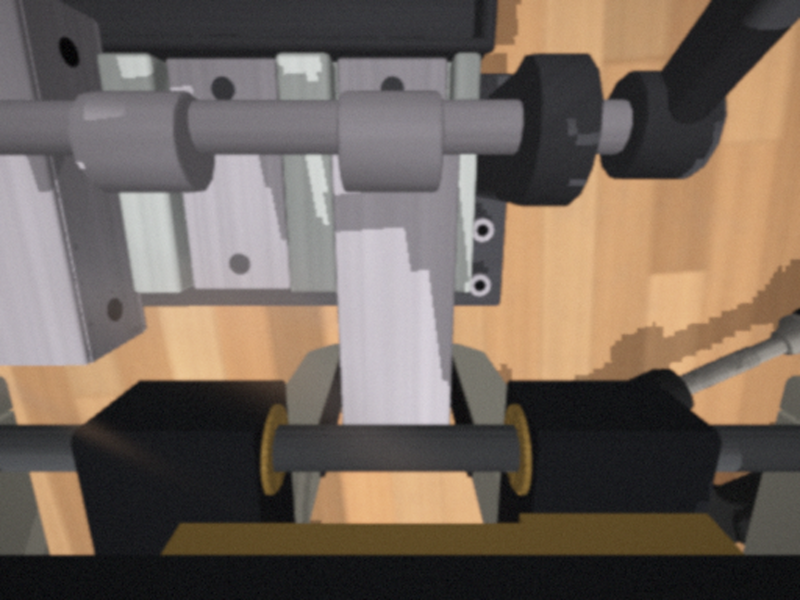

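```bash
python3 -m creep '[[0.006,0,0,0,255],[0.008,0,0,0,255],[0.008,0,0,0,255],[0.008,0,0,0,255],[0.007,0,0,0,255],[0.004,0,0,0,255],[0,0,0,0,255],[0,0,0,0,255]]'
python3 - <<'E'
from h import *
j=(.5475,.0515,1.495)
s,t,a=pose(); print(W2J(j,t)); go()
im=read_camera('wrist');p=camera_params('wrist')
v=J2W((t[0],t[1],a),[.0295,0,0])[0]
draw(im,[proj(p,J2W(j,r)) for r in JIG]+[proj(p,J2W((v[0],v[1],a),np.array(r)+[0,0,.034])) for r in SLV],'o25.png')
E
python3 -m creep '[[0,0,0,0,110],[0,0,0,0,110],[0,0,0,0,110],[0,0,-0.01,0,110],[0,0,-0.03,0,110],[-0.03,0,-0.03,0,110],[-0.03,0,-0.03,0,110],[0,0,-0.03,0,120],[0,0,0,0,120]]'
```

```text
t: 32.08
tool_pos: [0.6111, 0.0151, 0.0649]
orientation: [2.303, 2.136, 0.003]
force: [-1.8, 0.1, 5.5]
opening: 0.0398
[-0.03145999 -0.06612744]
t=32.08 pos [0.6111 0.0151 0.0649] yaw 1.4954 F [-1.8  0.1  5.5] op 0.0398
tool shift (current axes) [ 0.  0. -0.] min rows 0.0
t: 32.88
tool_pos: [0.6092, -0.0466, 0.2015]
orientation: [2.3, 2.127, 0.011]
force: [1.3, 0.2, 0.8]
opening: 0.0497
```

View pics/o25.png

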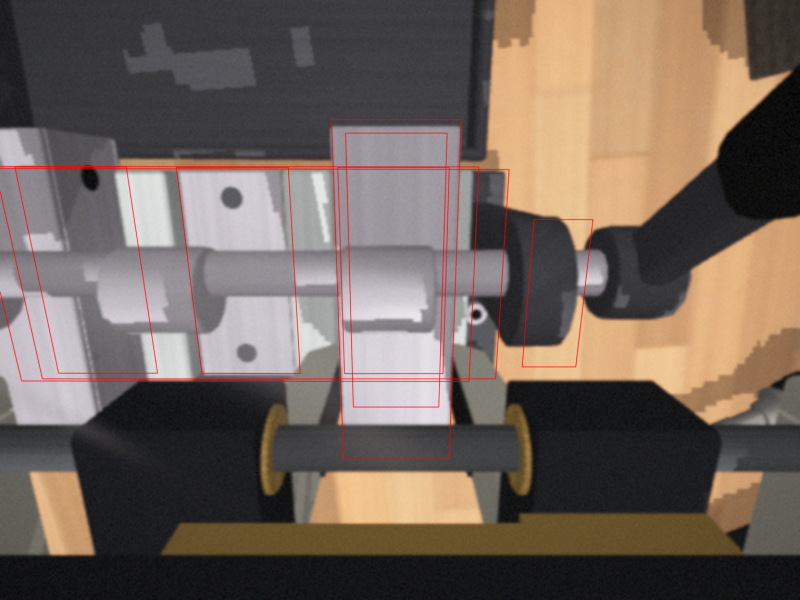

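Run:
```python
from h import *
j=(.5475,.0515,1.495)
g=J2W(j,[.0599,-.137,.1565])[0]; print(g); go(g[0],g[1],.26,1.495)
```

```text
[0.6886425  0.10085386 0.1565    ]
t=32.88 pos [ 0.6092 -0.0466  0.2015] yaw 1.4925 F [1.3 0.2 0.8] op 0.0497
tool shift (current axes) [ 0.1532  0.0677 -0.0585] min rows 4.3
twist -0.0025 then shift in new axes [ 0.153   0.0681 -0.0585]
```

```bash
python3 -m creep '[[0,0,-0.03,0,120],[0,0,-0.028,-0.002,120],[0.02,0.01,0,0,120],[0.025,0.012,0,0,120],[0.025,0.012,0,0,120],[0.025,0.012,0,0,120],[0.025,0.012,0,0,120],[0.02,0.01,0,0,120],[0,0,0,0,120],[0,0,0,0,120]]'
python3 - <<'E'
from h import *
j=(.5475,.0515,1.495)
g=J2W(j,[.0599,-.137,.1565])[0]; go(g[0],g[1],.1485,1.495)
im=read_camera('wrist');p=camera_params('wrist')
f=lambda r,w,h,z=0: J2W(j,[.014+r*np.sin(.611)+h*np.cos(.611),-.137+w,.091+r*np.cos(.611)-h*np.sin(.611)])[0]
box=[f(.049,-.008,.01),f(.111,-.008,.01),f(.111,.008,.01),f(.049,.008,.01),f(.049,-.008,.01)]
box2=[f(.049,-.008,-.01),f(.111,-.008,-.01),f(.111,.008,-.01),f(.049,.008,-.01),f(.049,-.008,-.01)]
draw(im,[proj(p,box),proj(p,box2)],'o26.png')
draw(read_camera('side'),[],'s26.png',(150,50,350,200))
draw(read_camera('scene'),[],'c26.png',(190,50,390,200))
E
```

```text
t: 33.72
tool_pos: [0.6838, 0.0913, 0.2505]
orientation: [-2.3, -2.14, 0.001]
force: [-0.3, -0.8, -0.1]
opening: 0.049
t=33.72 pos [0.6838 0.0913 0.2505] yaw 1.4988 F [-0.3 -0.8 -0.1] op 0.0490
tool shift (current axes) [0.0099 0.0041 0.102 ] min rows 2.5
twist 0.0038 then shift in new axes [0.0099 0.0041 0.102 ]
```

View pics/o26.png

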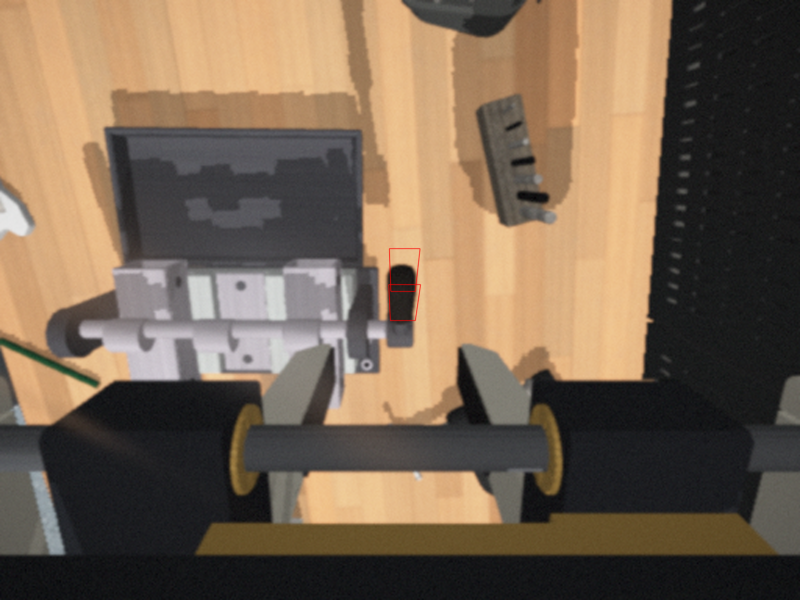

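View pics/s26.png

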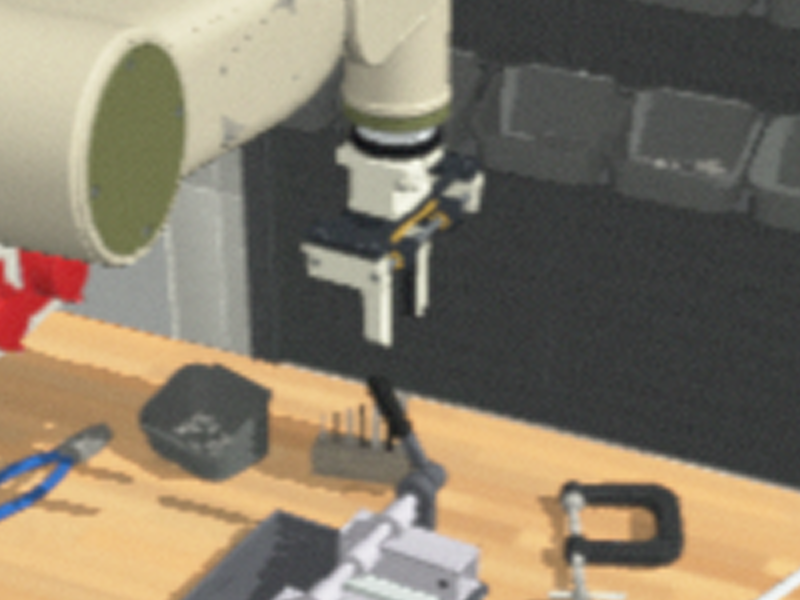

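View pics/c26.png

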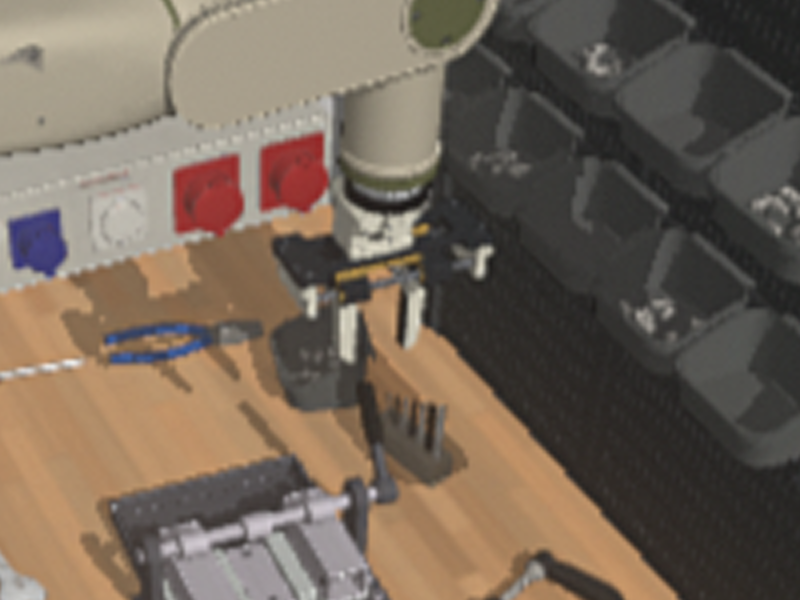

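```bash
cat >> h.py <<'E'
def lever(j,th):
    a=.611-th
    f=lambda r,w,h: J2W(j,[.014+r*np.sin(a)+h*np.cos(a),-.137+w,.091+r*np.cos(a)-h*np.sin(a)])[0]
    return [np.array([f(.049,-.008,h),f(.111,-.008,h),f(.111,.008,h),f(.049,.008,h),f(.049,-.008,h)]) for h in (.01,-.01)]
JJ=(.5475,.0515,1.495)
E
python3 - <<'E'
from h import *
j=JJ
p=camera_params('wrist');im=read_camera('wrist')
g=J2W(j,[.0599,-.137,.1565])[0]; go(g[0],g[1],.1485,1.495)
draw(im,[proj(p,b) for b in lever(j,0)]+[proj(p,J2W(j,r)) for r in JIG],'o27.png',(50,50,350,275))
E
```

```text
t=33.92 pos [0.6836 0.089  0.2511] yaw 1.4957 F [ 0.1 -0.3 -0.9] op 0.0492
tool shift (current axes) [0.0122 0.0041 0.1026] min rows 2.5
twist 0.0007 then shift in new axes [0.0122 0.0041 0.1026]
```

View pics/o27.png

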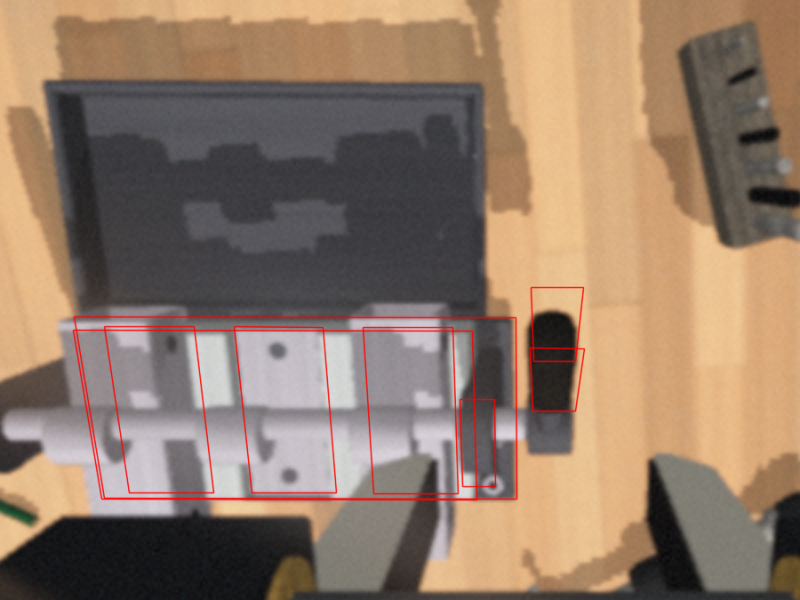

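```bash
python3 -m creep '[[0.012,0.004,0.01,0,130],[0,0,0.02,0,130],[0,0,0.02,0,130],[0,0,0.02,0,130],[0,0,0.02,0,130],[0,0,0.0126,0,130],[0,0,0,0,130],[0,0,0,0,130]]'
python3 - <<'E'
from h import *
j=JJ
g=J2W(j,[.0599,-.137,.1565])[0]; go(g[0],g[1],.1485,1.495)
draw(read_camera('wrist'),[],'o28.png')
draw(read_camera('side'),[],'s28.png',(180,100,330,200))
E
```

```text
t: 34.58
tool_pos: [0.6882, 0.1017, 0.1472]
orientation: [-2.302, -2.137, 0.002]
force: [0.5, 0.2, 0.1]
opening: 0.0456
t=34.58 pos [0.6882 0.1017 0.1472] yaw 1.4965 F [0.5 0.2 0.1] op 0.0456
tool shift (current axes) [-0.0008  0.0005 -0.0013] min rows 0.0
twist 0.0015 then shift in new axes [-0.0008  0.0005 -0.0013]
```

View pics/o28.png

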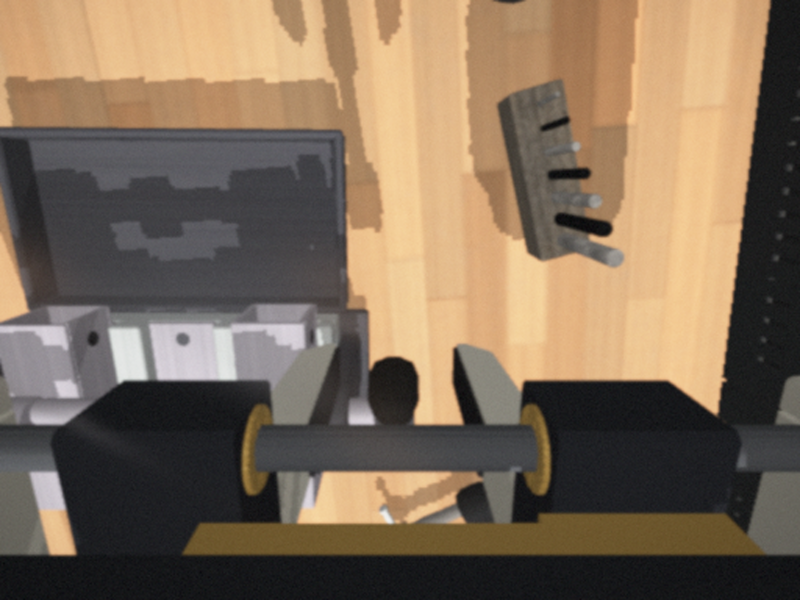

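View pics/s28.png

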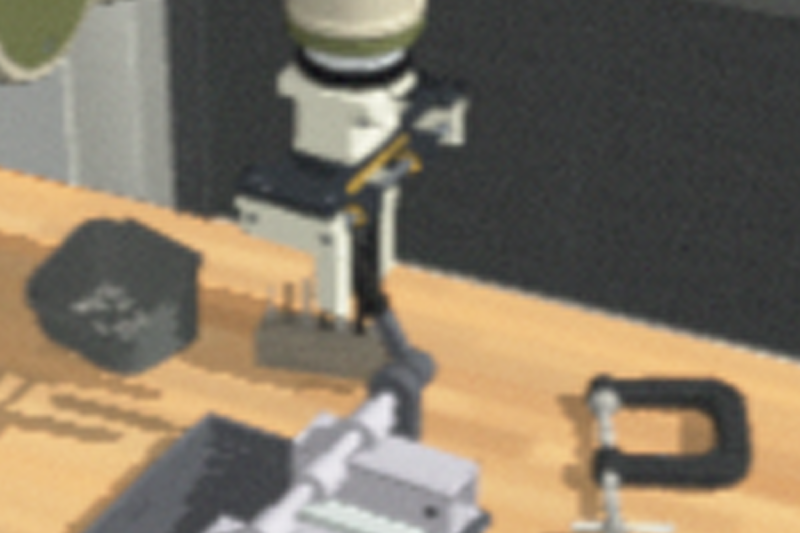

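```bash
python3 -m creep '[[0,0,0,0,255],[0,0,0,0,255],[0,0,0,0,255],[0,0,0,0,255],[0,0,0,0,255],[0,0,0,0,255]]' 30
python3 - <<'E'
from h import *
j=JJ
go()
s,t,a=pose(); x,y=W2J(j,t); gz=t[2]+.008; print('jig',x,y,gz)
th=.611-np.arctan2(x-.014,gz-.091); r=np.hypot(x-.014,gz-.091); print('theta',th,'r',r)
# arc plan
for T in np.arange(.0,2.45,.2):
    b=.611-T; print(round(T,2), np.round([.014+.08*np.sin(b),.091+.08*np.cos(b)],4))
E
```

```text
t: 35.18
tool_pos: [0.6874, 0.1022, 0.1483]
orientation: [-2.3, -2.137, 0.003]
force: [-8.9, 1.2, 4.9]
opening: 0.0157
t=35.18 pos [0.6874 0.1022 0.1483] yaw 1.4972 F [-8.9  1.2  4.9] op 0.0157
tool shift (current axes) [ 0.  0. -0.] min rows 0.0
jig 0.06117032647633032 -0.13570654178847358 0.15626375842693016
theta -0.014841321320145262 r 0.08052575900848304
0.0 [0.0599 0.1565]
0.2 [0.046  0.1643]
0.4 [0.0308 0.1692]
0.6 [0.0149 0.171 ]
0.8 [-0.001   0.1696]
1.0 [-0.0163  0.165 ]
1.2 [-0.0304  0.1575]
1.4 [-0.0428  0.1474]
1.6 [-0.0528  0.135 ]
1.8 [-0.0602  0.1208]
2.0 [-0.0647  0.1055]
2.2 [-0.066   0.0895]
2.4 [-0.0641  0.0737]
```

```bash
python3 -m creep '[[-0.007,-0.001,-0.0042,0,255],[-0.007,0,-0.0036,0,255],[-0.0076,0,-0.0028,0,255],[-0.0076,0,-0.0021,0,255],[-0.008,0,-0.0012,0,255],[-0.008,0,-0.0006,0,255],[-0.008,0,0.0004,0,255],[-0.008,0,0.001,0,255],[0,0,0,0,255]]'
cat >> h.py <<'E'
def lev(j=JJ):
    s,t,a=pose(); x,y=W2J(j,t); gz=t[2]+.008
    th=.611-np.arctan2(x-.014,gz-.091); r=np.hypot(x-.014,gz-.091); print('jig',np.round([x,y,gz],4),'theta %.3f r %.4f'%(th,r),'F',np.round(s['force'],1))
E
python3 -c "
from h import *
lev()"
```

```text
t: 35.93
tool_pos: [0.683, 0.0415, 0.1615]
orientation: [-2.3, -2.137, -0.002]
force: [-2.0, 4.9, 1.0]
opening: 0.0158
jig [ 0.0002 -0.1359  0.1695] theta 0.784 r 0.0797 F [-2.   4.9  1. ]
```

Good: 0.78 rad. Continue.

```bash
python3 -m creep '[[-0.0077,0,0.002,0,255],[-0.0076,0,0.0027,0,255],[-0.0072,0,0.0034,0,255],[-0.0069,0,0.0041,0,255],[-0.0064,0,0.0048,0,255],[-0.006,0,0.0053,0,255],[-0.0053,0,0.0059,0,255],[-0.0047,0,0.0065,0,255],[0,0,0,0,255]]' 
python3 -c "
from h import *
lev()"
```

```text
t: 36.68
tool_pos: [0.6789, -0.017, 0.13]
orientation: [2.302, 2.13, -0.007]
force: [-18.1, -19.5, 22.4]
opening: 0.0155
jig [-0.0583 -0.1362  0.138 ] theta 1.605 r 0.0862 F [-18.1 -19.5  22.4]
```

Run:
```python
from h import *
j=JJ
p=camera_params('wrist');im=read_camera('wrist')
draw(im,[],'o29.png')
p=camera_params('side')
draw(read_camera('side'),[proj(p,b) for b in lever(j,1.6)],'s29.png',(180,100,330,200))
p=camera_params('scene')
draw(read_camera('scene'),[proj(p,b) for b in lever(j,1.6)],'c29.png',(200,80,350,230))
lev()
```

```text
jig [-0.0577 -0.1363  0.1385] theta 1.597 r 0.0860 F [-18.4 -18.6  22.4]
```

View pics/o29.png

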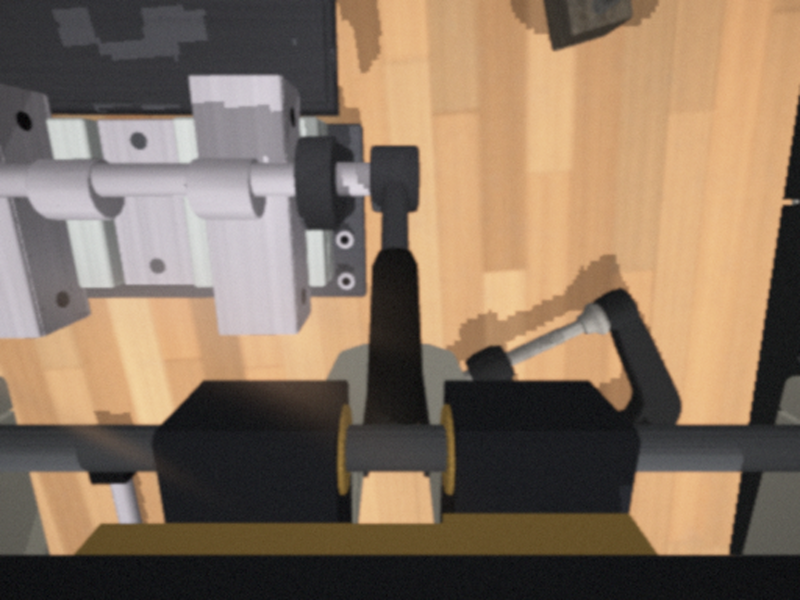

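View pics/s29.png

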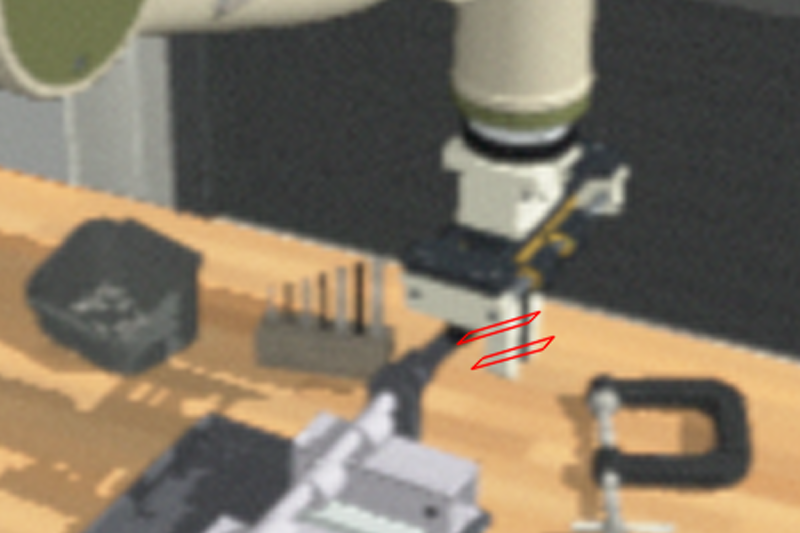

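View pics/c29.png

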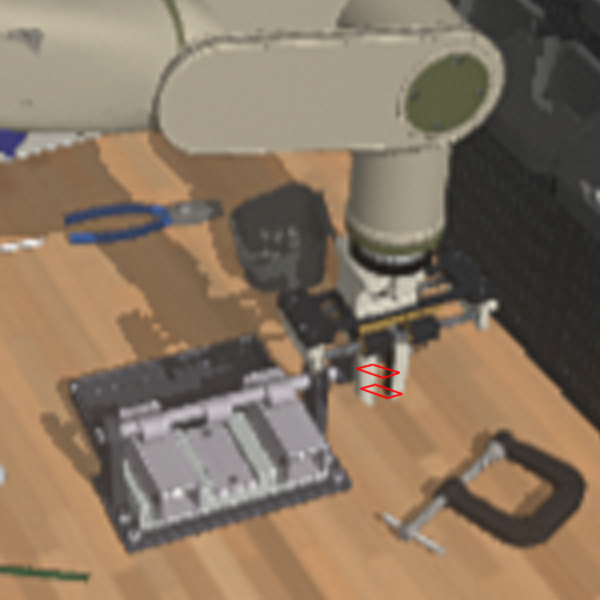

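```bash
python3 -m creep '[[0,0,0,0,180],[0,0,0,0,170],[0,0,0,0,170],[0,0,0,0,170]]'
python3 - <<'E'
from h import *
j=JJ
lev(); go()
draw(read_camera('wrist'),[],'o30.png')
p=camera_params('side')
draw(read_camera('side'),[proj(p,b) for b in lever(j,1.45)],'s30.png',(180,100,330,200))
E
```

```text
t: 37.17
tool_pos: [0.6793, -0.0105, 0.1262]
orientation: [-2.301, -2.138, 0.0]
force: [0.1, -0.8, -0.5]
opening: 0.0307
jig [-0.0519 -0.1361  0.1342] theta 1.602 r 0.0788 F [ 0.1 -0.8 -0.5]
t=37.17 pos [ 0.6793 -0.0105  0.1262] yaw 1.4971 F [ 0.1 -0.8 -0.5] op 0.0307
tool shift (current axes) [ 0.  0. -0.] min rows 0.0
```

View pics/s30.png

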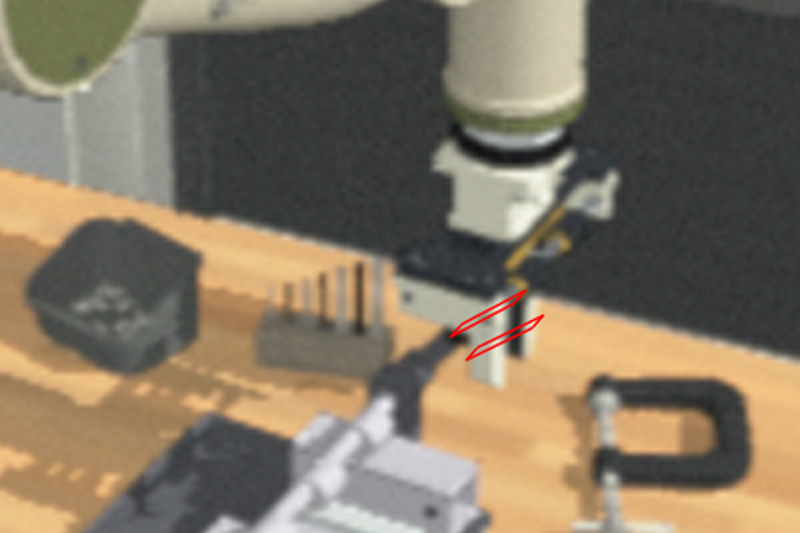

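View pics/o30.png

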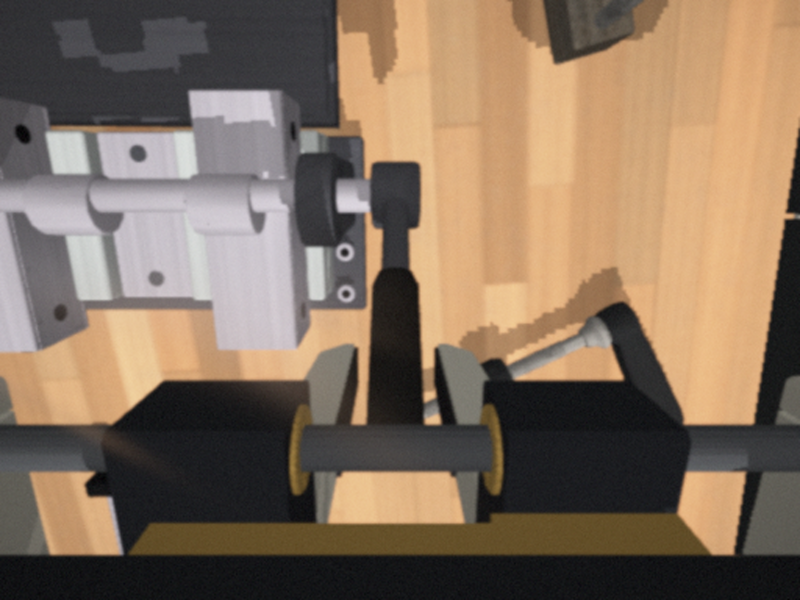

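```bash
python3 -m creep '[[0,0,0,0,255],[0,0,0,0,255],[0,0,0,0,255],[0,0,0,0,255],[-0.004,0,0.0069,0,255],[-0.0034,0,0.0073,0,255],[-0.0026,0,0.0075,0,255],[-0.0019,0,0.0078,0,255],[0,0,0,0,255]]' 22
python3 -c "
from h import *
lev()"
```

```text
t: 38.02
tool_pos: [0.6781, -0.0275, 0.0983]
orientation: [2.302, 2.133, -0.007]
force: [-11.0, -15.5, 13.6]
opening: 0.0157
jig [-0.0689 -0.1362  0.1063] theta 1.999 r 0.0843 F [-11.  -15.5  13.6]
```

```bash
python3 -m creep '[[0,0,0,0,180],[0,0,0,0,180],[0,0,0,0,180],[0,0,0,0,255],[0,0,0,0,255],[0,0,0,0,255],[0,0,0,0,255],[-0.001,0,0.008,0,255],[-0.0003,0,0.008,0,255],[0.0006,0,0.008,0,255],[0.0013,0,0.008,0,255],[0.0013,0,0.005,0,255]]' 25
python3 -c "
from h import *
lev()"
python3 -m creep '[[0,0,0.003,0,255],[0,0,0,0,255]]'
python3 - <<'E'
from h import *
j=JJ
lev()
p=camera_params('side')
draw(read_camera('side'),[proj(p,b) for b in lever(j,2.4)],'s31.png',(180,100,330,200))
E
```

```text
t: 39.02
tool_pos: [0.6781, -0.0271, 0.0616]
orientation: [2.301, 2.131, -0.01]
force: [-14.7, -26.2, 17.1]
opening: 0.0164
jig [-0.0684 -0.1362  0.0696] theta 2.435 r 0.0852 F [-14.7 -26.2  17.1]
t: 39.18
tool_pos: [0.6781, -0.0267, 0.0581]
orientation: [2.302, 2.132, -0.009]
force: [-10.4, -23.0, 9.0]
opening: 0.0158
jig [-0.0681 -0.1361  0.0661] theta 2.477 r 0.0858 F [-10.4 -23.    9. ]
```

View pics/s31.png

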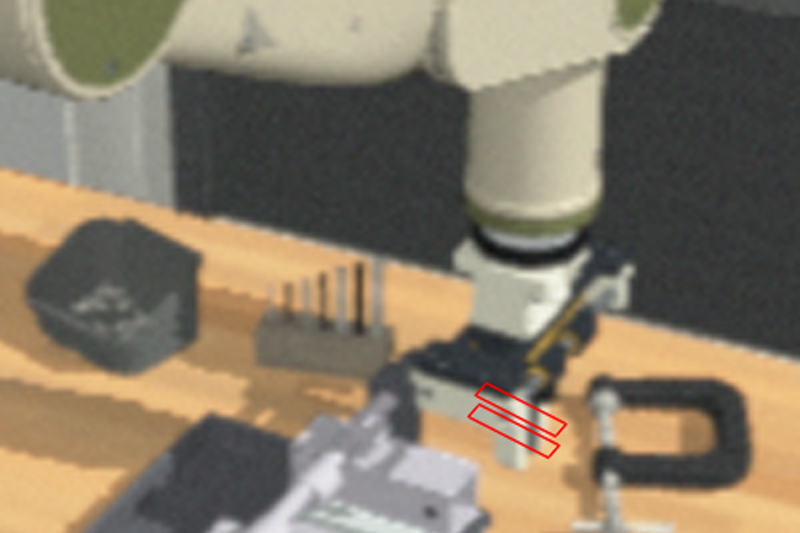

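```bash
python3 -m creep '[[0,0,0,0,170],[0,0,0,0,155],[0,0,0,0,150],[0,0,0,0,150],[0,0,-0.01,0,150],[0,0,-0.03,0,150],[0,0,-0.04,0,150],[0,0,-0.04,0,150],[-0.02,-0.03,-0.04,0,150],[-0.02,-0.03,-0.02,0,100],[0,-0.03,0,0,0],[0,0,0,0,0]]'
python3 - <<'E'
from h import *
j=JJ
go()
p=camera_params('wrist');im=read_camera('wrist');
draw(im,[proj(p,b) for b in lever(j,2.4)]+[proj(p,J2W(j,r)) for r in JIG],'o32.png')
p=camera_params('side')
draw(read_camera('side'),[proj(p,b) for b in lever(j,2.4)],'s32.png',(180,100,380,250))
E
```

```text
t: 40.23
tool_pos: [0.5894, -0.0501, 0.2297]
orientation: [-2.303, -2.137, 0.0]
force: [-0.4, -0.4, -1.6]
opening: 0.0539
t=40.23 pos [ 0.5894 -0.0501  0.2297] yaw 1.4963 F [-0.4 -0.4 -1.6] op 0.0539
tool shift (current axes) [ 0.  0. -0.] min rows 0.0
```

View pics/o32.png

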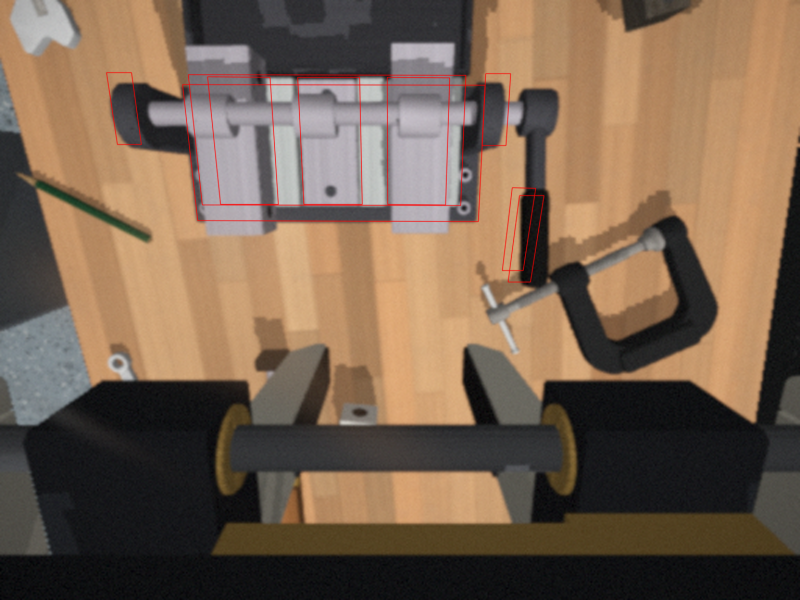

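View pics/s32.png

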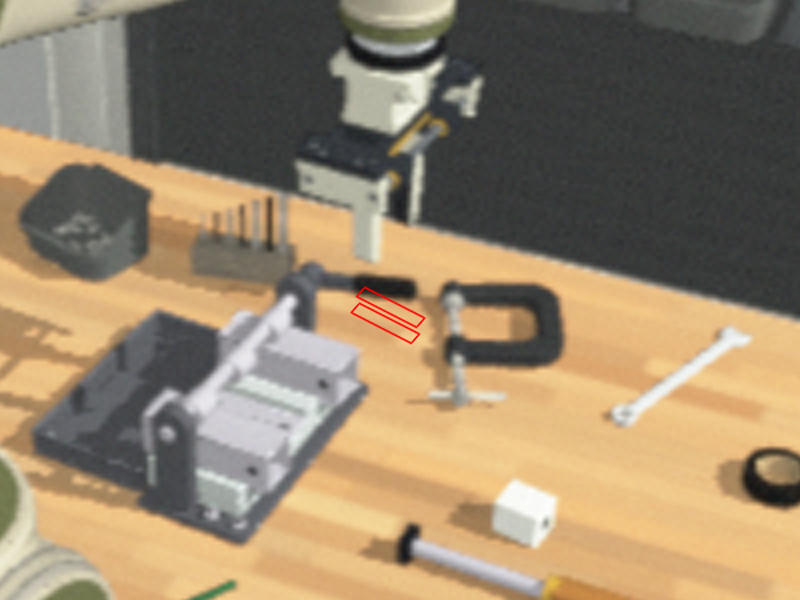

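Run:
```python
from h import *
j=JJ
p=camera_params('side')
im=read_camera('side')
draw(im,[proj(p,b) for T in (1.8,2.0) for b in lever(j,T)],'s33.png',(250,140,300,190))
p=camera_params('wrist');im=read_camera('wrist');
draw(im,[proj(p,b) for T in (1.8,2.0) for b in lever(j,T)],'o33.png',(290,50,400,200))
```

```text
(no output)
```

View pics/s33.png

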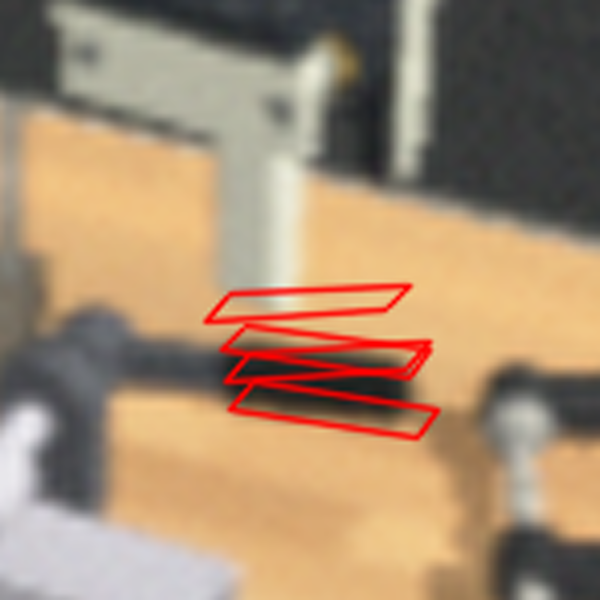

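View pics/o33.png

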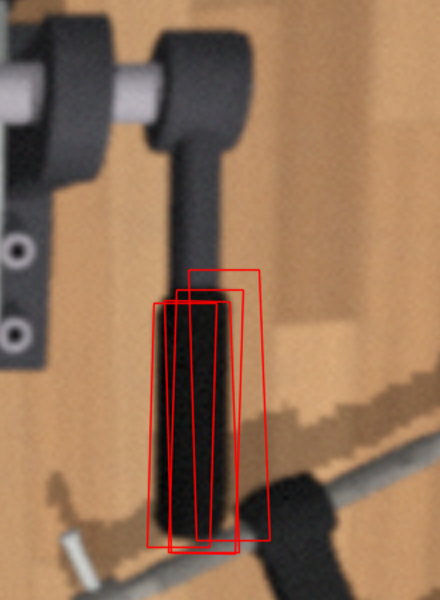

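Run:
```python
from h import *
g=J2W(JJ,[-.066,-.1365,0])[0]; go(g[0],g[1],.145,1.495)
```

```text
t=40.43 pos [ 0.5938 -0.0498  0.2286] yaw 1.4973 F [0.2 0.2 0.6] op 0.0697
tool shift (current axes) [0.0313 0.0827 0.0836] min rows 2.9
twist 0.0023 then shift in new axes [0.0315 0.0826 0.0836]
```

```bash
python3 -m creep '[[0.01,0.028,0,0.002,255],[0.011,0.028,0.02,0,255],[0.0105,0.027,0.03,0,255],[0,0,0.03,0,255],[0,0,0.0036,0,255],[0,0,0,0,255],[0,0,0,0,255],[0,0,0,0,255],[0,0,0,0,255]]' 30
python3 - <<'E'
from h import *
g=J2W(JJ,[-.066,-.1365,0])[0]; go(g[0],g[1],.13,1.495)
draw(read_camera('wrist'),[],'o34.png')
draw(read_camera('side'),[],'s34.png',(200,100,350,200))
E
```

```text
t: 41.18
tool_pos: [0.6796, -0.0253, 0.148]
orientation: [2.302, 2.133, 0.005]
force: [0.5, 0.9, 0.2]
opening: 0.0187
t=41.18 pos [ 0.6796 -0.0253  0.148 ] yaw 1.4945 F [0.5 0.9 0.2] op 0.0187
tool shift (current axes) [ 0.0006 -0.0011  0.018 ] min rows 0.4
twist -0.0005 then shift in new axes [ 0.0006 -0.0011  0.018 ]
```

View pics/o34.png

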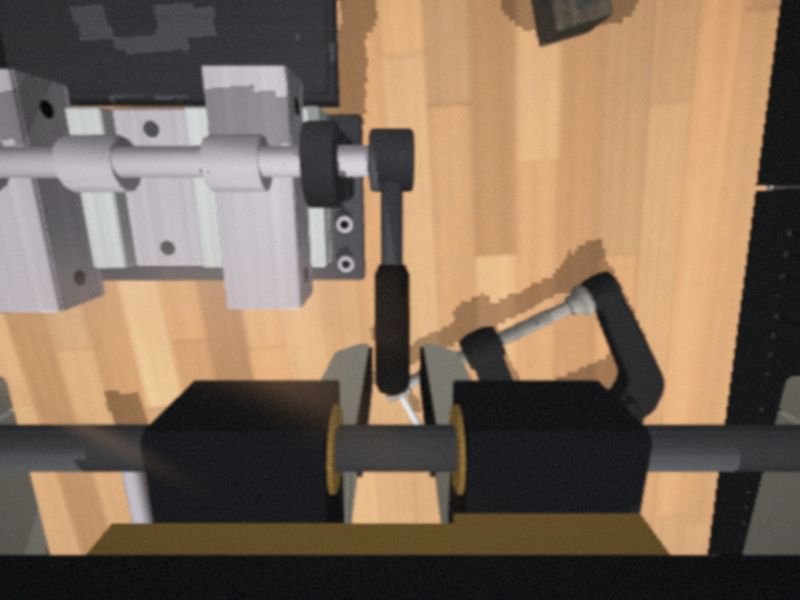

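View pics/s34.png

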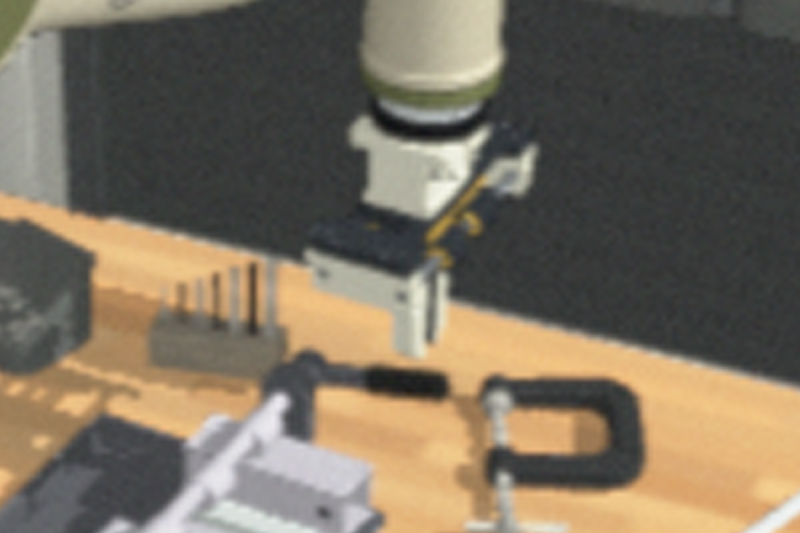

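```bash
python3 -m creep '[[0,0,0.004,0,255],[0,0,0.006,0,255],[0,0,0.006,0,255],[0,0,0.006,0,255],[0,0,0.006,0,255],[0,0,0,0,255]]' 
python3 -c "
from h import *
lev()"
```

```text
t: 41.78
tool_pos: [0.6787, -0.0265, 0.1163]
orientation: [2.303, 2.133, -0.001]
force: [-0.3, -2.7, 3.8]
opening: 0.0002
jig [-0.0678 -0.1367  0.1243] theta 1.795 r 0.0884 F [-0.3 -2.7  3.8]
```

```bash
python3 -m creep '[[0,0,0.006,0,255],[0,0,0.006,0,255],[0,0,0.005,0,255],[0,0,0.004,0,255],[0,0,0,0,255]]' 
python3 -c "
from h import *
lev()"
```

```text
t: 42.2
tool_pos: [0.6789, -0.0268, 0.0956]
orientation: [2.303, 2.132, -0.0]
force: [1.2, -5.2, 5.0]
opening: 0.0003
jig [-0.0681 -0.137   0.1036] theta 2.030 r 0.0831 F [ 1.2 -5.2  5. ]
```

```bash
python3 -m creep '[[0,0,0.003,0,255],[0,0,0.003,0,255],[0,0,0,0,255]]' 
python3 -m creep '[[0,0,0.002,0,255],[0,0,0.002,0,255],[0,0,0,0,255]]'
```

```text
t: 42.45
tool_pos: [0.6793, -0.0268, 0.0948]
orientation: [2.302, 2.132, 0.001]
force: [-16.5, -5.5, 33.5]
opening: 0.0003
t: 42.7
tool_pos: [0.6794, -0.0268, 0.0944]
orientation: [2.301, 2.132, 0.001]
force: [-28.3, -3.4, 55.1]
opening: 0.0003
```

```bash
python3 -m creep '[[0,0,-0.01,0,255],[0,0,-0.03,0,255],[0,0,-0.04,0,200],[0,0,-0.04,0,100],[-0.02,-0.03,-0.03,0,0],[-0.02,-0.03,0,0,0],[0,-0.03,0,0,0],[0,0,0,0,0],[0,0,0,0,0]]'
python3 - <<'E'
from h import *
j=JJ
go()
p=camera_params('wrist');im=read_camera('wrist');
draw(im,[proj(p,b) for b in lever(j,2.4)]+[proj(p,J2W(j,r)) for r in JIG]+[proj(p,J2W(j,np.array(r)+[x,y,.034])) for x,y in ((0,.065),(0,-.065)) for r in SLV[:1]],'o35.png')
p=camera_params('side')
draw(read_camera('side'),[proj(p,b) for b in lever(j,2.4)],'s35.png',(180,100,380,250))
E
```

```text
t: 43.45
tool_pos: [0.5873, -0.056, 0.2311]
orientation: [-2.304, -2.134, 0.001]
force: [-0.8, -0.0, 0.3]
opening: 0.0424
t=43.45 pos [ 0.5873 -0.056   0.2311] yaw 1.4940 F [-0.8 -0.   0.3] op 0.0424
tool shift (current axes) [ 0.  0. -0.] min rows 0.0
```

View pics/o35.png

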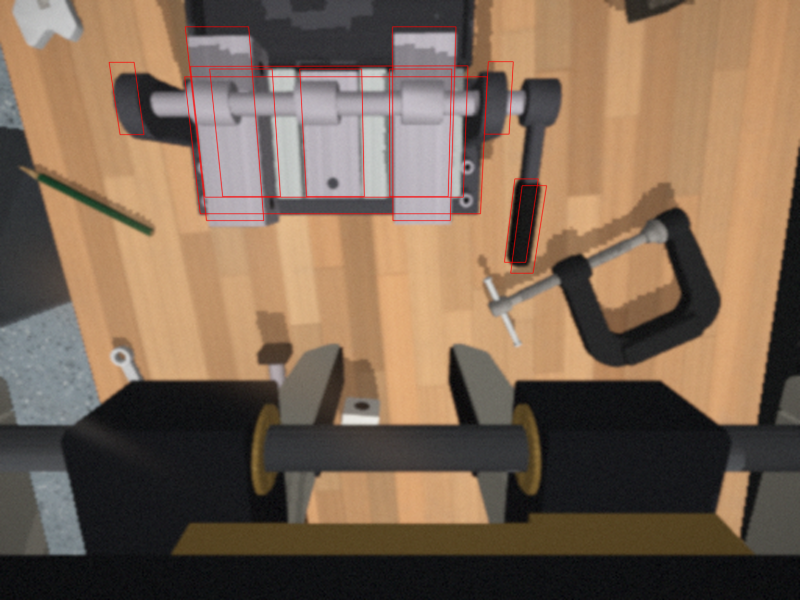

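View pics/s35.png

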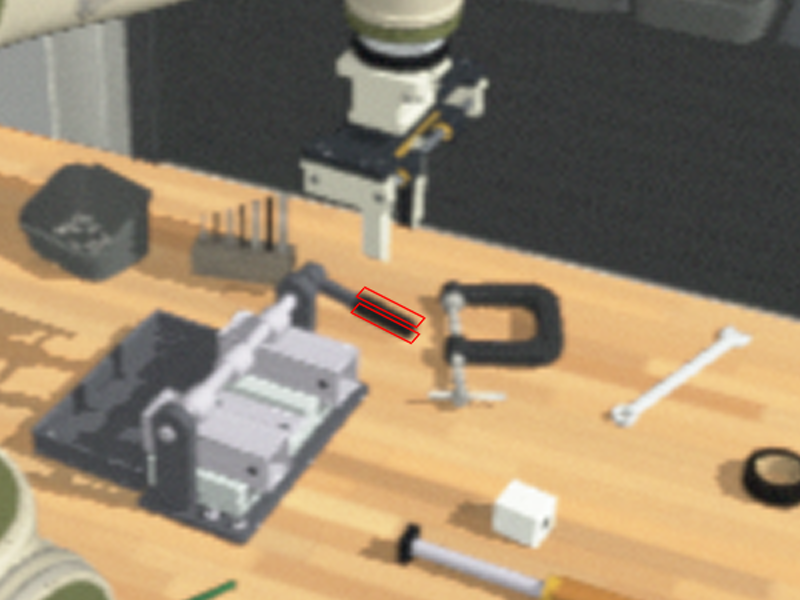

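```bash
python3 -m creep '[[-0.03,-0.012,0,0,0],[-0.03,-0.012,0,0,0],[-0.03,-0.012,0,0,0],[-0.03,-0.012,0,0,0],[-0.03,-0.012,0,0,0],[-0.03,-0.012,0,0,0],[-0.03,-0.012,0,0,0],[-0.03,-0.012,0,0,0],[-0.03,-0.012,0,0,0],[0,0,0,0,0],[0,0,0,0,0]]'
python3 - <<'E'
from h import *
go()
p=camera_params('wrist');im=read_camera('wrist')
for q in ['push_rod','rod_tip','insert_0']:
    z={'insert_0':.0165,'rod_tip':.013}.get(q,0)
    for r in tip_of('wrist',q)[:3]: print(q,round(r['confidence'],2),np.round(r['pixel']),np.round(onz(p,r['pixel'],z),4))
draw(im,[],'o36.png')
E
```

```text
t: 44.47
tool_pos: [0.461, -0.3187, 0.2319]
orientation: [2.307, 2.132, 0.0]
force: [0.7, 0.1, -0.1]
opening: 0.0929
t=44.47 pos [ 0.461  -0.3187  0.2319] yaw 1.4921 F [ 0.7  0.1 -0.1] op 0.0929
tool shift (current axes) [ 0.  0. -0.] min rows 0.0
push_rod 0.65 [252. 149.] [ 0.4611 -0.2924  0.    ]
push_rod 0.63 [413. 204.] [ 0.6858 -0.3881  0.    ]
rod_tip 0.57 [250.   2.] [ 0.4723 -0.1213  0.013 ]
insert_0 0.82 [313.  72.] [ 0.5435 -0.2026  0.0165]
```

View pics/o36.png

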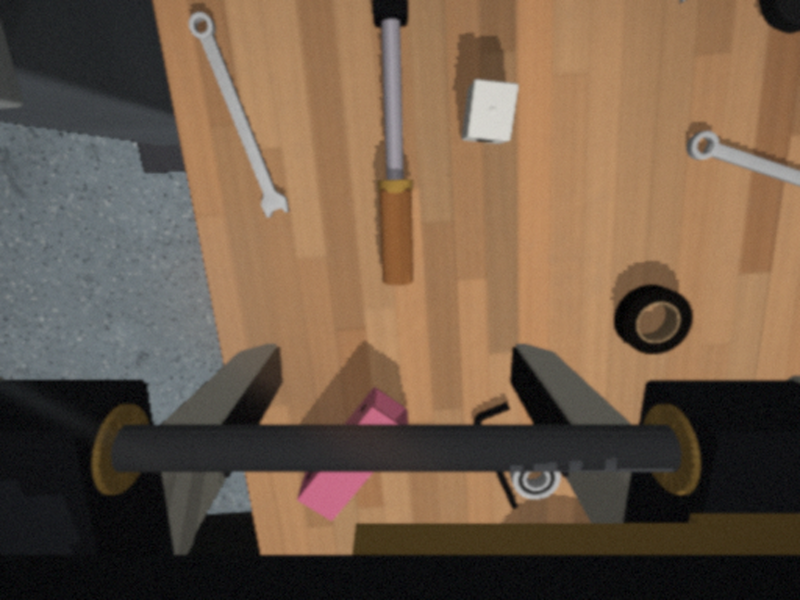

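Run:
```python
from h import *
p=camera_params('wrist')
for q,z in [((398,283),.013),((398,281),.026),((396.5,190),.026),((394,160),.02),((391,20),.02),((390,23),.026)]: print(q,np.round(onz(p,np.array(q)/1.5625,z),4))
# overlay
im=read_camera('wrist')
v=(.4615,-.294,1.535)
ROD=[rect(-.04,.04,-.013,.013,.026),rect(.04,.16,-.007,.007,.02),rect(.16,.172,-.013,.013,.026)]
draw(im,[proj(p,J2W(v,r)) for r in ROD],'o37.png',(200,0,330,200))
```

```text
(398, 283) [ 0.4628 -0.3315  0.013 ]
(398, 281) [ 0.4631 -0.3268  0.026 ]
(396.5, 190) [ 0.4672 -0.253   0.026 ]
(394, 160) [ 0.4669 -0.23    0.02  ]
(391, 20) [ 0.472  -0.1319  0.02  ]
(390, 23) [ 0.4711 -0.1356  0.026 ]
```

View pics/o37.png

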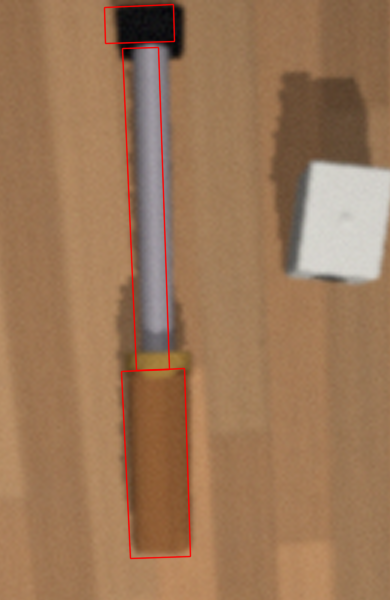

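Run:
```python
from h import *
go(.4644,-.2735,.06,1.525)
```

```text
t=44.72 pos [ 0.4617 -0.316   0.232 ] yaw 1.4967 F [-0.2  0.4  0.5] op 0.0930
tool shift (current axes) [ 0.0426 -0.0004  0.172 ] min rows 4.2
twist -0.0283 then shift in new axes [0.0426 0.0008 0.172 ]
```

```bash
python3 -m creep '[[0.01,0,0.02,-0.028,100],[0.0113,0,0.035,0,100],[0.0113,0,0.035,0,100],[0.01,0,0.035,0,100],[0,0,0.03,0,100],[0,0,0.017,0,100],[0,0,0,0,100],[0,0,0,0,100]]'
python3 - <<'E'
from h import *
go(.4644,-.2735,.014,1.525)
im=read_camera('wrist');p=camera_params('wrist')
v=(.4635,-.293,1.525)
ROD=[rect(-.04,.04,-.013,.013,.026),rect(.04,.16,-.007,.007,.02),rect(.16,.172,-.013,.013,.026)]
draw(im,[proj(p,J2W(v,r)) for r in ROD],'o38.png')
E
```

```text
t: 45.38
tool_pos: [0.4629, -0.2732, 0.0595]
orientation: [-2.271, -2.168, 0.001]
force: [0.6, -0.5, 0.5]
opening: 0.0567
t=45.38 pos [ 0.4629 -0.2732  0.0595] yaw 1.5242 F [ 0.6 -0.5  0.5] op 0.0567
tool shift (current axes) [-0.0002  0.0015  0.0455] min rows 1.1
twist -0.0008 then shift in new axes [-0.0002  0.0015  0.0455]
```

View pics/o38.png

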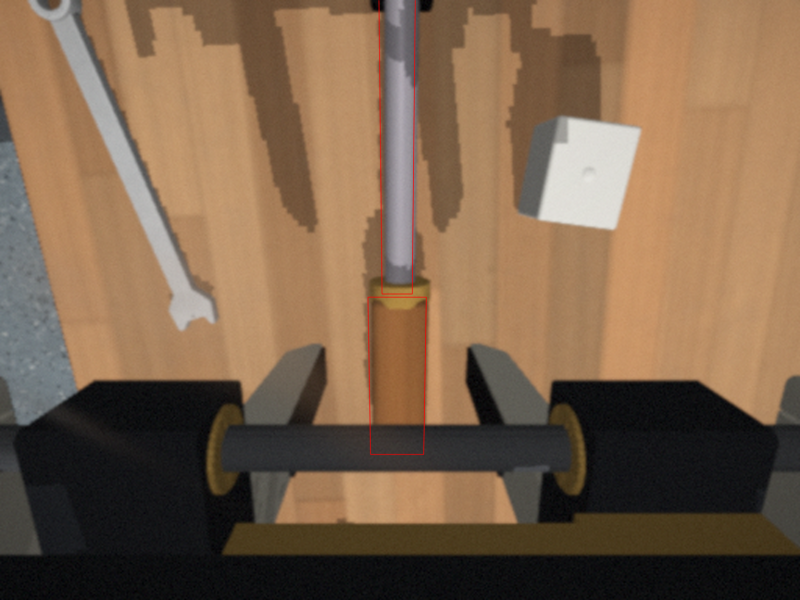

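```bash
python3 -m creep '[[0.002,0.002,0.012,0,100],[0,0,0.015,0,100],[0,0,0.01,0,100],[0,0,0.006,0,100],[0,0,0.003,0,100],[0,0,0,0,100],[0,0,0,0,100]]'
python3 - <<'E'
from h import *
go(.465,-.2715,.014,1.525)
E
```

```text
t: 46.02
tool_pos: [0.4654, -0.2728, 0.0144]
orientation: [2.274, 2.167, 0.0]
force: [0.4, 0.7, 0.4]
opening: 0.0566
t=46.02 pos [ 0.4654 -0.2728  0.0144] yaw 1.5227 F [0.4 0.7 0.4] op 0.0566
tool shift (current axes) [ 0.0013 -0.0005  0.0004] min rows 0.0
twist -0.0023 then shift in new axes [ 0.0013 -0.0005  0.0004]
```

```bash
python3 -m creep '[[0,0,0,0,255],[0,0,0,0,255],[0,0,0,0,255],[0,0,0,0,255],[0,0,0,0,255],[0,0,0,0,255],[0,0,0,0,255],[0,0,-0.01,0,255],[0,0,-0.02,0,255],[0,0,-0.025,0,255],[0,0,-0.025,0,255],[0,0,0,0,255]]' 58
python3 - <<'E'
from h import *
go()
j=JJ
for y in (.0647,-.0655):
  g=J2W(j,[-.08-.152,y,0])[0]; print(g); go(g[0],g[1],.0545,1.495)
draw(read_camera('wrist'),[],'o39.png')
draw(read_camera('side'),[],'s39.png',(200,130,350,280))
E
```

```text
t: 47.02
tool_pos: [0.468, -0.2745, 0.1001]
orientation: [2.268, 2.162, 0.003]
force: [0.6, -0.6, -1.4]
opening: 0.0254
t=47.02 pos [ 0.468  -0.2745  0.1001] yaw 1.5228 F [ 0.6 -0.6 -1.4] op 0.0254
tool shift (current axes) [ 0.  0. -0.] min rows 0.0
[ 0.46541785 -0.17493456  0.        ]
t=47.02 pos [ 0.468  -0.2745  0.1001] yaw 1.5228 F [ 0.6 -0.6 -1.4] op 0.0254
tool shift (current axes) [ 0.0994 -0.0074  0.0456] min rows 2.6
twist 0.0278 then shift in new axes [ 0.0991 -0.0101  0.0456]
[ 0.59524402 -0.1847938   0.        ]
t=47.02 pos [ 0.468  -0.2745  0.1001] yaw 1.5228 F [ 0.6 -0.6 -1.4] op 0.0254
tool shift (current axes) [0.0958 0.1228 0.0456] min rows 3.9
twist 0.0278 then shift in new axes [0.0991 0.1201 0.0456]
```

View pics/o39.png

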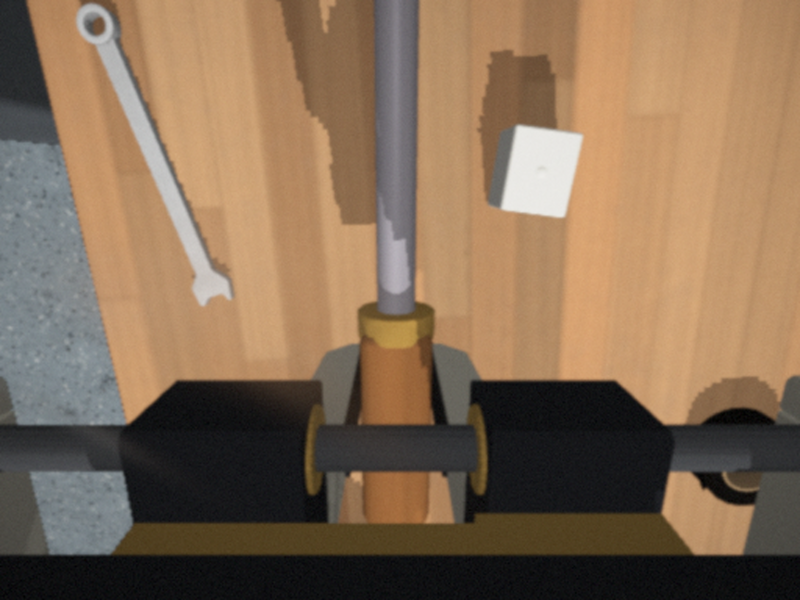

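View pics/s39.png

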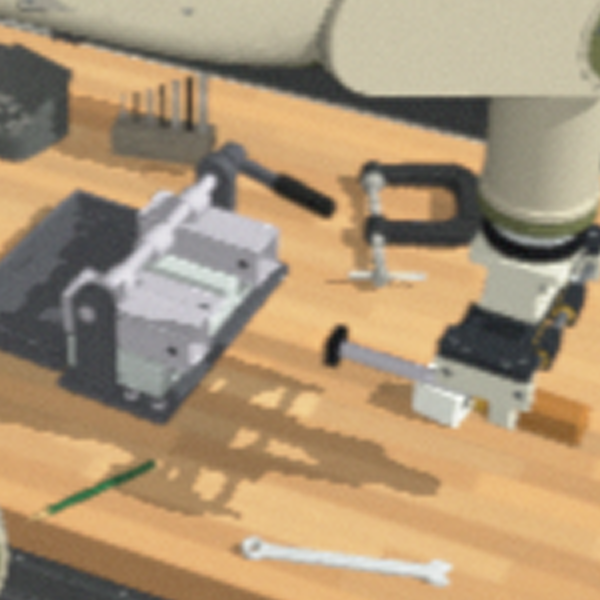

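Run:
```python
from h import *
s,t,a=pose()
p=camera_params('side')
im=read_camera('side')
for r in tip_of('side','rod_tip')[:2]: print(r)
L=[]
for d in (.146,.152,.158):
  X=J2W((t[0],t[1],a),[[d,y,z+t[2]-.001] for y,z in ((-.013,-.013),(.013,-.013),(.013,.013),(-.013,.013),(-.013,-.013))]); L.append(proj(p,X))
draw(im,L,'s40.png',(270,200,330,250))
```

```text
{'pixel': [281.4, 217.1], 'confidence': 0.74}
```

View pics/s40.png

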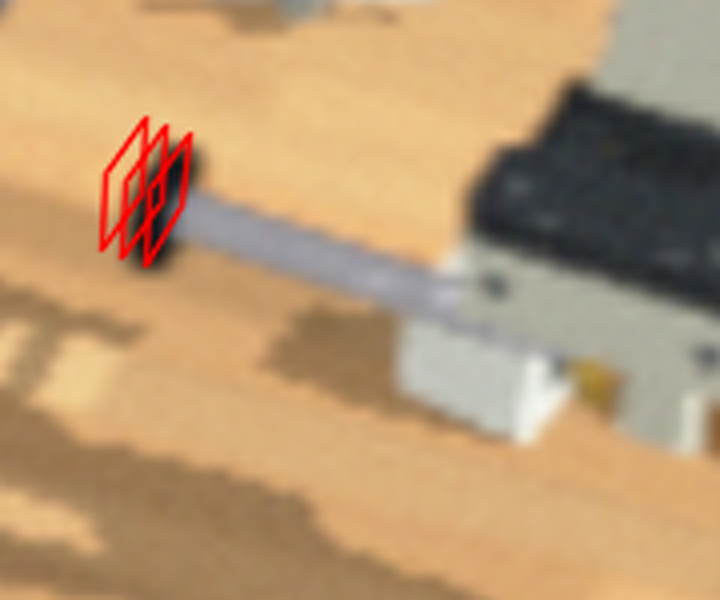

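```bash
python3 -m creep '[[0,0,0,0.028,255],[0.02,-0.002,0.01,0,255],[0.03,-0.003,0.012,0,255],[0.025,-0.003,0.012,0,255],[0.014,-0.002,0.01,0,255],[0,0,0,0,255],[0,0,0,0,255]]'
python3 - <<'E'
from h import *
j=JJ
g=J2W(j,[-.075-.152,.0647,0])[0]; go(g[0],g[1],.0555,1.495)
s,t,a=pose(); print(W2J(j,t))
p=camera_params('wrist');im=read_camera('wrist')
L=[proj(p,J2W((t[0],t[1],a),[[d,y,z+t[2]-.002] for y,z in ((-.013,-.013),(.013,-.013),(.013,.013),(-.013,.013),(-.013,-.013))])) for d in (.140,.152)]
draw(im,L+[proj(p,J2W(j,r)) for r in JIG]+[proj(p,J2W(j,np.array(r)+[-.003,.065,.033])) for r in SLV[:1]],'o41.png',(130,0,450,240))
p=camera_params('side');im=read_camera('side')
L=[proj(p,J2W((t[0],t[1],a),[[d,y,z+t[2]-.002] for y,z in ((-.013,-.013),(.013,-.013),(.013,.013),(-.013,.013),(-.013,-.013))])) for d in (.140,.152)]
draw(im,L,'s41.png',(200,150,300,230))
E
```

```text
t: 47.8
tool_pos: [0.4607, -0.1821, 0.0483]
orientation: [-2.3, -2.135, 0.002]
force: [0.6, 0.7, -2.1]
opening: 0.0258
t=47.80 pos [ 0.4607 -0.1821  0.0483] yaw 1.4966 F [ 0.6  0.7 -2.1] op 0.0258
tool shift (current axes) [ 0.0125  0.0042 -0.0072] min rows 0.4
twist 0.0016 then shift in new axes [ 0.0125  0.0042 -0.0072]
[-0.23945884  0.06891407]
```

View pics/o41.png

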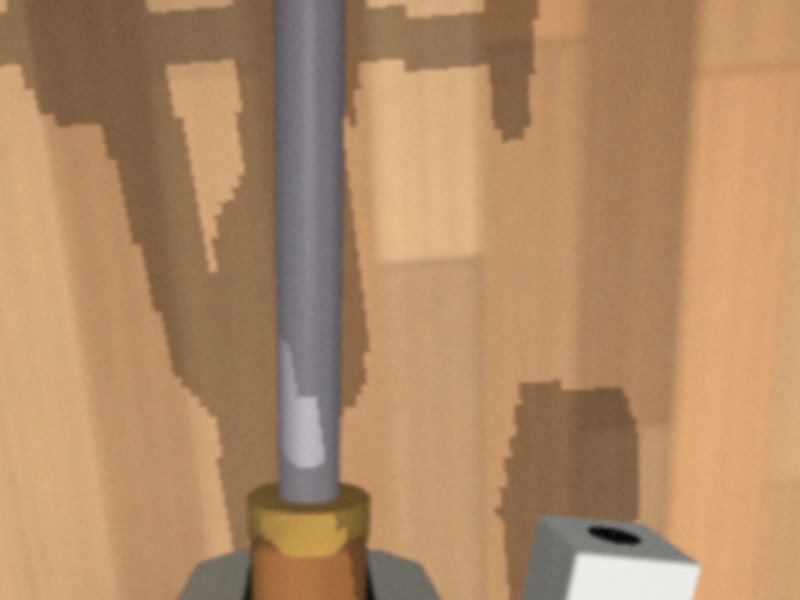

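View pics/s41.png

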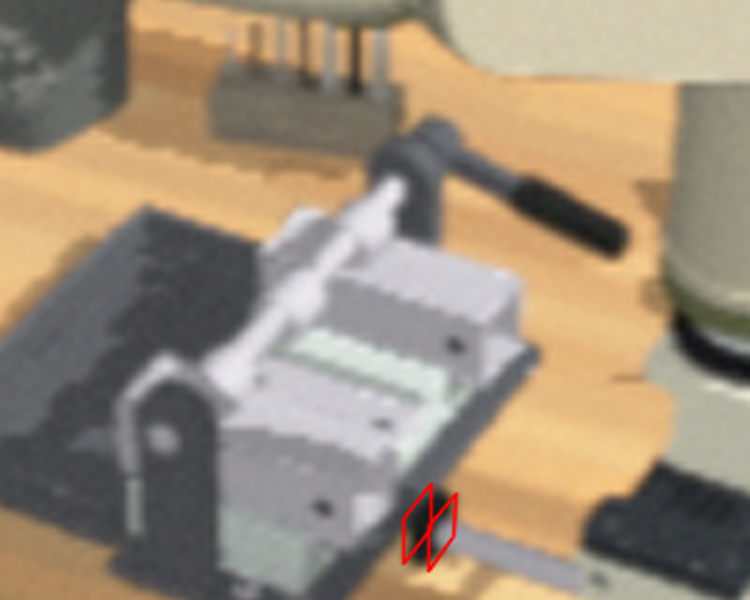

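```bash
python3 -m creep '[[0,0.0042,-0.0072,0.0016,255],[0,0,0,0,255],[0,0,0,0,255],[0,0,0,0,255]]'
python3 - <<'E'
from h import *
j=JJ
g=J2W(j,[-.075-.152,.0647,0])[0]; go(g[0],g[1],.0555,1.495)
s,t,a=pose(); print(W2J(j,t))
sq=lambda h:((-h,-h),(h,-h),(h,h),(-h,h),(-h,-h))
for c,cr in (('side',(215,165,290,225)),('scene',(200,170,290,240))):
  p=camera_params(c);im=read_camera(c)
  L=[proj(p,J2W((t[0],t[1],a),[[d,y,z+t[2]-.002] for y,z in sq(.013)])) for d in (.140,.152)]
  L+=[proj(p,J2W(j,[[-.063,.065+y,.053+z] for y,z in sq(h)])) for h in (.017,.02)]
  draw(im,L,c+'42.png',cr)
E
```

```text
t: 48.23
tool_pos: [0.4667, -0.1841, 0.0579]
orientation: [2.306, 2.132, 0.001]
force: [0.5, 0.1, -1.8]
opening: 0.0256
t=48.23 pos [ 0.4667 -0.1841  0.0579] yaw 1.4926 F [ 0.5  0.1 -1.8] op 0.0256
tool shift (current axes) [ 0.0141 -0.002   0.0024] min rows 0.3
twist -0.0024 then shift in new axes [ 0.0141 -0.0019  0.0024]
[-0.24107343  0.06276146]
```

View pics/side42.png

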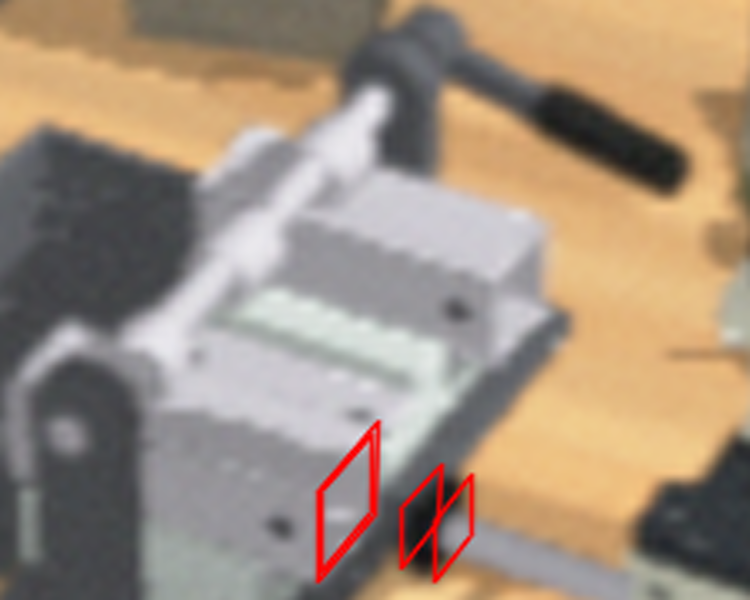

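View pics/scene42.png

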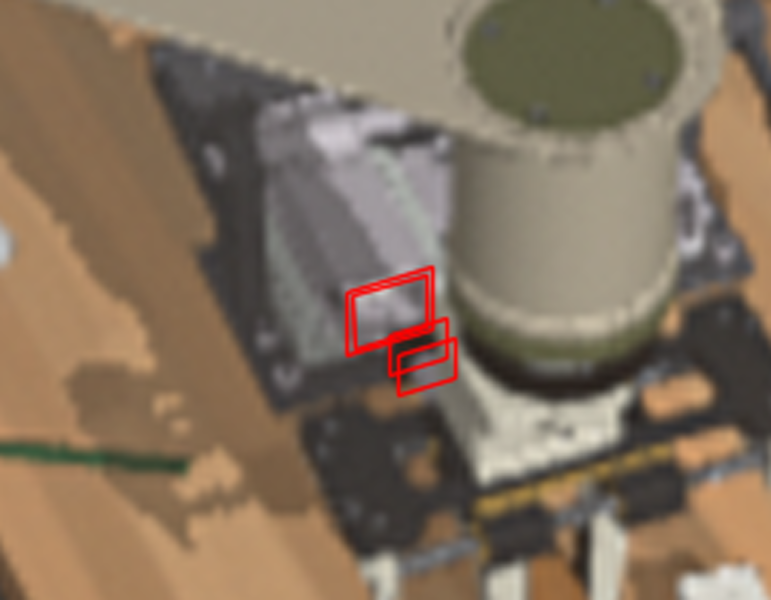

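```bash
python3 -m creep '[[0,0,0,0,255],[0,0,0,0,255],[0,0,0,0,255]]'
python3 - <<'E'
from h import *
s,t,a=pose(); print(W2J(JJ,t),a)
E
python3 -m creep '[[0,-0.002,0.0022,-0.001,255],[0,0,0,0,255],[0,0,0,0,255],[0,0,0,0,255],[0,0,0,0,255]]'
python3 - <<'E'
from h import *
s,t,a=pose(); print(W2J(JJ,t),a)
E
```

```text
t: 48.58
tool_pos: [0.466, -0.1833, 0.0571]
orientation: [-2.306, -2.133, 0.0]
force: [1.0, -1.0, -2.5]
opening: 0.0253
[-0.24033921  0.06350977] 1.4932022958160132
t: 49.0
tool_pos: [0.4641, -0.1832, 0.0551]
orientation: [-2.305, -2.135, -0.0]
force: [-0.5, -0.5, -2.3]
opening: 0.0254
[-0.24036863  0.06535262] 1.4941919963087582
```

```bash
python3 -m creep '[[0.005,0,0,0,255],[0.005,0,0,0,255],[0.006,0,0,0,255],[0.006,0,0,0,255],[0.006,0,0,0,255],[0.006,0,0,0,255],[0,0,0,0,255]]'
python3 - <<'E'
from h import *
s,t,a=pose(); print(W2J(JJ,t),a)
im=read_camera('side')
draw(im,[],'s43.png',(200,150,300,230))
draw(read_camera('wrist'),[],'o43.png')
E
```

```text
t: 49.58
tool_pos: [0.4668, -0.148, 0.055]
orientation: [-2.303, -2.136, -0.0]
force: [0.2, 0.8, -2.4]
opening: 0.0259
[-0.20503565  0.065399  ] 1.4952112321727984
```

View pics/s43.png

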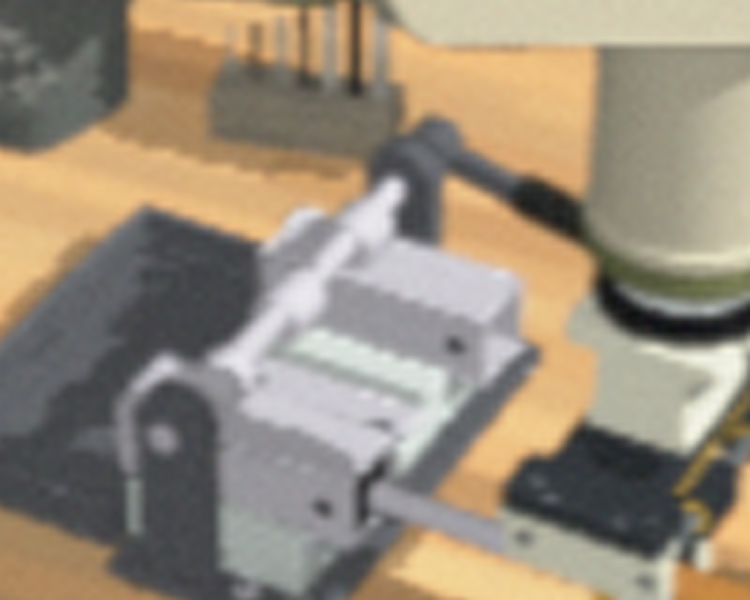

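View pics/o43.png

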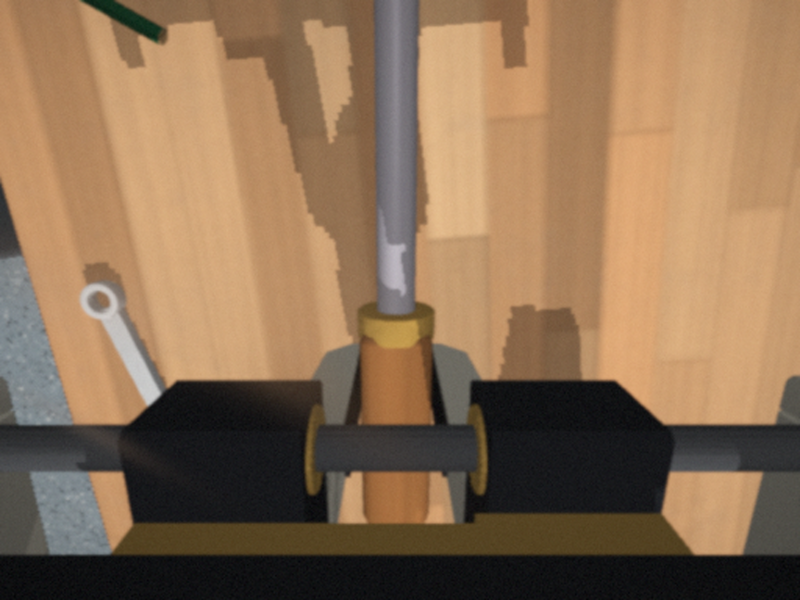

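Foot has entered (face about −53 mm). Push on.

```bash
python3 -m creep '[[0.004,0,0,0,255],[0.004,0,0,0,255],[0.004,0,0,0,255],[0.004,0,0,0,255],[0.004,0,0,0,255],[0.004,0,0,0,255],[0.004,0,0,0,255],[0.004,0,0,0,255]]' 
python3 -c "
from h import *
s,t,a=pose(); print(W2J(JJ,t),a)"
python3 -m creep '[[0.004,0,0,0,255],[0.004,0,0,0,255],[0.004,0,0,0,255],[0.004,0,0,0,255],[0.004,0,0,0,255]]' 
python3 -c "
from h import *
s,t,a=pose(); print(W2J(JJ,t),a)"
```

```text
t: 50.35
tool_pos: [0.4692, -0.1171, 0.0551]
orientation: [2.305, 2.135, -0.0]
force: [-1.1, -1.4, -1.9]
opening: 0.0253
[-0.17406647  0.06528787] 1.494205935117415
t: 50.77
tool_pos: [0.4707, -0.0971, 0.055]
orientation: [-2.305, -2.135, 0.0]
force: [-0.7, -2.2, -2.1]
opening: 0.0258
[-0.15397835  0.06533751] 1.4942642982064345
```

```bash
python3 -m creep '[[0.003,0,0,0,255],[0.003,0,0,0,255],[0.003,0,0,0,255],[0.003,0,0,0,255],[0.003,0,0,0,255],[0.003,0,0,0,255]]' 
python3 -m creep '[[0.003,0,0,0,255],[0.003,0,0,0,255],[0.003,0,0,0,255],[0.003,0,0,0,255],[0.003,0,0,0,255],[0.003,0,0,0,255]]'
python3 - <<'E'
from h import *
s,t,a=pose(); print(W2J(JJ,t),a)
im=read_camera('side')
draw(im,[],'s44.png',(200,150,300,230))
E
```

```text
t: 51.27
tool_pos: [0.4721, -0.0793, 0.055]
orientation: [-2.305, -2.135, 0.0]
force: [-0.6, -1.4, -2.4]
opening: 0.0252
t: 51.77
tool_pos: [0.4735, -0.0613, 0.0551]
orientation: [-2.305, -2.135, 0.0]
force: [-1.5, -1.6, -2.3]
opening: 0.0255
[-0.11809102  0.06528929] 1.4941946570611273
```

View pics/s44.png

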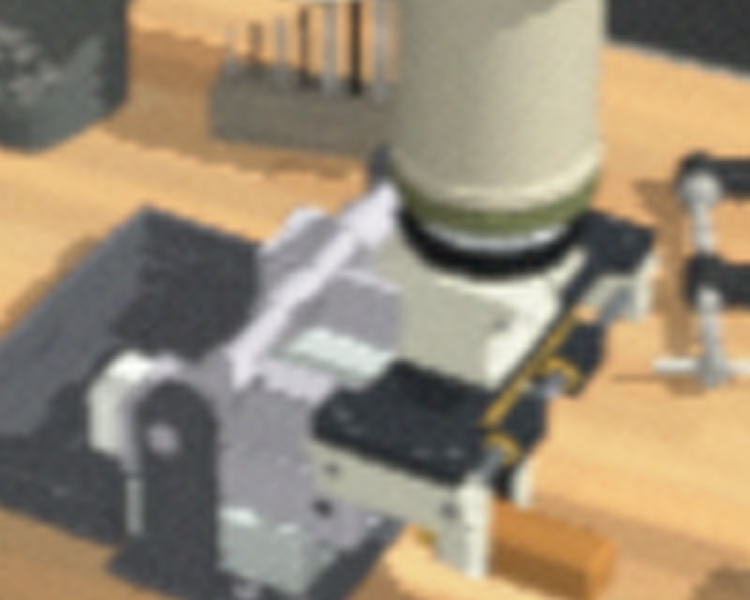

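```bash
python3 -m creep '[[0.003,0,0,0,255],[0.003,0,0,0,255],[0.003,0,0,0,255],[0.003,0,0,0,255],[0.003,0,0,0,255],[0.003,0,0,0,255],[0.003,0,0,0,255],[0.003,0,0,0,255],[0,0,0,0,255]]'
python3 - <<'E'
from h import *
s,t,a=pose(); print(W2J(JJ,t),a)
draw(read_camera('side'),[],'s45.png',(200,150,300,230))
draw(read_camera('wrist'),[],'o45.png')
E
```

```text
t: 52.57
tool_pos: [0.4752, -0.037, 0.055]
orientation: [-2.304, -2.135, -0.0]
force: [-0.1, -0.6, -2.8]
opening: 0.0254
[-0.09375095  0.06533888] 1.494631899711089
```

View pics/s45.png

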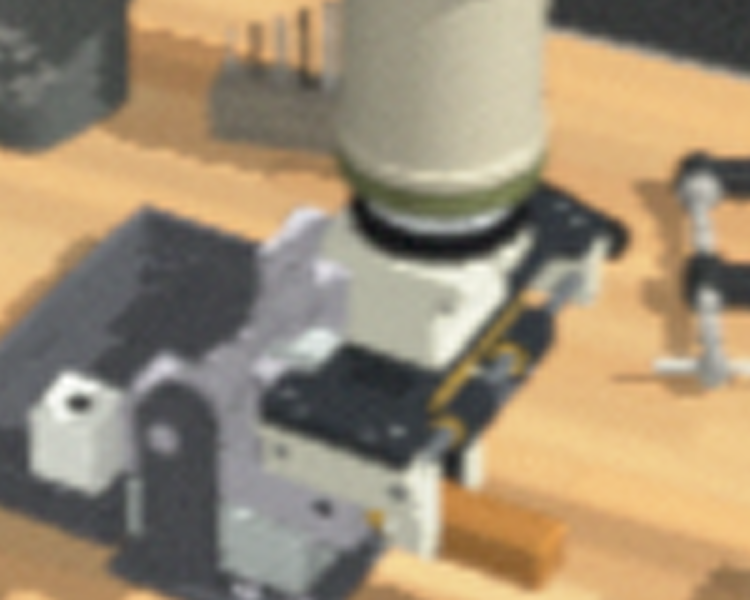

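View pics/o45.png

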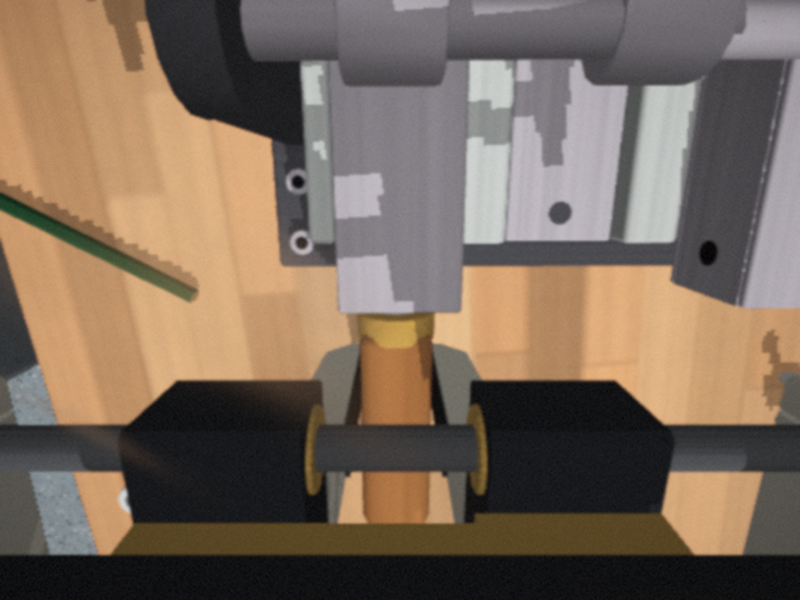

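```bash
python3 -m creep '[[0.003,0,0,0,255],[0.003,0,0,0,255],[0,0,0,0,255]]' 
python3 -m creep '[[-0.01,0,0,0,255],[-0.015,0,0,0,255],[-0.015,0,0,0,255],[-0.02,0,0,0,255],[-0.02,0,0,0,255],[-0.02,0,0,0,255],[-0.02,0,0,0,255],[-0.02,0,0,0,255],[-0.012,0,0,0,255],[0,0,0,0,255],[0,0,0,0,255]]'
python3 - <<'E'
from h import *
s,t,a=pose(); print(W2J(JJ,t),a)
draw(read_camera('side'),[],'s46.png',(180,130,330,250))
E
```

```text
t: 52.92
tool_pos: [0.4758, -0.0313, 0.0551]
orientation: [-2.305, -2.135, -0.0]
force: [0.9, -0.2, -2.8]
opening: 0.0257
t: 53.83
tool_pos: [0.4639, -0.1838, 0.055]
orientation: [-2.306, -2.132, -0.0]
force: [-0.1, 0.6, -2.6]
opening: 0.0259
[-0.24095964  0.06555401] 1.4924400485101783
```

View pics/s46.png

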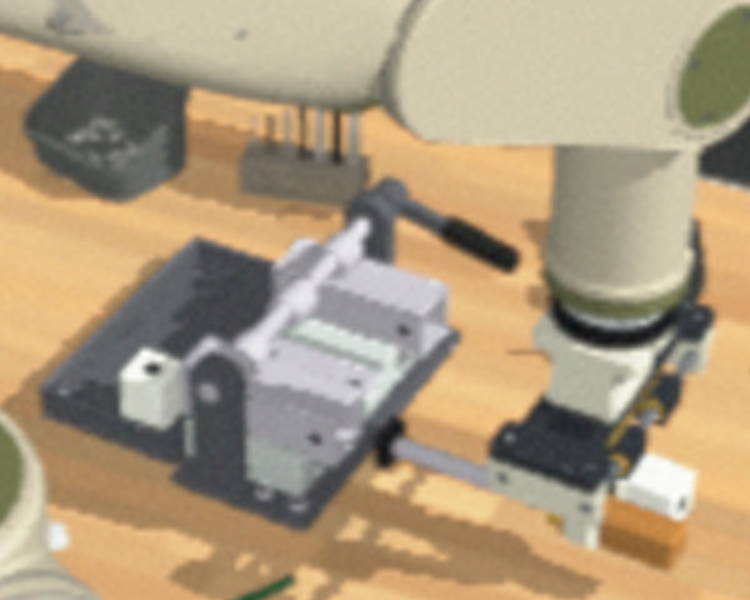

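```bash
python3 -m creep '[[0,0,-0.015,-0.0025,255],[0,0.022,0,0,255],[0,0.03,0,0,255],[0,0.03,0,0,255],[0,0.03,0,0,255],[0,0.019,0,0,255],[0,0,0.015,0,255],[0,0,0,0,255],[0,0,0,0,255],[0,0,0,0,255]]'
python3 - <<'E'
from h import *
s,t,a=pose(); print(W2J(JJ,t),t[2],a)
E
```

```text
t: 54.72
tool_pos: [0.594, -0.192, 0.0548]
orientation: [-2.3, -2.137, 0.001]
force: [-0.3, 0.3, -2.2]
opening: 0.0255
[-0.23930746 -0.06478431] 0.05479423805912677 1.4973751337035761
```

```bash
python3 -m creep '[[0,0.0008,0,0.002,255],[0.005,0,0,0,255],[0.006,0,0,0,255],[0,0,0,0,255],[0,0,0,0,255]]'
python3 - <<'E'
from h import *
j=JJ
s,t,a=pose(); print(W2J(JJ,t),t[2],a)
sq=lambda h:((-h,-h),(h,-h),(h,h),(-h,h),(-h,-h))
for c,cr in (('side',(225,150,315,222)),('scene',(220,150,320,230))):
  p=camera_params(c);im=read_camera(c)
  L=[proj(p,J2W((t[0],t[1],a),[[d,y,z+t[2]-.002] for y,z in sq(.013)])) for d in (.140,.152)]
  L+=[proj(p,J2W(j,[[-.063,-.065+y,.053+z] for y,z in sq(h)])) for h in (.017,.02)]
  draw(im,L,c+'47.png',cr)
E
```

```text
t: 55.13
tool_pos: [0.5965, -0.1815, 0.0554]
orientation: [2.303, 2.136, 0.0]
force: [0.6, 0.0, -1.6]
opening: 0.0252
[-0.22863744 -0.06647601] 0.05540125877916622 1.495357351994146
```

View pics/side47.png

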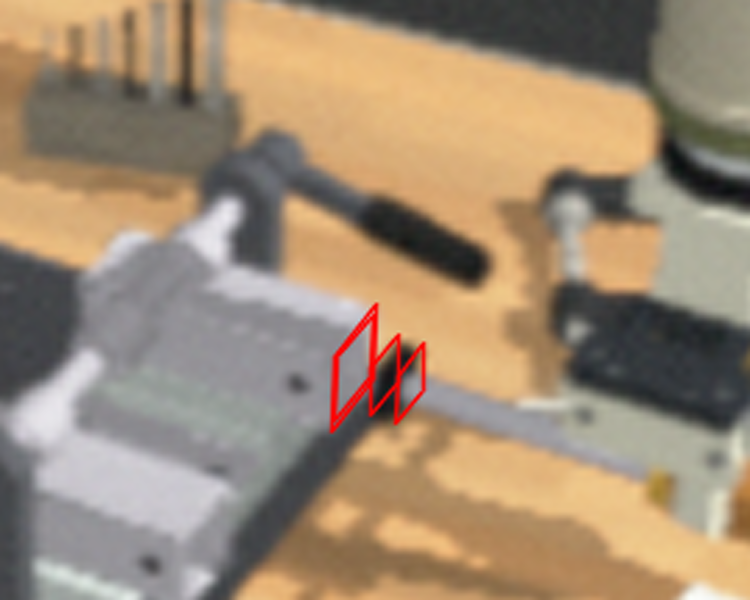

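View pics/scene47.png

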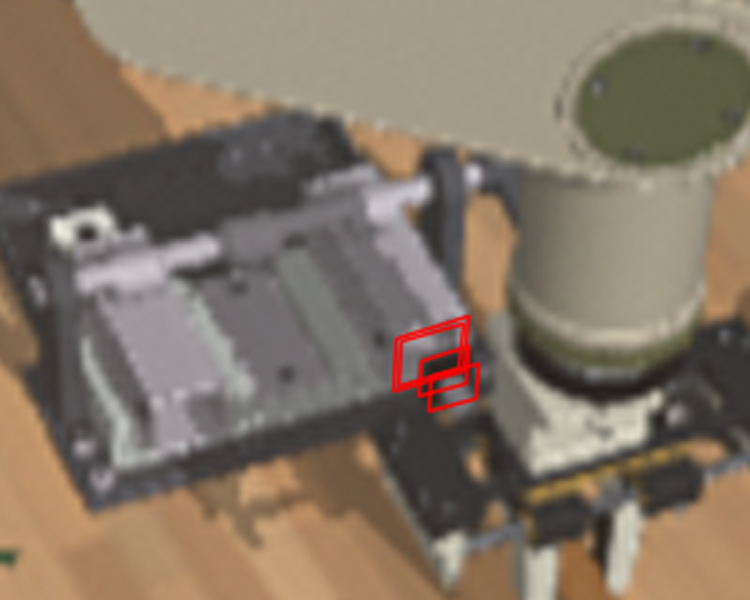

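```bash
python3 -m creep '[[0.005,0,0,0,255],[0.005,0,0,0,255],[0.005,0,0,0,255],[0.004,0,0,0,255],[0.004,0,0,0,255],[0.004,0,0,0,255],[0.004,0,0,0,255]]' 
python3 -m creep '[[0.004,0,0,0,255],[0.004,0,0,0,255],[0.004,0,0,0,255],[0.004,0,0,0,255],[0.004,0,0,0,255],[0.004,0,0,0,255]]' 
python3 -m creep '[[0.003,0,0,0,255],[0.003,0,0,0,255],[0.003,0,0,0,255],[0.003,0,0,0,255],[0.003,0,0,0,255],[0.003,0,0,0,255]]'
python3 - <<'E'
from h import *
s,t,a=pose(); print(W2J(JJ,t),t[2],a)
E
```

```text
t: 55.82
tool_pos: [0.5988, -0.1506, 0.0551]
orientation: [-2.304, -2.136, -0.0]
force: [-0.3, 0.2, -1.9]
opening: 0.0249
t: 56.32
tool_pos: [0.6006, -0.1271, 0.055]
orientation: [2.304, 2.135, -0.001]
force: [-1.2, -2.0, -2.4]
opening: 0.0261
t: 56.82
tool_pos: [0.6019, -0.109, 0.055]
orientation: [-2.304, -2.135, 0.0]
force: [-0.1, -2.0, -3.4]
opening: 0.0258
[-0.15594668 -0.06644015] 0.05502671791784316 1.4946163172273652
```

```bash
python3 -m creep '[[0.003,0,0,0,255],[0.003,0,0,0,255],[0.003,0,0,0,255],[0.003,0,0,0,255],[0.003,0,0,0,255],[0.003,0,0,0,255],[0.003,0,0,0,255],[0.003,0,0,0,255],[0.003,0,0,0,255]]' 
python3 -m creep '[[0.003,0,0,0,255],[0.003,0,0,0,255],[0.003,0,0,0,255],[0.003,0,0,0,255],[0.003,0,0,0,255],[0.003,0,0,0,255],[0.003,0,0,0,255],[0.003,0,0,0,255]]'
python3 - <<'E'
from h import *
s,t,a=pose(); print(W2J(JJ,t),t[2],a)
draw(read_camera('side'),[],'s48.png',(180,130,330,250))
draw(read_camera('wrist'),[],'o48.png')
E
```

```text
t: 57.57
tool_pos: [0.604, -0.082, 0.055]
orientation: [-2.304, -2.135, 0.0]
force: [-0.2, -2.2, -3.5]
opening: 0.0256
t: 58.23
tool_pos: [0.606, -0.058, 0.0552]
orientation: [2.304, 2.135, 0.0]
force: [0.3, -0.1, -2.3]
opening: 0.0257
[-0.10474625 -0.06662062] 0.055230563302115565 1.4947405768168742
```

View pics/s48.png

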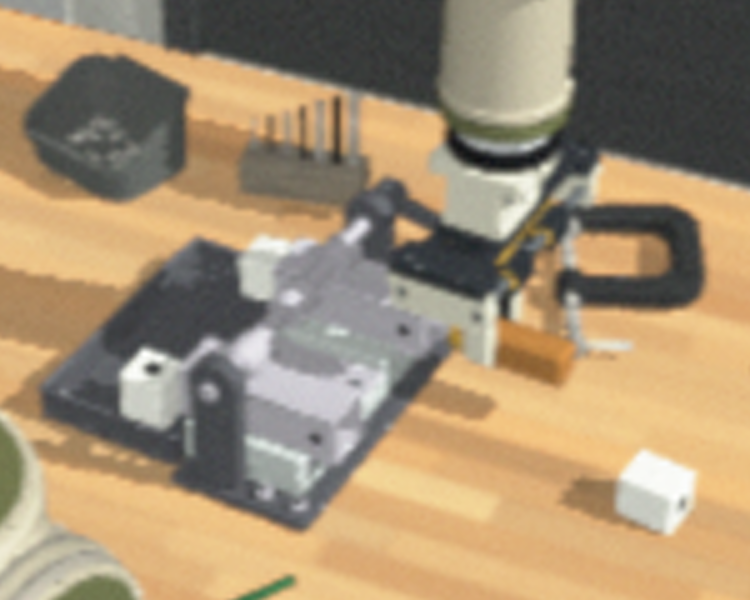

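View pics/o48.png

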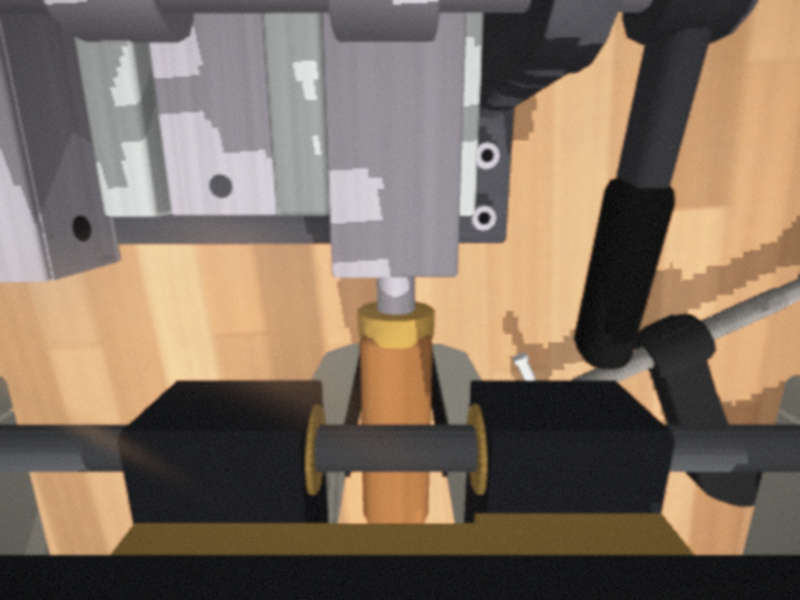

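```bash
python3 -m creep '[[0.003,0,0,0,255],[0.003,0,0,0,255],[0.003,0,0,0,255],[0.003,0,0,0,255],[0.003,0,0,0,255],[0.002,0,0,0,255],[0,0,0,0,255]]'
python3 - <<'E'
from h import *
s,t,a=pose(); print(W2J(JJ,t),t[2],a)
draw(read_camera('side'),[],'s49.png',(180,130,330,250))
E
```

```text
t: 58.92
tool_pos: [0.6071, -0.0409, 0.055]
orientation: [-2.304, -2.136, -0.0]
force: [0.2, 0.5, -2.0]
opening: 0.0259
[-0.08757994 -0.06646345] 0.05503084904725666 1.4951513702984531
```

View pics/s49.png

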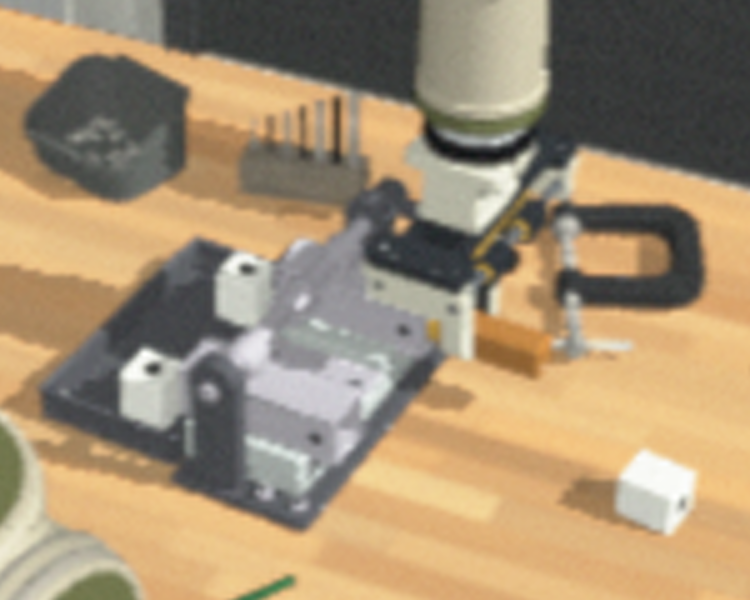

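```bash
python3 -m creep '[[-0.01,0,0,0,255],[-0.015,0,0,0,255],[-0.02,0,0,0,255],[-0.02,0,0,0,255],[-0.02,0,0,0,255],[-0.02,0,0,0,255],[-0.02,0,0,0,255],[-0.02,0,0,0,255],[-0.012,0,0,0,255],[0,0,-0.025,0,255],[0,0,-0.02,-0.028,255],[0,0,0,0,255]]'
python3 - <<'E'
from h import *
go(.4654,-.2728,.0154,1.523)
E
```

```text
t: 59.97
tool_pos: [0.5975, -0.2005, 0.1049]
orientation: [2.27, 2.163, 0.004]
force: [1.6, -0.6, -1.3]
opening: 0.0259
t=59.97 pos [ 0.5975 -0.2005  0.1049] yaw 1.5225 F [ 1.6 -0.6 -1.3] op 0.0259
tool shift (current axes) [-0.0786 -0.1285  0.0895] min rows 4.2
twist -0.0005 then shift in new axes [-0.0785 -0.1285  0.0895]
```

```bash
python3 -m creep '[[-0.01,-0.02,0,0,255],[-0.02,-0.03,0,0,255],[-0.02,-0.03,0,0,255],[-0.018,-0.03,0.01,0,255],[-0.0105,-0.0185,0.02,0,255],[0,0,0.02,0,255],[0,0,0.015,0,255],[0,0,0,0,255],[0,0,0,0,255],[0,0,0,0,255]]'
python3 - <<'E'
from h import *
go(.4654,-.2728,.0154,1.523)
E
```

```text
t: 60.8
tool_pos: [0.4635, -0.2704, 0.0356]
orientation: [2.274, 2.167, 0.0]
force: [0.5, -0.0, -1.3]
opening: 0.0256
t=60.80 pos [ 0.4635 -0.2704  0.0356] yaw 1.5227 F [ 0.5 -0.  -1.3] op 0.0256
tool shift (current axes) [-0.0023  0.002   0.0202] min rows 0.5
twist -0.0003 then shift in new axes [-0.0023  0.002   0.0202]
```

```bash
python3 -m creep '[[0,0,0.008,0,255],[0,0,0.006,0,255],[0,0,0.004,0,255],[0,0,0.002,0,255],[0,0,0,0,255],[0,0,0,0,255]]' 
python3 -c "
from h import *
go(z=.0145)"
```

```text
t: 61.3
tool_pos: [0.4631, -0.2701, 0.015]
orientation: [-2.274, -2.167, 0.0]
force: [0.2, 0.4, -1.5]
opening: 0.0258
t=61.30 pos [ 0.4631 -0.2701  0.015 ] yaw 1.5228 F [ 0.2  0.4 -1.5] op 0.0258
tool shift (current axes) [0.     0.     0.0005] min rows 0.0
```

```bash
python3 -m creep '[[0,0,0.0008,0,255],[0,0,0,0,220],[0,0,0,0,180],[0,0,0,0,150],[0,0,0,0,110],[0,0,0,0,100],[0,0,-0.02,0,100],[0,0,-0.03,0,80],[0,0,-0.03,0,60],[0,0,-0.03,0,60],[0,0,0,0,60],[0,0,0,0,60]]'
python3 - <<'E'
from h import *
go(.5435,-.2026,.1)
p=camera_params('wrist');im=read_camera('wrist')
for q in ['insert_0']:
    for r in tip_of('wrist',q)[:3]: print(q,round(r['confidence'],2),np.round(r['pixel']),np.round(onz(p,r['pixel'],.0165),4))
draw(im,[],'o50.png')
draw(read_camera('side'),[],'s50.png',(180,130,380,290))
E
```

```text
t: 62.3
tool_pos: [0.4647, -0.2714, 0.127]
orientation: [2.27, 2.164, 0.002]
force: [-0.4, 0.1, 0.4]
opening: 0.0708
t=62.30 pos [ 0.4647 -0.2714  0.127 ] yaw 1.5227 F [-0.4  0.1  0.4] op 0.0708
tool shift (current axes) [0.0725 0.0754 0.027 ] min rows 2.6
insert_0 0.7 [332. 115.] [ 0.5402 -0.2042  0.0165]
```

View pics/o50.png

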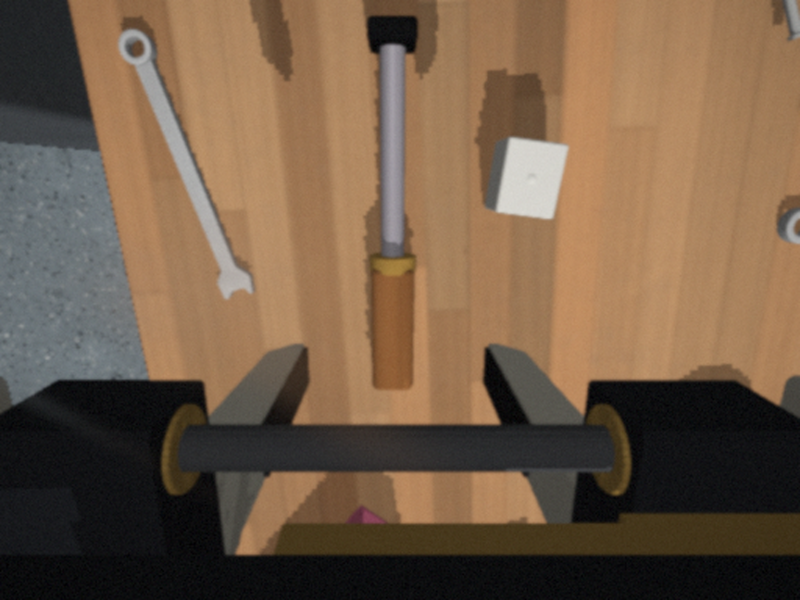

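View pics/s50.png

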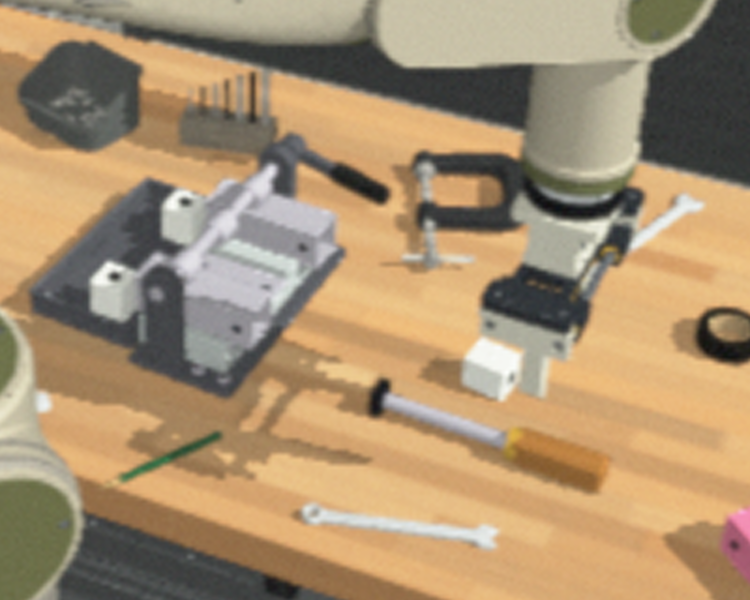

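Run:
```python
from h import *
p=camera_params('wrist')
q=np.array([onz(p,np.array(c)/1.5625,.033) for c in [(507,138),(568,146),(553,219),(494,211)]])
c=q.mean(0); l=(q[0]+q[1]-q[2]-q[3])/2; yaw=np.arctan2(l[1],l[0]); print(c,np.linalg.norm(l),yaw)
go(c[0],c[1],.022,yaw)
```

```text
[ 0.53746975 -0.20155378  0.033     ] 0.037877126670614006 1.4050591054920636
t=62.45 pos [ 0.4623 -0.2696  0.1228] yaw 1.5227 F [ 0.3  0.6 -1.5] op 0.0708
tool shift (current axes) [0.0716 0.0718 0.1008] min rows 3.4
twist 0.1176 then shift in new axes [0.0795 0.0629 0.1008]
```

```bash
python3 -m creep '[[0,0,0,0.1176,100],[0.026,0.021,0,0,110],[0.027,0.021,0,0,110],[0.0265,0.021,0.01,0,110],[0,0,0.03,0,110],[0,0,0,0,110],[0,0,0,0,110],[0,0,0,0,110]]'
python3 - <<'E'
from h import *
go(.5375,-.2016,.018,1.405)
p=camera_params('wrist');im=read_camera('wrist')
draw(im,[proj(p,J2W((.5375,-.2016,1.405),rect(-.02,.02,-.0165,.0165,.033)))],'o51.png')
E
```

```text
t: 63.12
tool_pos: [0.5372, -0.2023, 0.0837]
orientation: [-2.396, -2.028, 0.002]
force: [-0.3, -0.6, 1.1]
opening: 0.0533
t=63.12 pos [ 0.5372 -0.2023  0.0837] yaw 1.4047 F [-0.3 -0.6  1.1] op 0.0533
tool shift (current axes) [0.0007 0.0001 0.0657] min rows 1.6
twist -0.0003 then shift in new axes [0.0007 0.0001 0.0657]
```

View pics/o51.png

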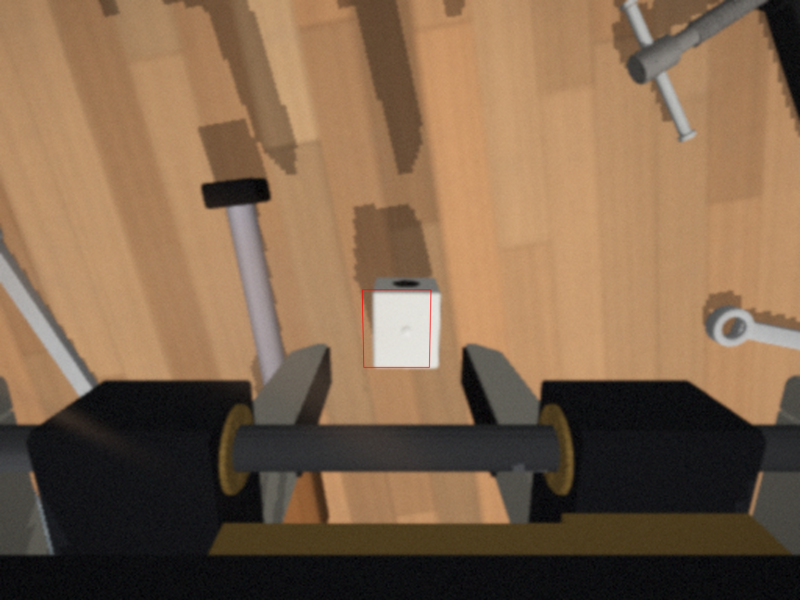

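```bash
python3 -m creep '[[0.0005,0.0045,0.015,0,110],[0,0,0.02,0,110],[0,0,0.018,0,110],[0,0,0.01,0,110],[0,0,0.002,0,110],[0,0,0,0,110],[0,0,0,0,255],[0,0,0,0,255],[0,0,0,0,255],[0,0,0,0,255],[0,0,0,0,255]]' 20
python3 -m creep '[[0,0,-0.01,0,255],[0,0,-0.02,0,255],[0,0,-0.03,0,255],[0,0,-0.03,0,255],[0,0,-0.03,0,255],[0,0,-0.03,0,255],[0,0,-0.02,0,255],[0,0,0,0,255]]'
python3 - <<'E'
from h import *
g=J2W(JJ,[.125,0,0])[0]; go(g[0],g[1],.19,1.495)
draw(read_camera('side'),[],'s52.png',(180,130,380,290))
E
```

```text
t: 64.08
tool_pos: [0.5434, -0.2028, 0.0202]
orientation: [2.397, 2.029, 0.001]
force: [-0.3, 0.5, 3.6]
opening: 0.0333
t: 64.75
tool_pos: [0.5456, -0.2036, 0.1962]
orientation: [2.391, 2.025, 0.006]
force: [1.3, -0.9, 0.4]
opening: 0.0331
t=64.75 pos [ 0.5456 -0.2036  0.1962] yaw 1.4052 F [ 1.3 -0.9  0.4] op 0.0331
tool shift (current axes) [ 0.3764 -0.0514  0.0062] min rows 9.1
twist -0.0898 then shift in new axes [ 0.3795 -0.0174  0.0062]
```

View pics/s52.png

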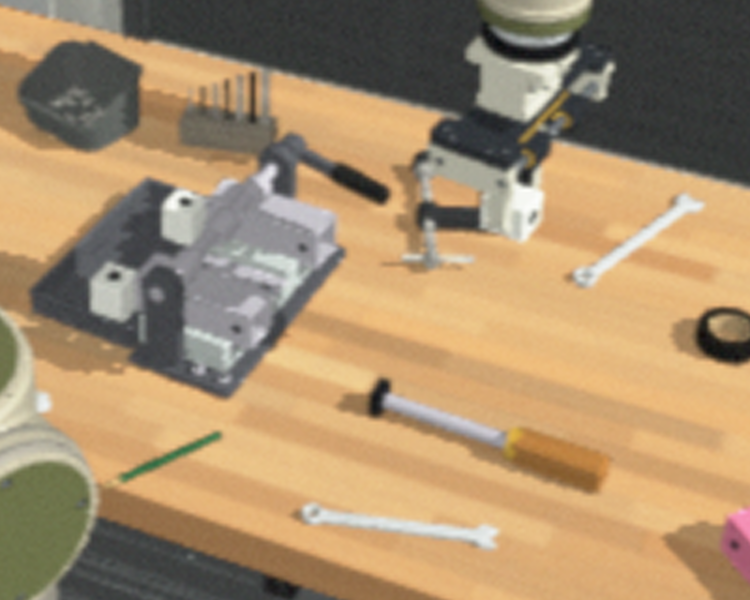

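```bash
python3 -m creep '[[0,0,0,-0.09,255],[0.02,-0.001,0,0,255],[0.036,-0.0017,0,0,255],[0.036,-0.0017,0,0,255],[0.036,-0.0017,0,0,255],[0.036,-0.0017,0,0,255],[0.036,-0.0017,0,0,255],[0.036,-0.0017,0,0,255],[0.036,-0.0017,0,0,255],[0.036,-0.0017,0,0,255],[0.036,-0.0017,0,0,255],[0.02,0,0,0,255]]' 
python3 -m creep '[[0.012,0,0,0,255],[0,0,0,0,255],[0,0,0,0,255]]'
python3 - <<'E'
from h import *
g=J2W(JJ,[.125,0,0])[0]; go(g[0],g[1],.03,1.495)
s,t,a=pose(); print(W2J(JJ,t))
p=camera_params('side')
draw(read_camera('side'),[proj(p,J2W(JJ,np.array(r)+[.1025,0,0])) for r in TRAY],'s53.png',(150,110,300,230))
p=camera_params('wrist')
draw(read_camera('wrist'),[],'o53.png')
draw(read_camera('scene'),[],'c53.png',(180,100,330,220))
E
```

```text
t: 65.8
tool_pos: [0.5524, 0.1652, 0.1873]
orientation: [-2.3, -2.136, 0.003]
force: [-0.3, 0.0, -1.2]
opening: 0.033
t: 66.05
tool_pos: [0.5544, 0.1732, 0.1881]
orientation: [-2.302, -2.137, 0.003]
force: [-0.3, -0.4, -0.4]
opening: 0.0324
t=66.05 pos [0.5544 0.1732 0.1881] yaw 1.4961 F [-0.3 -0.4 -0.4] op 0.0324
tool shift (current axes) [0.0031 0.0023 0.1581] min rows 3.8
twist 0.0011 then shift in new axes [0.0031 0.0023 0.1581]
[0.12191008 0.00230516]
```

View pics/s53.png

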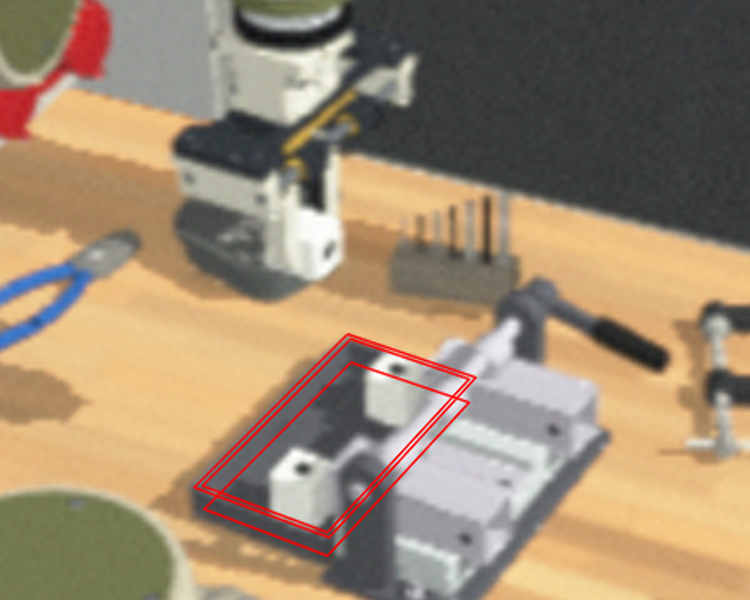

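View pics/o53.png

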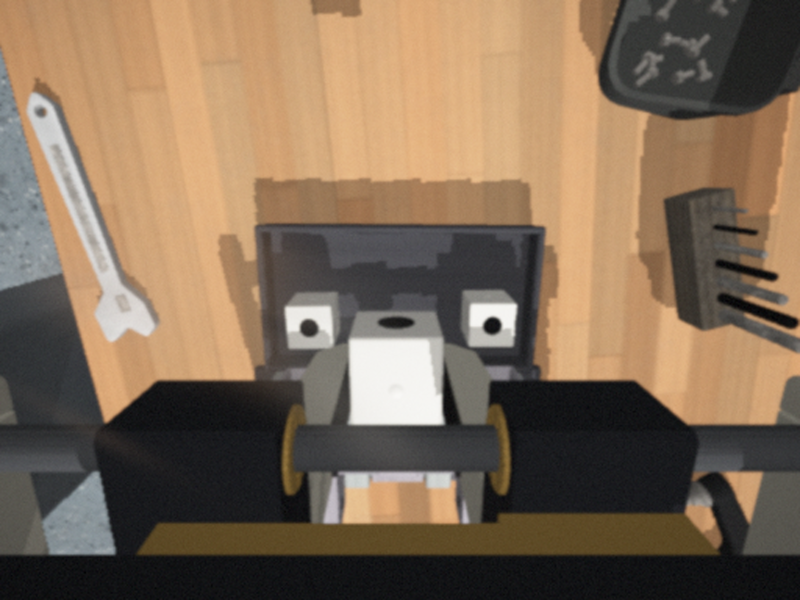

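View pics/c53.png

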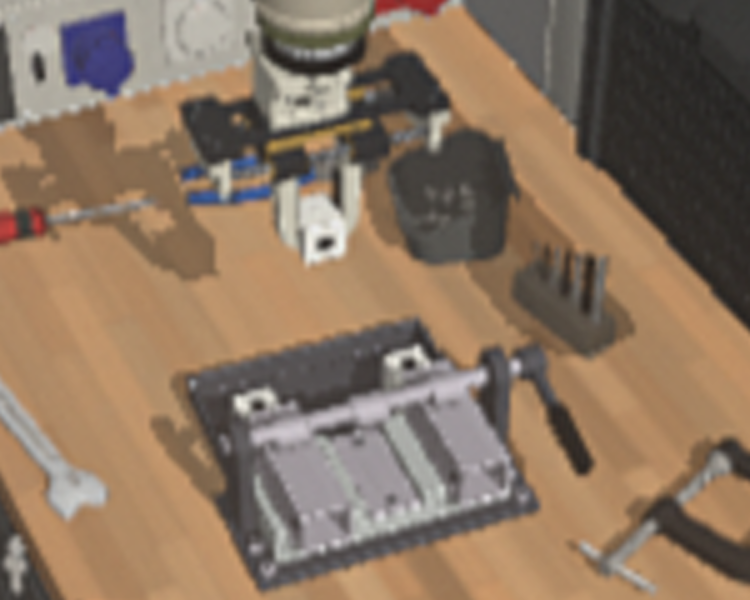

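```bash
python3 -m creep '[[0.003,0.0023,0.015,0,255],[0,0,0.025,0,255],[0,0,0.03,0,255],[0,0,0.03,0,255],[0,0,0.025,0,255],[0,0,0.018,0,255],[0,0,0.01,0,255],[0,0,0.005,0,255],[0,0,0,0,255],[0,0,0,0,255]]' 
python3 -c "
from h import *
go(z=.026)"
```

```text
t: 67.03
tool_pos: [0.5585, 0.1762, 0.0324]
orientation: [2.304, 2.134, 0.002]
force: [-0.8, 0.7, -0.5]
opening: 0.0328
t=67.03 pos [0.5585 0.1762 0.0324] yaw 1.4944 F [-0.8  0.7 -0.5] op 0.0328
tool shift (current axes) [0.     0.     0.0064] min rows 0.2
```

```bash
python3 -m creep '[[0,0,0.003,0,255],[0,0,0.002,0,255],[0,0,0,0,255],[0,0,0,0,200],[0,0,0,0,150],[0,0,0,0,140],[0,0,0,0,140],[0,0,-0.02,0,140],[0,0,-0.03,0,140],[0,0,-0.04,0,140],[0,0,-0.04,0,140]]' 
python3 -m creep '[[-0.02,0,-0.035,0,140],[-0.03,0,-0.03,0,100],[-0.03,0,-0.02,0,0],[-0.03,0,0,0,0],[-0.03,0,0,0,0],[-0.02,0,0,0,0],[0,0,0,0,0],[0,0,0,0,0],[0,0,0,0,0]]'
python3 - <<'E'
from h import *
go()
j=JJ
p=camera_params('wrist')
draw(read_camera('wrist'),[proj(p,b) for b in lever(j,2.4)]+[proj(p,J2W(j,np.array(r)+[.1025,0,0])) for r in TRAY]+[proj(p,J2W(j,np.array(r)+[0,y,.033])) for y in (.065,-.065) for r in SLV[:1]]+[proj(p,J2W(j,r)) for r in JIG[:1]],'o54.png')
draw(read_camera('side'),[],'s54.png',(150,110,400,300))
draw(read_camera('scene'),[],'c54.png')
E
```

```text
t: 67.95
tool_pos: [0.5564, 0.1763, 0.1566]
orientation: [-2.303, -2.135, 0.004]
force: [0.5, 1.0, -0.3]
opening: 0.0423
t: 68.7
tool_pos: [0.5455, 0.018, 0.2407]
orientation: [-2.304, -2.135, -0.001]
force: [0.2, 0.0, 0.1]
opening: 0.0903
t=68.70 pos [0.5455 0.018  0.2407] yaw 1.4949 F [0.2 0.  0.1] op 0.0903
tool shift (current axes) [ 0.  0. -0.] min rows 0.0
```

View pics/o54.png

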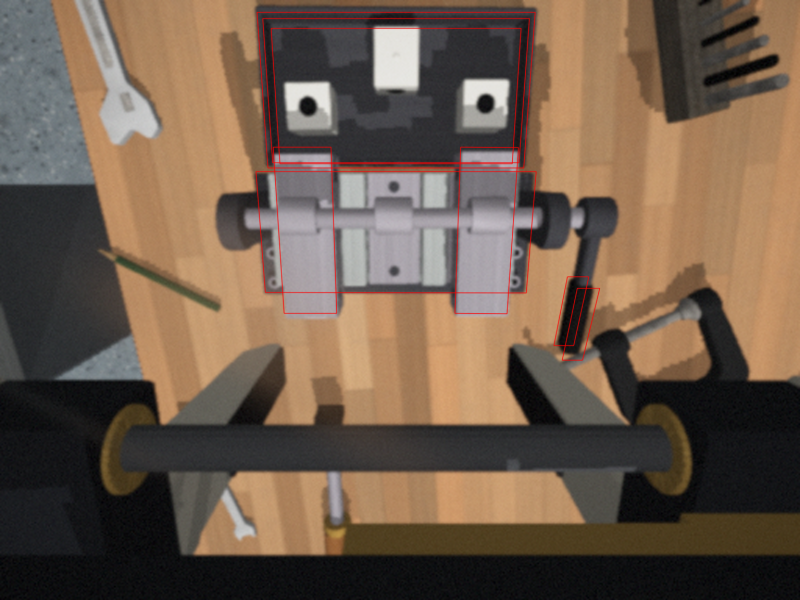

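View pics/s54.png

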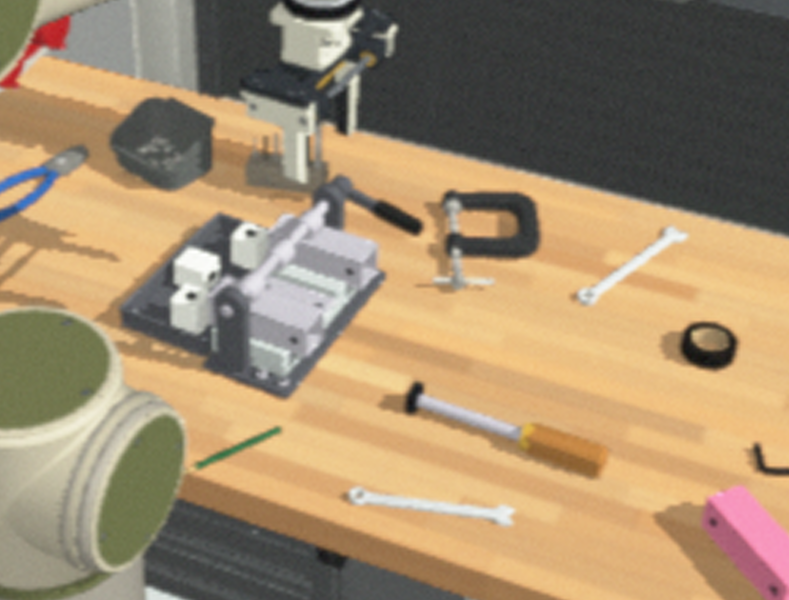

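View pics/c54.png

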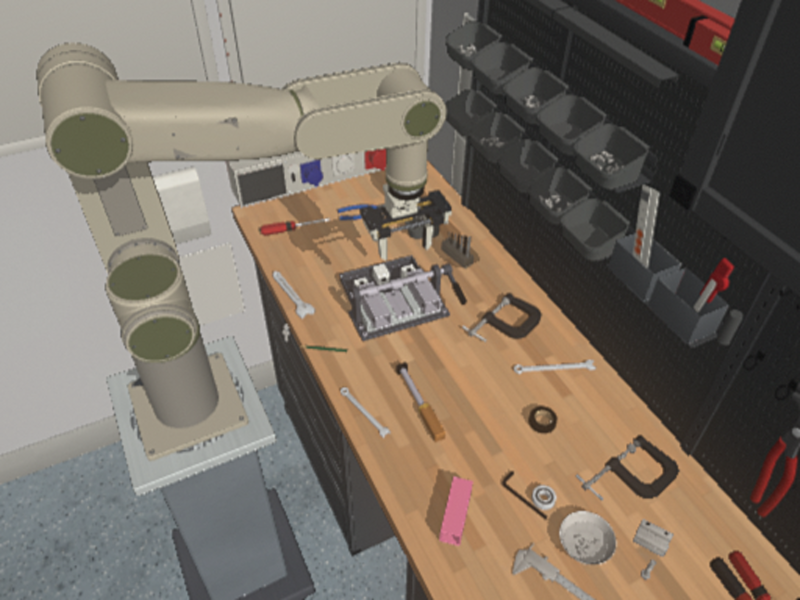

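```bash
python3 -c "
from plant import *
print(read_state()['t'], close_job())"
```

```text
the job is handed in; nothing more can be done
68.85 None
```

I handed the job in at about 69 s: three worn inserts are in the catch tray and both sleeves are still clamped in the jig. Only two sleeves were on the bench; the third insert was the loose one.

**What I did, in order**
- I slid the tray, without lifting it, square and centred against the outlet side.
- I loaded the two grey sleeves into lanes 0 and 2.
- I swung the cam lever over to its stop.
- I drove both inserts out with the rod and laid the rod back flat on the bench.
- I put the loose insert in the tray. The pink look-alike and the other tools were left alone.

**What the last pictures showed**
- The tray is within a few mm of the jig face, and all three inserts are inside it.
- Both sleeves are within about 3 mm of mid-lane.
- The lever matches its drawn position at the 2.40 stop.
- The rod lies flat. I saw no sign that the tray or the rod had been knocked aside.

**What went wrong on the way**
- **First sleeve:** it tipped when I briefly loosened the grip too far behind the lane, and jammed with about 20 N on each axis (about 34 N in all). I laid it flat on the bench and loaded it again.
- **Lever:** the pinch grip slipped and left it about 0.4 rad short of the stop. I then pressed it down with closed fingers; the last push on the stop read 55 N on the wrist sensor (62 N with the sideways part), taken through the fingertips. That is over the 40 N limit set for the arm and gripper body, but under the 120 N wrist limit.

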